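# Pack up the dumpling tray set

## Robot

A 7-joint arm with a two-finger parallel gripper is mounted at the origin on the work surface. World frame = base frame: x ahead of the robot, y to its left, z up, the work surface at z = 0. Lengths are in m, angles in degrees, forces in N, time in s.
With the tool pointing down it reaches from about 0.35 to 0.9 m from the base axis. Payload 8.1 kg.
Tool frame: the origin (TCP) lies on the centre line of the jaws, within the pads' length; the fingertips stand 11 mm ahead of it and the grasp point (between the pads) lies 8 mm behind it; z points along the fingers, x is the direction in which the jaws open and shut, and the axes are right-handed (so a half turn about z gives the same grasp; the last joint's range is limited). The gripper opens to 85 mm and grips with 20 to 120 N. Pads are 22 mm wide; open, the fingers measure 114 mm over their backs; the gripper's body (76 mm by 85 mm) begins 54 mm behind the grasp point. The pads swing forward as they close: fully open they stand 13 mm farther back than shut.
Start: joints at [-69.362, 24.895, 1.432, 90.138, -0.665, 64.973, -4.303], TCP at [0.279, 0.559, 0.242] pointing down, gripper open.
Joint ranges: [-149.89, 149.89], [-25.12, 119.58], [-72.63, 75.52], [4.76, 147.25], [-75.54, 255.54], [6.69, 114.76], [-157.13, 157.13]. Speed limits (degrees/s): [127.2, 127.2, 172.46, 172.46, 180, 180, 180].

## Interface

Orientations are given as a 3x3 rotation matrix whose columns are the frame's x, y, z axes.
In Python, from bench import ctrl gives the robot as it stands. The module is installed in compiled form; this text tells all that it offers.
- The arm moves only by the tool send_rows, never from a script. Its argument "series" is a list that holds one entry, the list of rows, each a list of 7 numbers: the shift along the tool's x, y, z in mm, then the turn, a rotation vector about the tool's x, y, z in rad, then the closure in counts, from 0 (fully open) to 255 (shut). A call has 1 to 5 rows; each row is the pose to reach, as a shift and turn from the pose commanded when the call began, along the tool's axes at that moment; what a row does not reach only later rows make up. A row lasts 1/10 s, in which the tool goes at most 50 mm and 8.59 degrees, less where a joint would pass 70% of its speed; a pose out of reach is approached as far as the arm can. A call with a gripper value outside its range is refused whole. The fingers move at their own pace and stop on an object; "grip_force" is the grip in N (left out, the last holds). Time passes only in rows, so rows that repeat a pose let the fingers close. It gives the time, the measured TCP pose, the force and the opening at its end, in the units of the state.
- ctrl.state(): the state, without advancing time (a new reading comes with each control period).
- ctrl.read_camera(name): name is "scene" or "top"; returns a dict with "image" (384x512x3 uint8, red, green, blue), "K" (3x3 intrinsics, pixels), "eye" and "orientation" of the camera in the world. Camera axes: x right, y up, looking along -z (the intrinsics and any distortion apply to the point x, -y, -z); pixel columns grow to the right and rows downward; lengths in m; the calibration is good to about 2 mm. A picture is of the moment at which its call begins. There is no depth.
- ctrl.finish_job(): hands the job in, once; it reports no verdict.
The state is a dict: "time": time; "joint_pos": joint angles; "dq": joint speeds; "tau": joint torques, N m; "ee_pos": TCP position; "tcp_rot": TCP orientation; "wrist_force": force on the tool from outside, world axes, zero at the start; "wrist_torque": the same for the moment, N m; "opening": finger opening in m.
Only numpy, scipy, OpenCV 4.12 (cv2) and the standard library are available. Lean on these libraries where they do the work, as an engineer would, in place of code of your own. Each camera call takes 0.05 s, during which the arm holds its last target.

## Task

Pack up the dumpling tray set for the night: lay the wooden pastry mould and the green scoop inside the deep base tray, then stack all the loose trays, three or four of them, on the base with every corner pin down in the socket below. Take the lid off the sloping drainer, where it hangs by its keyhole on a headed stud (slide it up the slope until the stud's head is at the wide end, then lift it off), and seat it on top of the stack with its pins fully home. Leave the porcelain bowls where they stand.

Things in the scene. Friction and masses are not known exactly. Their poses are not given: they have to be found in the camera images.
- base: Deep white base tray, fixed on the counter: 160 mm (x) by 130 mm (y), 60 mm tall, no web. Inner floor at z = 4, walls 4 mm thick up to z = 56 mm; 18 mm square corner posts at (+-71, +-56) mm up to z = 60 mm, each with a 12 mm square socket in its top. Origin: centre of underside, z up. Both tools fit side by side, laid along y at x = +-35 mm.
- tray1: White tray, 160 mm (x) by 130 mm (y), floor and walls 4 mm; may be absent (None). A 10 mm thick web along y at x = 0 (top at z = 36 mm) is the hand grip, 71 mm of free floor either side. Corner posts with sockets as on the base, up to z = 40 mm. Origin: centre of the floor's underside; four 8 mm pins under the posts project 12 mm below it, so on the counter origin z = 12 mm. 0.26 kg.
- tray2: Another tray, same as tray1; may be absent (None). Seated, its z = 0 face rests on the post tops below: the first tray's origin is 60 mm above the base's origin, each next tray 40 mm higher. The pins have round tips and 2 mm play each way in the 12 mm sockets. Looks the same turned half round.
- tray3: Another tray, same as tray1 and tray2; may be absent (None). The trays are all alike and may be stacked in any order.
- tray4: Another tray, same as tray1 and tray2; may be absent (None).
- lid: White lid, plate 160 mm (x) by 130 mm (y), 4 mm thick, 0.28 kg. Origin: centre of the plate's underside, z outward. Same four pins below as the trays. It hangs on the drainer on its pin tips, z along the board's normal, +x up the 40 degree slope. Seated, its z = 0 face lies level on the top tray's posts (40 mm above that tray's origin), centred, either way round.
- lid_handle (a point): Grip point on the lid's upright fin handle: at x = -6, y = 0, z = 26 mm of the lid. The fin is 12 mm thick (y), 56 mm long (x), its top at z = 38 mm of the lid: pinch it along the lid's y. Same axes as the lid.
- lid_wide (a point): Centre of the keyhole's wide end, a 24 mm square hole at x = 44, y = 0 mm of the lid (z = 2 mm, mid plate). A 10 mm wide slot runs from it up to x = 73 mm. The hung lid has the stud at x = 70 mm: slide it 26 mm up the slope (its +x) to bring this point onto the stud's axis, then lift it along its z by 30 mm or more.
- stud (a point): Centre of the stud's head, which holds the lid: a 16 mm disc with a bevelled face on a 6 mm shank standing square to the drainer's board. The head lies 19.5 to 26.5 mm above the board, this point 23 mm; the hung lid's plate 12 to 16 mm.
- drainer: Fixed steel drainer: a board 236 mm long and 200 mm wide, sloping up at 40 degrees along its own +x (away from the robot), low edge about 32 mm, high edge about 184 mm above the counter. Origin: at counter level below the middle of the board, whose face is 108 mm up there; z up.
- mould: Wooden pastry mould lying along its x, 108 mm long: a head 36 mm wide, 24 mm tall from x = -8 to 54 mm, and a handle 16 mm wide from there to x = -54 mm (z = 3 to 21 mm). Origin: middle of its length, at the underside. Its weight is centred near x = 13 mm; 70 g.
- scoop: Green plastic scoop lying along its x, open side up, 108 mm long: a trough 40 mm wide, 22 to 26 mm tall, walls 4 mm, from x = -6 to 54 mm, and a handle 14 mm wide from x = -54 to -6 mm (z = 4 to 24 mm). Origin: middle of its length, at the underside. 50 g.
- bowl_a: White porcelain bowl, 110 mm across, 52 mm tall, a bystander. Origin: centre of the underside.
- bowl_b: Blue porcelain bowl, 100 mm across, 50 mm tall, a bystander. Origin: centre of the underside.
There are look-alikes about, which are no part of the job. There is more than one size of the scoop; the job needs the largest.

How it is judged (in metres and radians):
On the way, in this order (a step that is already met when the one before it is completed fails the run):
1. the mould and the scoop lie inside the base tray (x of mould in the frame of base between -0.07 and 0.07 m and y of mould in the frame of base between -0.055 and 0.055 m and z of mould in the frame of base between -0.006 and 0.038 m and x of scoop in the frame of base between -0.07 and 0.07 m and y of scoop in the frame of base between -0.055 and 0.055 m and z of scoop in the frame of base between -0.006 and 0.038 m), for 0.2 s.
2. all the loose trays are stacked on the base with their pins in the sockets ((z of tray1 in the frame of base between 0.056 and 0.064 m or z of tray1 in the frame of base between 0.096 and 0.104 m or z of tray1 in the frame of base between 0.136 and 0.144 m or z of tray1 in the frame of base between 0.176 and 0.184 m) and x of tray1 in the frame of base between -0.014 and 0.014 m and y of tray1 in the frame of base between -0.014 and 0.014 m and angle between the x axis of each of tray1, tray2, tray3, tray4 and the x axis of base, either way round below 0.12 rad and angle between each of tray1, tray2, tray3, tray4's own z axis and vertical below 0.05 rad and linear speed of each of tray1, tray2, tray3, tray4 below 0.01 m/s and (z of tray2 in the frame of base between 0.056 and 0.064 m or z of tray2 in the frame of base between 0.096 and 0.104 m or z of tray2 in the frame of base between 0.136 and 0.144 m or z of tray2 in the frame of base between 0.176 and 0.184 m) and x of tray2 in the frame of base between -0.014 and 0.014 m and y of tray2 in the frame of base between -0.014 and 0.014 m and (z of tray3 in the frame of base between 0.056 and 0.064 m or z of tray3 in the frame of base between 0.096 and 0.104 m or z of tray3 in the frame of base between 0.136 and 0.144 m or z of tray3 in the frame of base between 0.176 and 0.184 m) and x of tray3 in the frame of base between -0.014 and 0.014 m and y of tray3 in the frame of base between -0.014 and 0.014 m and (z of tray4 in the frame of base between 0.056 and 0.064 m or z of tray4 in the frame of base between 0.096 and 0.104 m or z of tray4 in the frame of base between 0.136 and 0.144 m or z of tray4 in the frame of base between 0.176 and 0.184 m) and x of tray4 in the frame of base between -0.014 and 0.014 m and y of tray4 in the frame of base between -0.014 and 0.014 m and (z of tray1 in the frame of base above 0.07 m or z of tray1 in the frame of base below -0.07 m or horizontal distance between tray1 and base below 0.006 m) and (z of tray2 in the frame of base above 0.07 m or z of tray2 in the frame of base below -0.07 m or horizontal distance between tray2 and base below 0.006 m) and (z of tray3 in the frame of base above 0.07 m or z of tray3 in the frame of base below -0.07 m or horizontal distance between tray3 and base below 0.006 m) and (z of tray4 in the frame of base above 0.07 m or z of tray4 in the frame of base below -0.07 m or horizontal distance between tray4 and base below 0.006 m) and (z of tray2 in the frame of tray1 above 0.05 m or z of tray2 in the frame of tray1 below -0.05 m or horizontal distance between tray2 and tray1 below 0.006 m) and (z of tray3 in the frame of tray1 above 0.05 m or z of tray3 in the frame of tray1 below -0.05 m or horizontal distance between tray3 and tray1 below 0.006 m) and (z of tray3 in the frame of tray2 above 0.05 m or z of tray3 in the frame of tray2 below -0.05 m or horizontal distance between tray3 and tray2 below 0.006 m) and (z of tray4 in the frame of tray1 above 0.05 m or z of tray4 in the frame of tray1 below -0.05 m or horizontal distance between tray4 and tray1 below 0.006 m) and (z of tray4 in the frame of tray2 above 0.05 m or z of tray4 in the frame of tray2 below -0.05 m or horizontal distance between tray4 and tray2 below 0.006 m) and (z of tray4 in the frame of tray3 above 0.05 m or z of tray4 in the frame of tray3 below -0.05 m or horizontal distance between tray4 and tray3 below 0.006 m)), for 0.3 s.
At the end, for the whole second after the job is handed in: Tools lie inside the base; trays level, at rest, undersides within 4 mm of 60, 100, 140 or 180 mm above the base's underside, each centred within 6 mm on the one below (pins in sockets) and parallel within 0.12 rad of the base; the lid seated likewise on the topmost tray (all of step 1 and all of step 2 and (z of lid in the frame of base between 0.176 and 0.184 m or z of lid in the frame of base between 0.216 and 0.224 m) and x of lid in the frame of base between -0.016 and 0.016 m and y of lid in the frame of base between -0.016 and 0.016 m and angle between the x axis of lid and the x axis of base, either way round below 0.12 rad and angle between lid's own z axis and vertical below 0.05 rad and linear speed of lid below 0.01 m/s and z of lid in the frame of tray1 above 0.03 m and z of lid in the frame of tray2 above 0.03 m and z of lid in the frame of tray3 above 0.03 m and z of lid in the frame of tray4 above 0.03 m and (z of lid in the frame of tray1 above 0.05 m or z of lid in the frame of tray1 below -0.05 m or horizontal distance between lid and tray1 below 0.006 m) and (z of lid in the frame of tray2 above 0.05 m or z of lid in the frame of tray2 below -0.05 m or horizontal distance between lid and tray2 below 0.006 m) and (z of lid in the frame of tray3 above 0.05 m or z of lid in the frame of tray3 below -0.05 m or horizontal distance between lid and tray3 below 0.006 m) and (z of lid in the frame of tray4 above 0.05 m or z of lid in the frame of tray4 below -0.05 m or horizontal distance between lid and tray4 below 0.006 m)); the robot touches nothing.
It fails at once if a porcelain bowl is pushed more than 40 mm or tipped (distance of any of bowl_a, bowl_b from where it was at the start of the episode above 0.04 m or angle between any of bowl_a, bowl_b's own z axis and vertical above 0.5 rad).
Of tray1, tray2, tray3, tray4 only 3 to 4 are there at a start; the rules pass over those that are not, and their reading is None.
At some moment in a run one of tray1, tray2, tray3, tray4, mould, scoop may be knocked a few centimetres aside while the robot is not near it.
It also fails if it takes over 210 s, if anything falls off the work surface, if the arm or the gripper's body presses on something with over 40 N, if the wrist force passes 120 N, or if a joint passes its speed limit or range.

## Working session

There is one attempt and no reset: what is moved stays moved. The work goes in short steps, Python scripts to look and compute and a tool call to move; the robot and the scene stay as the last step left them, time stands still between calls to the robot, and variables do not carry over. Pictures are saved under pics/ and viewed, and the job is handed in when it is done.

Besides the shell and the picture viewer there is one more tool, called as name(argument=value, ...) on one line, values as JSON. send_rows: Moves the arm, as the interface text tells. Its arguments: {"type":"object","properties":{"series":{"type":"array"},"grip_force":{"type":"number"}},"required":["series"]}

```bash
mkdir -p pics
python3 - <<'E'
from bench import ctrl
import cv2,json
s=ctrl.state()
print({k:(v if not hasattr(v,'tolist') else v.tolist()) for k,v in s.items()})
for n in ("scene","top"):
    d=ctrl.read_camera(n)
    print(n,d['K'],d['eye'],d['orientation'],[k for k in d])
    im=cv2.cvtColor(d['image'],cv2.COLOR_RGB2BGR)
    cv2.imwrite(f'pics/{n}0.png',cv2.resize(im,(800,600),interpolation=cv2.INTER_CUBIC))
E
```

```text
{'time': 0.0, 'joint_pos': [-69.36165078145811, 24.937256074466806, 1.4326864693978498, 90.1918225525304, -0.6643992297598463, 64.9726451977859, -4.3023128037020015], 'dq': [0.013254690476938448, 0.10567499392573139, 0.0780644979176002, 0.005720330428183659, -0.07244317049682283, -0.051690302242992925, 0.05517905812300145], 'tau': [-0.0017766280871001072, -67.04463243484497, 1.02461289614439, -31.62252902984619, 0.015630059642717242, 0.012073801481164992, -2.3234551349560206e-05], 'ee_pos': [0.27888035932641897, 0.5587621143147664, 0.24149924091693747], 'tcp_rot': [[0.4465393080722283, 0.8947638312536582, -0.0005767379388246107], [0.8947625469062647, -0.446539650066209, -0.0015249828069783056], [-0.0016220358163504278, 0.0001649212604099678, -0.999998670899511]], 'wrist_force': [-0.3684252899441087, -0.13987531301298614, 1.0346885132375438], 'wrist_torque': [-0.03303765121382364, 0.015337795914778636, -0.028435669072747947], 'opening': 0.08541096800111717}
scene [[413.54393474   0.         254.07382444]
 [  0.         413.54393474 187.39615875]
 [  0.           0.           1.        ]] [1.05972703 0.70047873 1.03413167] [[-0.80599676 -0.4419801   0.39372936]
 [ 0.59184209 -0.59096203  0.54816678]
 [-0.00959971  0.67484626  0.73789591]] ['image', 'K', 'eye', 'orientation']
top [[368.59443266   0.         255.31743314]
 [  0.         368.59443266 194.00202212]
 [  0.           0.           1.        ]] [0.35269529 0.06617419 1.08801866] [[-0.09058598  0.97177404 -0.21782884]
 [-0.99588554 -0.0878466   0.02224786]
 [ 0.00248437  0.21894793  0.97573338]] ['image', 'K', 'eye', 'orientation']
```

View pics/scene0.png

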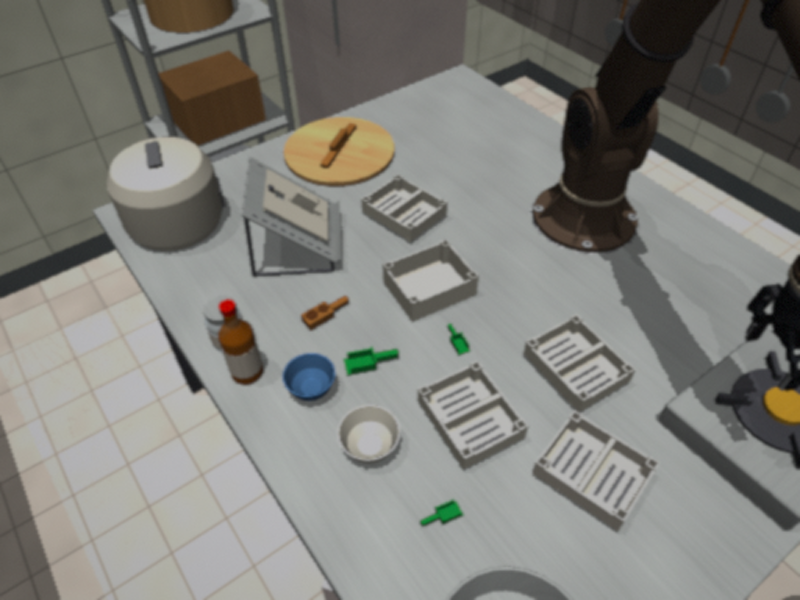

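View pics/top0.png

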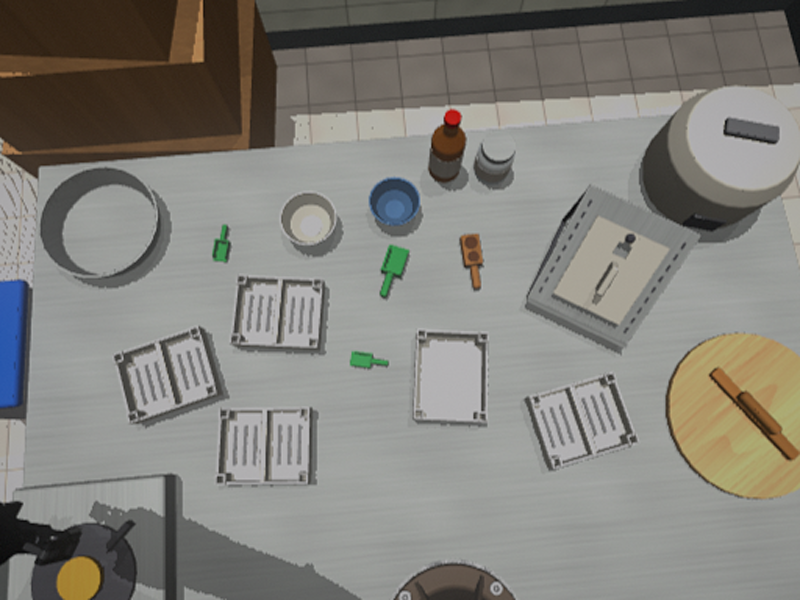

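```bash
cat > h.py <<'E'
import numpy as np, cv2
from scipy.optimize import minimize, least_squares
from bench import ctrl
def cams():
    return {n:ctrl.read_camera(n) for n in ("scene","top")}
def proj(d,P):
    P=np.atleast_2d(P); c=(P-d['eye'])@np.array(d['orientation']); K=np.array(d['K'])
    return np.c_[K[0,0]*c[:,0]/-c[:,2]+K[0,2], K[1,1]*-c[:,1]/-c[:,2]+K[1,2]]
def unproj(d,uv,z):
    K=np.array(d['K']);r=np.array([(uv[0]-K[0,2])/K[0,0],-(uv[1]-K[1,2])/K[1,1],-1.])
    r=np.array(d['orientation'])@r; e=np.array(d['eye']); return e+r*(z-e[2])/r[2]
def rect(x0,x1,y0,y1,z):
    c=np.array([[x0,y0,z],[x1,y0,z],[x1,y1,z],[x0,y1,z]],float)/1000
    return [(c[i],c[(i+1)%4]) for i in range(4)]
def tray_edges(h,web=True):
    E=rect(-80,80,-65,65,h-4 if 0 else h)
    E=[]
    for sx in(-1,1):
        for sy in(-1,1):
            E+=rect(sx*71-6,sx*71+6,sy*56-6,sy*56+6,h)
    w=h-4
    # outer rim
    for s in(-1,1):
        E+=[(np.array([-62,s*65,w])/1e3,np.array([62,s*65,w])/1e3),(np.array([s*80,-47,w])/1e3,np.array([s*80,47,w])/1e3)]
    if web:
        E+=[(np.array([s*5,-60,36])/1e3,np.array([s*5,60,36])/1e3) for s in(-1,1)]
    return E
TRAY=tray_edges(40); BASE=tray_edges(60,False)
LID=rect(-80,80,-65,65,4)+rect(-34,22,-6,6,38)+rect(32,56,-12,12,4)
def _poly(pts,z):
    c=[np.array([x,y,z])/1e3 for x,y in pts]; return [(c[i],c[(i+1)%len(c)]) for i in range(len(c))]
MOULD=_poly([(-54,-8),(-8,-8),(-8,-18),(54,-18),(54,18),(-8,18),(-8,8),(-54,8)],22)
SCOOP=_poly([(-54,-7),(-6,-7),(-6,-20),(54,-20),(54,20),(-6,20),(-6,7),(-54,7)],24)
def Rz(a): c,s=np.cos(a),np.sin(a); return np.array([[c,-s,0],[s,c,0],[0,0,1.]])
def sample(E,n=25):
    P=[];
    for a,b in E:
        m=max(4,int(np.linalg.norm(b-a)/0.002)); t=(np.arange(m)+.5)/m
        P.append((a+np.outer(t,b-a)))
    return np.vstack(P)
def gradim(d,s=1.0):
    g=cv2.GaussianBlur(d['image'],(0,0),s).astype(np.float32)
    m=0
    for k in range(3):
        m=np.maximum(m,np.hypot(cv2.Sobel(g[...,k],cv2.CV_32F,1,0),cv2.Sobel(g[...,k],cv2.CV_32F,0,1)))
    return np.minimum(m,150)
def score(G,C,P):
    s=0
    for n in C:
        uv=proj(C[n],P).astype(np.float32)
        s+=cv2.remap(G[n],uv[:,0].reshape(-1,1),uv[:,1].reshape(-1,1),cv2.INTER_LINEAR).mean()
    return s/len(C)
def fit(C,E,x,y,yaw,z,span=0.02,names=None):
    if names: C={n:C[n] for n in names}
    S=sample(E); best=None
    for sig,sp,st in((2,span,0.004),(0.8,0.004,0.001)):
        G={n:gradim(C[n],sig) for n in C}
        f=lambda p:-score(G,C,S@Rz(p[2]).T+[p[0],p[1],z])
        c=[(f((x+a,y+b,yaw+t)),x+a,y+b,yaw+t) for a in np.arange(-sp,sp+1e-6,st) for b in np.arange(-sp,sp+1e-6,st) for t in np.radians(np.linspace(-8,8,9) if sig==2 else np.linspace(-2,2,5))]
        _,x,y,yaw=min(c)
        simp=np.array([[x,y,yaw],[x+.002,y,yaw],[x,y+.002,yaw],[x,y,yaw+.02]])
        r=minimize(f,[x,y,yaw],method='Nelder-Mead',options=dict(initial_simplex=simp,xatol=1e-5,fatol=1e-4)); x,y,yaw=r.x
    return np.array([x,y,yaw]),-r.fun
def draw(im,d,E,T,R,s,o,col=(0,0,255)):
    for a,b in E:
        q=(proj(d,np.array([a,b])@R.T+T)-o+.5)*s
        cv2.line(im,*[tuple(int(v) for v in np.round(p*16)) for p in q],col,1,cv2.LINE_AA,4)
def crop(d,c,w,h,s):
    o=np.array([int(c[0]-w/2),int(c[1]-h/2)]);o=np.maximum(o,0)
    im=cv2.cvtColor(d['image'],cv2.COLOR_RGB2BGR)[o[1]:o[1]+h,o[0]:o[0]+w]
    return cv2.resize(im,None,fx=s,fy=s,interpolation=cv2.INTER_CUBIC),o
E
python3 - <<'E'
from h import *
C=cams();k=512/800
it={'base':((451,377),.060,BASE,0),'t1':((279,313),.048,TRAY,90),'t2':((168,375),.048,TRAY,105),'t3':((265,446),.048,TRAY,90),'t4':((580,421),.048,TRAY,105),'mould':((472,262),.022,MOULD,185),'scoop':((393,270),.024,SCOOP,-15)}
for n,(uv,zt,E,yaw) in it.items():
    p=unproj(C['top'],np.array(uv)*k,zt)
    z=0.012 if n[0]=='t' else 0
    if n in('mould','scoop'): yaw=dict(mould=5,scoop=-15)[n]
    out=[]
    for nm in (None,['top'],['scene']):
        r,s=fit(C,E,p[0],p[1],np.radians(yaw),z,names=nm); out.append((np.round(r[:2]*1000,1).tolist(),round(np.degrees(r[2]),1),round(float(s),1)))
    print(n,np.round(p[:2],3),*out)
E
```

```text
base [ 0.44  -0.037] ([444.6, -35.4], np.float64(-7.3), 118.9) ([444.7, -27.1], np.float64(-7.2), 106.9) ([447.3, -34.7], np.float64(-8.3), 132.3)
t1 [0.586 0.264] ([592.1, 270.1], np.float64(82.4), 116.5) ([579.4, 270.0], np.float64(81.8), 119.7) ([606.8, 268.7], np.float64(81.6), 125.2)
t2 [0.49  0.468] ([494.1, 473.7], np.float64(104.2), 104.8) ([492.8, 473.5], np.float64(104.1), 127.8) ([493.8, 488.2], np.float64(105.0), 96.6)
t3 [0.351 0.299] ([353.3, 305.4], np.float64(85.6), 106.1) ([348.9, 302.8], np.float64(84.8), 103.5) ([356.4, 305.1], np.float64(85.6), 128.9)
t4 [ 0.343 -0.257] ([348.9, -260.7], np.float64(101.0), 114.2) ([353.4, -253.4], np.float64(101.1), 112.4) ([347.5, -256.2], np.float64(100.9), 128.8)
mould [ 0.659 -0.106] ([663.8, -106.6], np.float64(0.5), 146.4) ([658.5, -106.2], np.float64(2.2), 149.0) ([664.8, -100.0], np.float64(2.0), 143.9)
scoop [0.656 0.047] ([655.0, 53.5], np.float64(-22.5), 145.0) ([652.5, 52.3], np.float64(-23.5), 148.5) ([656.4, 54.2], np.float64(-21.8), 146.3)
```

Run:
```python
from h import *
C=cams()
P={'base':(444.6,-35.4,-7.3),'t1':(592.1,270.1,82.4),'t3':(353.3,305.4,85.6),'t4':(348.9,-260.7,101)}
rows=[]
for n,(x,y,a) in P.items():
    r=[]
    for c in('top','scene'):
        T=np.array([x/1e3,y/1e3,0.012 if n[0]=='t' else 0])
        im,o=crop(C[c],proj(C[c],T+[0,0,.03])[0],90,70,4)
        draw(im,C[c],BASE if n=='base' else TRAY,T,Rz(np.radians(a)),4,o); r.append(im)
    rows.append(np.hstack(r))
a=np.vstack(rows[:2]);b=np.vstack(rows[2:])
cv2.imwrite('pics/o1.png',a);cv2.imwrite('pics/o2.png',b)
```

```text
(no output)
```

View pics/o1.png

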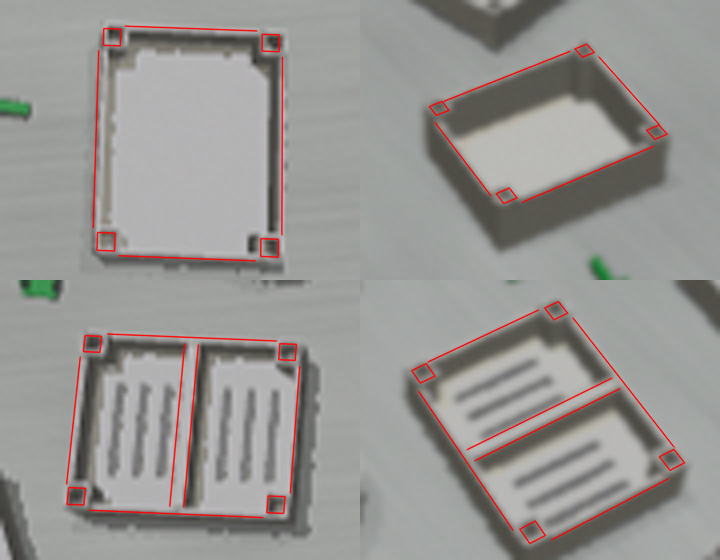

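View pics/o2.png

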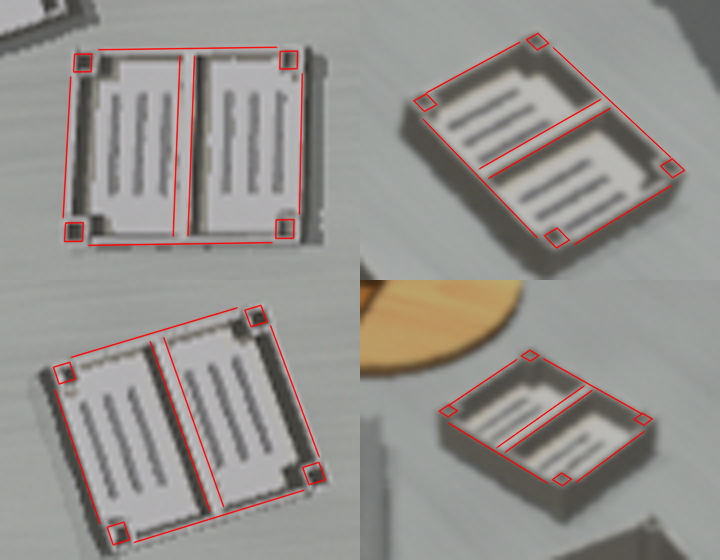

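Run:
```python
from h import *
C=cams()
def grid(im,o,s):
    for u in range(o[0]//10*10+10,o[0]+im.shape[1]//s,10):
        cv2.putText(im,str(u),((u-o[0])*s,8),0,.3,(0,0,255),1);cv2.line(im,((u-o[0])*s,0),((u-o[0])*s,im.shape[0]),(0,0,255),1) if 0 else None
        im[::4,(u-o[0])*s+s//2]=(0,0,255)
    for v in range(o[1]//10*10+10,o[1]+im.shape[0]//s,10):
        cv2.putText(im,str(v),(0,(v-o[1])*s),0,.3,(255,0,0),1)
        im[(v-o[1])*s+s//2,::4]=(255,0,0)
    return im
for c,uv in(('top',(289,241)),('top',(179,200))):
    im,o=crop(C[c],uv,84,70,9 if 0 else 8); cv2.imwrite(f'pics/g{uv[0]}.png',grid(im,o,8))
T=np.array([.4446,-.0354,.03]);im,o=crop(C['scene'],proj(C['scene'],T)[0],84,70,8); cv2.imwrite('pics/gs.png',grid(im,o,8))
```

```text
(no output)
```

View pics/g289.png

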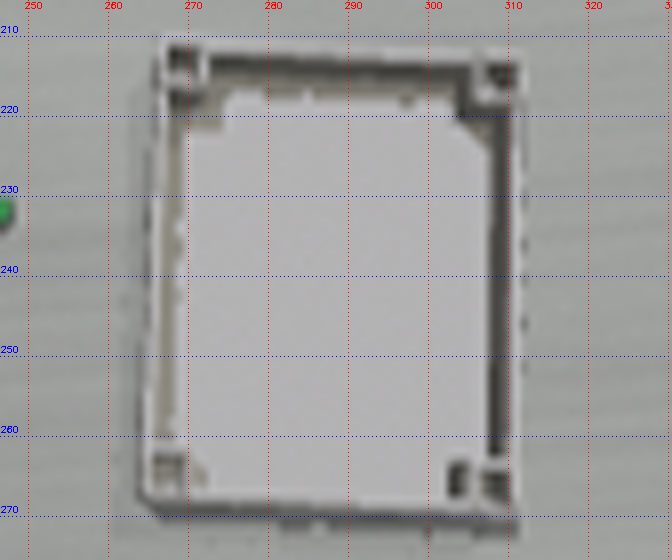

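View pics/g179.png

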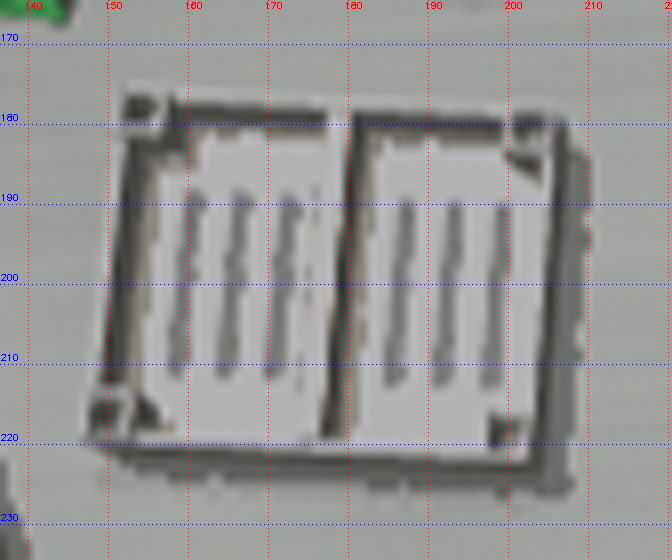

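View pics/gs.png

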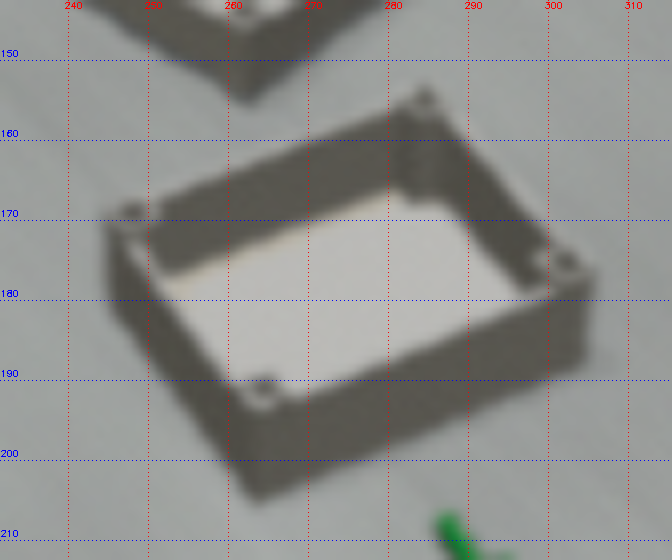

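```bash
cat >> h.py <<'E'
SOCK=np.array([[71,56],[71,-56],[-71,-56],[-71,56]])/1e3
def sockfit(d,uv,x,y,yaw,z):
    S=np.c_[SOCK,np.full(4,z)]; uv=np.array(uv,float)
    f=lambda p:(proj(d,S@Rz(p[2]).T+[p[0],p[1],0])-uv).ravel()
    r=least_squares(f,[x,y,np.radians(yaw)])
    return r.x,f(r.x)
E
python3 - <<'E'
from h import *
C=cams()
for d,uv,g,z in(('top',[(269,213),(309,215),(308.5,266.5),(267,265)],(.44,-.04,0),.06),('scene',[(302,175),(264,191),(248,169),(284,155)],(.44,-.04,0),.06),('scene',[(302,175),(284,155),(248,169),(264,191)],(.44,-.04,0),.06),
 ('top',[(149.5,216),(153.5,178),(202,180),(199,219)],(.58,.26,90),.052)):
    r,e=sockfit(C[d],uv,*g,z); print(d,np.round(r*1000,1),np.degrees(r[2]).round(1),e.round(1))
E
```

```text
top [ 444.7  -37.1 -133.9] -7.7 [ 0.2  0.5 -0.2  0.2 -0.3 -0.1  0.3 -0.4]
scene [ 445.5  -39.  1369.4] 78.5 [-2.4  5.8  4.5  0.8  2.  -5.6 -4.4 -1.3]
scene [ 442.1  -43.5 2308.1] 132.2 [ -4.3 -13.    9.2  30.9   1.8  10.8  -7.5 -34.5]
top [ 592.7  270.5 1431.9] 82.0 [-0.3  0.1 -0.   0.   0.2  0.4  0.1 -0.5]
```

Run:
```python
from h import *
C=cams()
r,e=sockfit(C['scene'],[(264,191),(248,169),(284,155),(302,175)],.44,-.04,0,.06); print(np.round(r*1000,1),np.degrees(r[2]).round(1),e.round(1))
# overlays of the tools, lid
out=[]
for n,E,p in(('m',MOULD,(663.8,-106.6,.5)),('s',SCOOP,(655,53.5,-22.5))):
    rr=[]
    for c in('top','scene'):
        T=np.array([p[0]/1e3,p[1]/1e3,0]);im,o=crop(C[c],proj(C[c],T+[0,0,.01])[0],60,46,6)
        draw(im,C[c],E,T,Rz(np.radians(p[2])),6,o);rr.append(im)
    out.append(np.hstack(rr))
cv2.imwrite('pics/tools.png',np.vstack(out))
rr=[]
for c,uv in(('top',(392,170)),('scene',(188,138))):
    im,o=crop(C[c],uv,110 if c=='top' else 80,110,5);rr.append(im);print(o)
h=np.hstack(rr);cv2.imwrite('pics/lid.png',h[:600,:]);print(h.shape)
```

```text
[ 445.2  -37.7 -135.2] -7.7 [ 0.2 -0.1 -0.3  0.   0.1 -0.2 -0.   0.3]
[337 115]
[148  83]
(550, 950, 3)
```

View pics/tools.png

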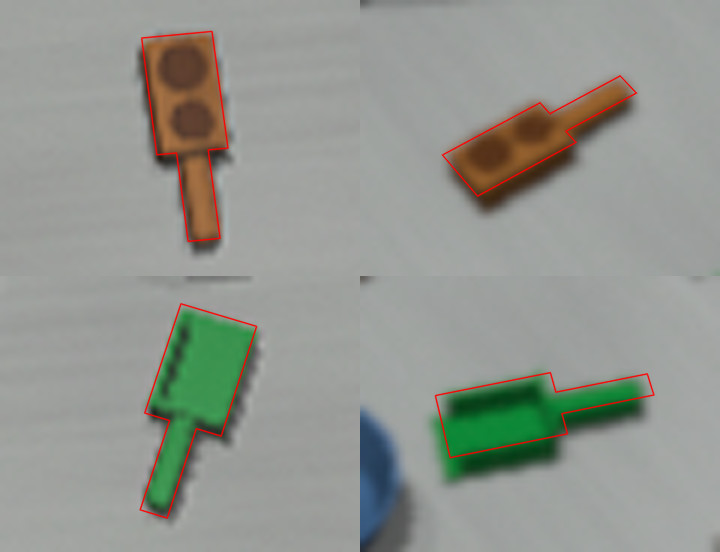

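View pics/lid.png

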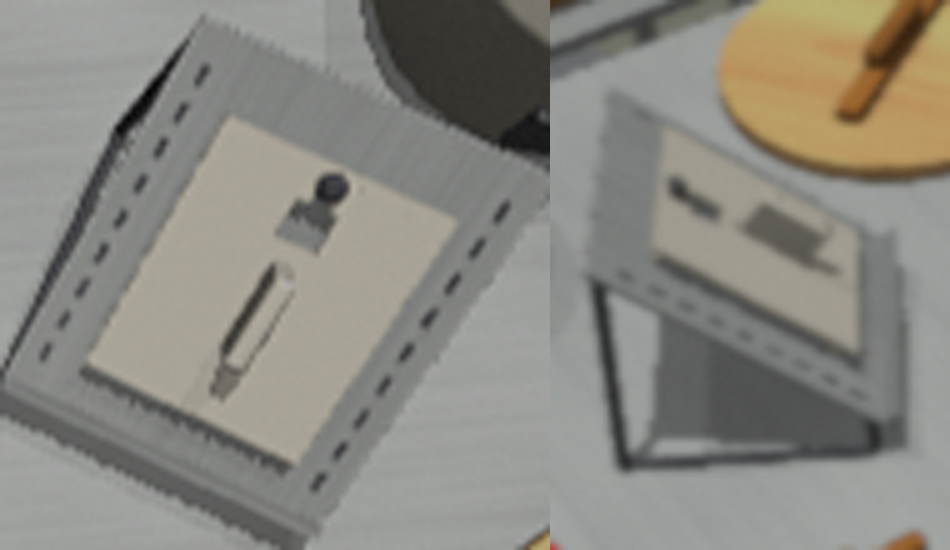

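```bash
cat >> h.py <<'E'
from scipy.spatial.transform import Rotation as RR
def Rdown(yaw):
    a=np.radians(yaw); x=np.array([np.cos(a),np.sin(a),0]); z=np.array([0,0,-1.]); return np.c_[x,np.cross(z,x),z]
def plan(wps,grip,ml=42,ma=8.0,extra=1,now=None):
    """wps: list of (pos mm, yaw or R). prints calls"""
    s=ctrl.state()
    p=np.array(s['ee_pos'])*1000; R=np.array(s['tcp_rot'])
    if now is not None: p,R=now
    rows=[]
    for w in wps:
        tp=np.array(w[0],float); tR=Rdown(w[1]) if np.isscalar(w[1]) else np.array(w[1])
        dv=RR.from_matrix(R.T@tR).as_rotvec()
        n=max(1,int(np.ceil(max(np.linalg.norm(tp-p)/ml,np.degrees(np.linalg.norm(dv))/ma))))
        for i in range(1,n+1): rows.append((p+(tp-p)*i/n, R@RR.from_rotvec(dv*i/n).as_matrix()))
        p,R=tp,tR
    rows+= [rows[-1]]*extra
    p=np.array(s['ee_pos'])*1000; R=np.array(s['tcp_rot'])
    for k in range(0,len(rows),5):
        out=[]
        for q,Q in rows[k:k+5]:
            d=R.T@(q-p); v=RR.from_matrix(R.T@Q).as_rotvec()
            out.append([round(float(a),1)+0 for a in d]+[round(float(a),3)+0 for a in v]+[grip])
        print(str(out).replace(' ',''))
        p,R=rows[min(k+4,len(rows)-1)]
E
python3 - <<'E'
from h import *
plan([((632,61,220),67.5),((632,61,60),67.5)],90)
E
```

```text
[[-19.2,35.9,1.5,0.0,0.0,-0.005,90],[-38.4,71.8,3.0,0.0,0.0,-0.009,90],[-57.6,107.7,4.5,0.0,0.0,-0.014,90],[-76.8,143.5,6.0,0.0,0.0,-0.019,90],[-96.1,179.4,7.4,0.0,0.0,-0.023,90]]
[[-20.0,35.4,1.5,0.0,0.0,-0.005,90],[-40.1,70.9,3.0,0.0,0.0,-0.009,90],[-60.1,106.3,4.5,0.0,0.0,-0.014,90],[-80.2,141.7,6.0,0.0,0.0,-0.019,90],[-100.2,177.1,7.4,0.0,0.0,-0.023,90]]
[[-20.9,34.9,1.5,0.0,0.0,-0.005,90],[-41.7,69.9,3.0,0.0,0.0,-0.009,90],[-62.6,104.8,4.5,0.0,0.0,-0.014,90],[-83.5,139.8,6.0,0.0,0.0,-0.019,90],[-104.4,174.7,7.4,0.0,0.0,-0.023,90]]
[[0.0,0.0,40.0,0.0,0.0,0.0,90],[0.0,0.0,80.0,0.0,0.0,0.0,90],[0.0,0.0,120.0,0.0,0.0,0.0,90],[0.0,0.0,160.0,0.0,0.0,0.0,90],[0.0,0.0,160.0,0.0,0.0,0.0,90]]
```

send_rows(series=[[[-19,36,1,0,0,-0.005,90],[-38,72,3,0,0,-0.01,90],[-58,108,4,0,0,-0.014,90],[-77,144,6,0,0,-0.019,90],[-96,179,7,0,0,-0.023,90]]], grip_force=30)

```text
time: 1.1
ee_pos: [0.3972, 0.3919, 0.2354]
tcp_rot: [[0.426, 0.905, 0.0], [0.905, -0.426, 0.0], [0.0, 0.0, -1.0]]
wrist_force: [1.1, 0.8, 0.3]
opening: 0.0553
```

send_rows(series=[[[-20,35,1,0,0,-0.005,90],[-40,71,3,0,0,-0.01,90],[-60,106,4,0,0,-0.014,90],[-80,142,6,0,0,-0.019,90],[-100,177,7,0,0,-0.023,90]]])

```text
time: 1.6
ee_pos: [0.5148, 0.2261, 0.2284]
tcp_rot: [[0.405, 0.914, 0.0], [0.914, -0.405, 0.0], [0.0, 0.0, -1.0]]
wrist_force: [0.8, 0.6, -1.0]
opening: 0.0551
```

send_rows(series=[[[-21,35,1,0,0,-0.005,90],[-42,70,3,0,0,-0.01,90],[-63,105,4,0,0,-0.014,90],[-83,140,6,0,0,-0.019,90],[-104,175,7,0,0,-0.023,90]]])

```text
time: 2.1
ee_pos: [0.6326, 0.0604, 0.2213]
tcp_rot: [[0.383, 0.924, 0.0], [0.924, -0.383, 0.0], [0.0, 0.0, -1.0]]
wrist_force: [0.4, 0.2, -0.5]
opening: 0.0557
```

send_rows(series=[[[0,0,42,0,0,0,90],[0,0,84,0,0,0,90],[0,0,126,0,0,0,90],[0,0,166,0,0,0,90],[0,0,192,0,0,0,90]]])

```text
time: 2.6
ee_pos: [0.6304, 0.0615, 0.0264]
tcp_rot: [[0.384, 0.923, -0.003], [0.923, -0.384, -0.0], [-0.001, -0.003, -1.0]]
wrist_force: [0.0, 0.2, 0.6]
opening: 0.0552
```

Run:
```python
from h import *
C=cams();rr=[]
for c in('top','scene'):
    im,o=crop(C[c],proj(C[c],np.array([.64,.06,.02]))[0],66,60,6)
    draw(im,C[c],SCOOP,np.array([.654,.052,0]),Rz(np.radians(-22.5)),6,o)
    rr.append(im)
cv2.imwrite('pics/s1.png',np.hstack(rr)); print(ctrl.state()['ee_pos'])
```

```text
[0.62901722 0.06135319 0.0255775 ]
```

View pics/s1.png

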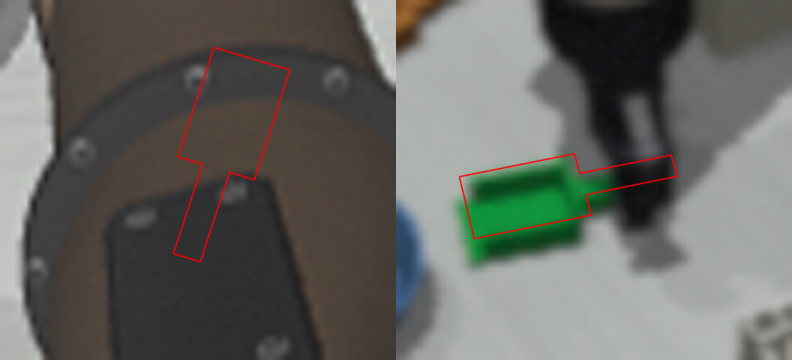

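send_rows(series=[[[0,0,10,0,0,0,90],[0,0,10,0,0,0,255],[0,0,10,0,0,0,255],[0,0,10,0,0,0,255],[0,0,10,0,0,0,255]]])

```text
time: 3.2
ee_pos: [0.6327, 0.0618, 0.0207]
tcp_rot: [[0.384, 0.923, 0.002], [0.923, -0.384, 0.0], [0.001, 0.002, -1.0]]
wrist_force: [-0.9, -0.1, 5.7]
opening: 0.0132
```

send_rows(series=[[[0,0,0,0,0,0,255],[0,0,0,0,0,0,255]]])

```text
time: 3.4
ee_pos: [0.6327, 0.0618, 0.0206]
tcp_rot: [[0.384, 0.923, 0.002], [0.923, -0.384, 0.0], [0.001, 0.002, -1.0]]
wrist_force: [-1.2, 0.3, 7.8]
opening: 0.0134
```

```bash
cat >> h.py <<'E'
BX,BY,BA=445.0,-37.4,-7.7
def b2w(x,y):
    a=np.radians(BA); return BX+x*np.cos(a)-y*np.sin(a), BY+x*np.sin(a)+y*np.cos(a)
E
python3 - <<'E'
from h import *
x,y=b2w(-35,22);print(x,y)
plan([((630,61,120),67.5),((x,y,140),-7.7),((x,y,40),-7.7)],255)
E
```

```text
413.2632840891832 -10.90885311663338
[[-0.6,-0.7,-33.1,0.001,0.0,0.0,255],[-1.1,-1.3,-66.2,0.001,-0.001,-0.001,255],[-1.7,-2.0,-99.4,0.002,-0.001,-0.001,255],[-16.6,-19.2,-101.4,0.002,-0.001,0.13,255],[-31.6,-36.5,-103.5,0.002,-0.001,0.261,255]]
[[-18.9,-12.8,-2.0,0.0,0.0,0.131,255],[-37.8,-25.6,-4.0,0.0,0.0,0.262,255],[-56.7,-38.4,-6.0,0.0,0.0,0.394,255],[-75.6,-51.2,-8.0,0.0,0.0,0.525,255],[-94.5,-64.0,-10.0,0.0,0.0,0.656,255]]
[[-22.8,1.4,-2.0,0.0,0.0,0.131,255],[-45.6,2.8,-4.0,0.0,0.0,0.262,255],[-68.4,4.2,-6.0,0.0,0.0,0.394,255],[-68.4,4.2,27.3,0.0,0.0,0.394,255],[-68.4,4.2,60.7,0.0,0.0,0.394,255]]
[[0.0,0.0,33.3,0.0,0.0,0.0,255],[0.0,0.0,33.3,0.0,0.0,0.0,255]]
```

send_rows(series=[[[0,0,-34,0,0,0,255],[-1,-1,-68,0,0,0,255],[-2,-2,-104,0,0,0,255],[-17,-19,-106,0,0,0.13,255],[-32,-36,-108,0,0,0.261,255]]])

```text
time: 3.9
ee_pos: [0.5868, 0.0459, 0.129]
tcp_rot: [[0.613, 0.79, 0.003], [0.79, -0.613, 0.001], [0.003, 0.002, -1.0]]
wrist_force: [-0.5, -0.0, -0.5]
opening: 0.0128
```

send_rows(series=[[[-19,-13,-2,0,0,0.131,255],[-38,-26,-4,0,0,0.262,255],[-57,-38,-6,0,0,0.394,255],[-76,-51,-8,0,0,0.525,255],[-95,-64,-10,0,0,0.656,255]]])

```text
time: 4.4
ee_pos: [0.4769, 0.0093, 0.1377]
tcp_rot: [[0.968, 0.252, 0.001], [0.252, -0.968, 0.001], [0.001, -0.0, -1.0]]
wrist_force: [-0.9, -0.3, -0.3]
opening: 0.0131
```

send_rows(series=[[[-23,1,-2,0,0,0.131,255],[-46,3,-4,0,0,0.262,255],[-68,4,-6,0,0,0.394,255],[-68,4,-6,0,0,0.394,255]]])

```text
time: 4.8
ee_pos: [0.4101, -0.0125, 0.1435]
tcp_rot: [[0.99, -0.139, -0.002], [-0.139, -0.99, 0.001], [-0.002, -0.001, -1.0]]
wrist_force: [0.6, -0.1, 0.5]
opening: 0.0131
```

Run:
```python
from h import *
C=cams();rr=[]
for c in('top','scene'):
    im,o=crop(C[c],proj(C[c],np.array([.445,-.03,.08]))[0],66,70,6)
    rr.append(im)
cv2.imwrite('pics/s2.png',np.hstack(rr)); s=ctrl.state();print(s['ee_pos'],s['opening'],s['joint_pos'],s['wrist_force'])
x,y=b2w(-35,22)
plan([((x,y,60),-7.7),((x,y,30),-7.7)],255)
```

```text
[ 0.41325637 -0.01155824  0.14377935] 0.01292265081686385 [-32.4947749   13.39235402  32.05404503 127.10773383 -10.67426584
  41.90427579  -0.760445  ] [ 0.88871778  0.48575657 -0.51163457]
[[-0.1,-0.3,41.9,0.0,-0.001,0.001,255],[-0.2,-0.6,83.8,-0.001,-0.001,0.002,255],[-0.2,-0.5,113.8,-0.001,-0.001,0.002,255],[-0.2,-0.5,113.8,-0.001,-0.001,0.002,255]]
```

View pics/s2.png

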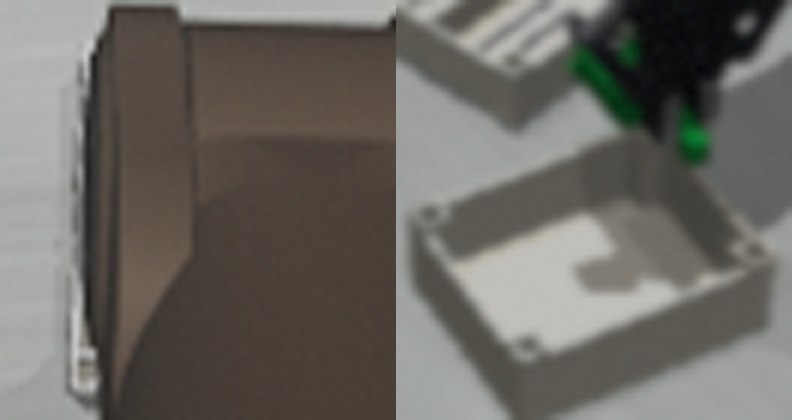

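send_rows(series=[[[0,0,40,0,0,0,255],[0,0,80,0,0,0,255],[0,0,105,0,0,0,255],[0,0,116,0,0,0,255],[0,0,117,0,0,0,255]]])

```text
time: 5.4
ee_pos: [0.4133, -0.0113, 0.0255]
tcp_rot: [[0.991, -0.132, -0.001], [-0.132, -0.991, 0.0], [-0.002, -0.0, -1.0]]
wrist_force: [0.4, 3.6, -1.0]
opening: 0.0133
```

send_rows(series=[[[0,0,0,0,0,0,255],[0,0,0,0,0,0,140],[0,0,0,0,0,0,140],[0,0,0,0,0,0,140]]])

```text
time: 5.8
ee_pos: [0.4135, -0.012, 0.027]
tcp_rot: [[0.991, -0.134, 0.002], [-0.134, -0.991, 0.0], [0.002, -0.0, -1.0]]
wrist_force: [-0.3, -0.4, 0.6]
opening: 0.0385
```

send_rows(series=[[[0,0,-30,0,0,0,140],[0,0,-70,0,0,0,140],[0,0,-110,0,0,0,140]]])

```text
time: 6.1
ee_pos: [0.4124, -0.0124, 0.1376]
tcp_rot: [[0.991, -0.134, -0.001], [-0.134, -0.991, -0.001], [-0.001, 0.001, -1.0]]
wrist_force: [1.3, 1.7, 0.4]
opening: 0.0382
```

Run:
```python
from h import *
C=cams();rr=[]
r,s=fit(C,MOULD,.660,-.106,.02,0,names=['scene']);print(r,s)
for c in('top','scene'):
    im,o=crop(C[c],proj(C[c],np.array([.445,-.03,.08]))[0],66,70,6)
    rr.append(im)
cv2.imwrite('pics/s3.png',np.hstack(rr)); s=ctrl.state();print(s['ee_pos'],s['opening'],s['joint_pos'],s['wrist_force'])
# mould grasp: mould x=-22
plan([((550,-60,170),-50),((641,-107,130),-89),((641,-107,32),-89)],110)
```

```text
[ 0.66472132 -0.10007797  0.03558481] 144.33847045898438
[ 0.41560045 -0.01200619  0.14041599] 0.038375694271684704 [-33.93850681  14.00162345  34.14751861 127.41486741 -12.0765866
  41.12691013   0.8006285 ] [0.00982911 0.58666913 0.37295293]
[[23.3,4.9,-4.8,-0.001,-0.001,0.123,110],[46.6,9.8,-9.6,-0.002,-0.002,0.246,110],[69.9,14.7,-14.3,-0.003,-0.003,0.369,110],[93.2,19.6,-19.1,-0.004,-0.004,0.492,110],[116.5,24.5,-23.9,-0.004,-0.005,0.615,110]]
[[21.9,-9.4,-4.9,-0.001,-0.001,0.123,110],[41.6,-14.9,3.1,-0.001,-0.001,0.259,110],[61.3,-20.4,11.1,-0.001,-0.001,0.395,110],[81.0,-26.0,19.2,-0.001,-0.001,0.531,110],[100.7,-31.5,27.2,-0.001,-0.001,0.668,110]]
[[12.1,-16.5,8.0,0.0,0.0,0.136,110],[12.1,-16.5,40.7,0.0,0.0,0.136,110],[12.1,-16.5,73.3,0.0,0.0,0.136,110],[12.1,-16.5,106.0,0.0,0.0,0.136,110],[12.1,-16.5,106.0,0.0,0.0,0.136,110]]
```

View pics/s3.png

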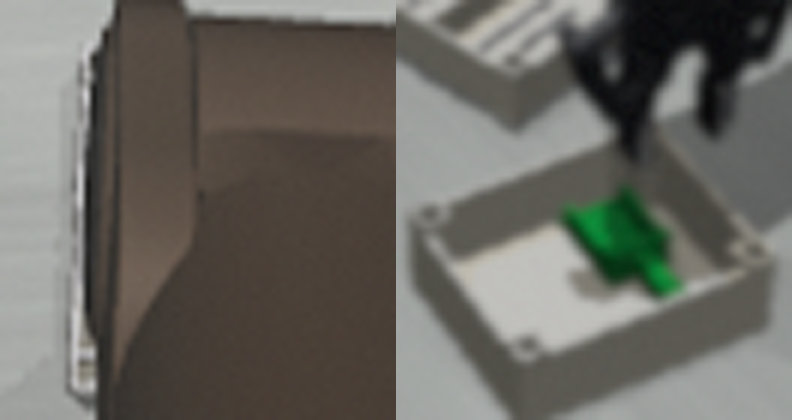

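send_rows(series=[[[23,5,-5,0,0,0.123,110],[47,10,-10,0,0,0.246,110],[70,15,-14,0,0,0.369,110],[93,20,-19,0,0,0.492,110],[116,24,-24,0,0,0.615,110]]])

```text
time: 6.7
ee_pos: [0.5253, -0.0516, 0.1603]
tcp_rot: [[0.729, -0.685, -0.0], [-0.685, -0.729, 0.0], [-0.0, 0.0, -1.0]]
wrist_force: [-0.6, -0.2, -0.7]
opening: 0.0485
```

send_rows(series=[[[22,-9,-5,0,0,0.123,110],[42,-15,3,0,0,0.259,110],[61,-20,11,0,0,0.395,110],[81,-26,19,0,0,0.531,110],[101,-31,27,0,0,0.668,110]]])

```text
time: 7.2
ee_pos: [0.6203, -0.0974, 0.1325]
tcp_rot: [[0.148, -0.989, -0.0], [-0.989, -0.148, 0.0], [-0.0, 0.0, -1.0]]
wrist_force: [0.2, 0.5, 0.5]
opening: 0.0486
```

send_rows(series=[[[12,-16,8,0,0,0.136,110],[12,-16,41,0,0,0.136,110],[12,-16,73,0,0,0.136,110],[12,-16,90,0,0,0.136,110],[12,-16,90,0,0,0.136,110]]])

```text
time: 7.7
ee_pos: [0.6357, -0.1061, 0.0409]
tcp_rot: [[0.018, -1.0, -0.004], [-1.0, -0.018, 0.001], [-0.001, 0.004, -1.0]]
wrist_force: [1.1, 1.0, 1.2]
opening: 0.0488
```

Run:
```python
from h import *
C=cams();rr=[]
for c,p in(('top',[.445,-.03,.03]),('scene',[.65,-.105,.02])):
    im,o=crop(C[c],proj(C[c],np.array(p))[0],66,70,6)
    rr.append(im)
cv2.imwrite('pics/m1.png',np.hstack(rr)); s=ctrl.state();print(s['ee_pos'],s['opening'],s['joint_pos'],s['wrist_force'])
```

```text
[ 0.6377263  -0.10698205  0.04404775] 0.04872162227717861 [-22.9867406   46.38988974  45.27191315 100.12196875 -41.11458923
  51.44388481 -48.60636633] [ 0.01011413 -0.8531449   0.24954609]
```

View pics/m1.png

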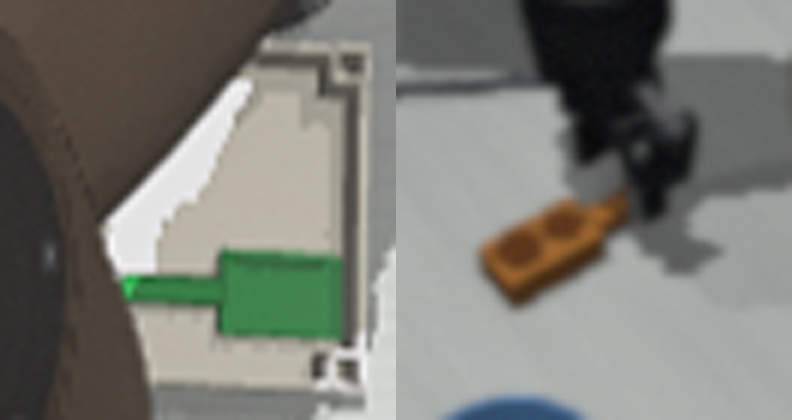

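send_rows(series=[[[0,-2,18,0,0,0,110],[0,-2,25,0,0,0,110],[0,-2,25,0,0,0,255],[0,-2,25,0,0,0,255],[0,-2,25,0,0,0,255]]])

```text
time: 8.3
ee_pos: [0.6398, -0.1067, 0.0189]
tcp_rot: [[0.018, -1.0, 0.001], [-1.0, -0.018, -0.0], [0.0, -0.001, -1.0]]
wrist_force: [-0.4, -0.7, -0.6]
opening: 0.0147
```

send_rows(series=[[[0,0,0,0,0,0,255],[0,0,0,0,0,0,255]]])

```text
time: 8.5
ee_pos: [0.6397, -0.1068, 0.0189]
tcp_rot: [[0.018, -1.0, 0.001], [-1.0, -0.018, -0.0], [0.0, -0.001, -1.0]]
wrist_force: [-0.9, -0.2, 3.1]
opening: 0.0152
```

Run:
```python
from h import *
x,y=b2w(33,-22);print(x,y); s=ctrl.state();print(s['ee_pos'],s['opening'],s['wrist_force'])
plan([((638,-106,110),-89),((x,y,140),-7.7)],255)
```

```text
474.75474951138716 -63.623174512530035
[ 0.63971822 -0.10675875  0.01885194] 0.015226635743884253 [-0.92042579 -0.20887804  3.10816945]
[[-0.3,0.5,-30.4,0.0,0.0,0.0,255],[-0.5,1.1,-60.8,0.0,0.0,0.0,255],[-0.8,1.6,-91.1,-0.001,0.0,0.0,255],[-4.9,16.4,-93.9,-0.001,0.0,-0.129,255],[-9.0,31.2,-96.6,-0.001,0.0,-0.258,255]]
[[-7.7,13.2,-2.7,0.0,0.0,-0.129,255],[-15.5,26.5,-5.5,0.0,0.0,-0.258,255],[-23.2,39.7,-8.2,0.0,0.0,-0.387,255],[-31.0,52.9,-10.9,0.0,0.0,-0.516,255],[-38.7,66.2,-13.6,0.0,0.0,-0.645,255]]
[[-14.1,5.9,-2.7,0.0,0.0,-0.129,255],[-28.3,11.8,-5.5,0.0,0.0,-0.258,255],[-42.4,17.8,-8.2,0.0,0.0,-0.387,255],[-56.6,23.7,-10.9,0.0,0.0,-0.516,255],[-56.6,23.7,-10.9,0.0,0.0,-0.516,255]]
```

send_rows(series=[[[0,0,-30,0,0,0,255],[-1,1,-61,0,0,0,255],[-1,2,-91,0,0,0,255],[-5,16,-94,0,0,-0.129,255],[-9,31,-97,0,0,-0.258,255]]])

```text
time: 9.0
ee_pos: [0.6086, -0.0983, 0.1163]
tcp_rot: [[0.277, -0.961, 0.002], [-0.961, -0.277, -0.001], [0.001, -0.002, -1.0]]
wrist_force: [-0.9, 0.6, -1.1]
opening: 0.0155
```

send_rows(series=[[[-8,13,-3,0,0,-0.129,255],[-16,26,-5,0,0,-0.258,255],[-23,40,-8,0,0,-0.387,255],[-31,53,-11,0,0,-0.516,255],[-39,66,-14,0,0,-0.645,255]]])

```text
time: 9.5
ee_pos: [0.5335, -0.0784, 0.1295]
tcp_rot: [[0.799, -0.601, 0.0], [-0.601, -0.799, 0.0], [0.0, -0.0, -1.0]]
wrist_force: [-0.2, -0.1, 0.4]
opening: 0.0148
```

send_rows(series=[[[-14,6,-3,0,0,-0.129,255],[-28,12,-5,0,0,-0.258,255],[-42,18,-8,0,0,-0.387,255],[-57,24,-11,0,0,-0.516,255],[-57,24,-11,0,0,-0.516,255]]])

```text
time: 10.0
ee_pos: [0.4725, -0.0628, 0.1406]
tcp_rot: [[0.991, -0.131, -0.001], [-0.131, -0.991, 0.001], [-0.001, -0.001, -1.0]]
wrist_force: [-0.6, 0.4, -0.5]
opening: 0.0151
```

Run:
```python
from h import *
x,y=b2w(33,-22);
C=cams();rr=[]
for c,p in(('top',[.445,-.03,.06]),('scene',[.445,-.03,.08])):
    im,o=crop(C[c],proj(C[c],np.array(p))[0],66,70,6)
    rr.append(im)
cv2.imwrite('pics/m2.png',np.hstack(rr));
s=ctrl.state();print(s['ee_pos'],s['opening'],s['joint_pos'],s['wrist_force'])
plan([((x,y,24),-7.7)],255)
```

```text
[ 0.47477154 -0.06317853  0.14065378] 0.015231348299147122 [-23.71068765  19.97043244  31.98962299 119.09045712 -14.95465173
  44.69960643   9.59130611] [ 0.00511983  0.29009892 -1.3295502 ]
[[0.0,0.2,38.9,0.0,0.0,-0.001,255],[-0.1,0.3,77.8,0.0,-0.001,-0.002,255],[-0.1,0.5,116.7,-0.001,-0.001,-0.003,255],[-0.1,0.5,116.7,-0.001,-0.001,-0.003,255]]
```

View pics/m2.png

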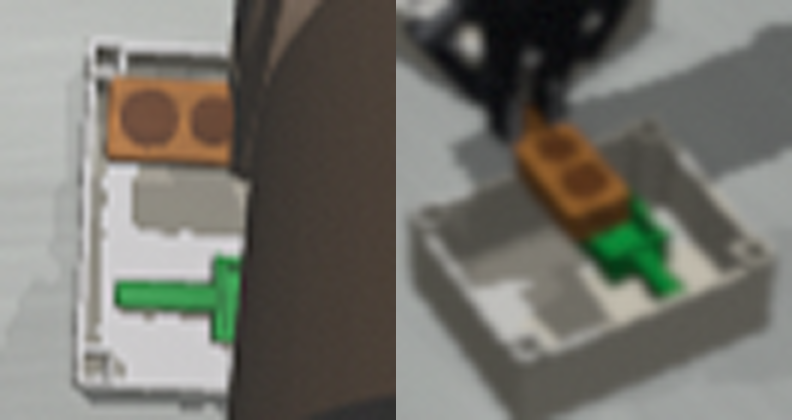

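send_rows(series=[[[0,0,39,0,0,0,255],[0,0,78,0,0,0,255],[0,0,105,0,0,0,255],[0,0,117,0,0,0,255],[0,0,118,0,0,0,255]]])

```text
time: 10.6
ee_pos: [0.4744, -0.0638, 0.0211]
tcp_rot: [[0.991, -0.136, -0.002], [-0.136, -0.991, -0.001], [-0.002, 0.001, -1.0]]
wrist_force: [-0.2, 0.0, 0.7]
opening: 0.0151
```

send_rows(series=[[[0,0,0,0,0,0,255],[0,0,0,0,0,0,140],[0,0,0,0,0,0,140],[0,0,0,0,0,0,140]]])

```text
time: 11.0
ee_pos: [0.4748, -0.063, 0.0228]
tcp_rot: [[0.991, -0.134, 0.001], [-0.134, -0.991, 0.0], [0.001, -0.0, -1.0]]
wrist_force: [-0.1, 0.1, 0.7]
opening: 0.0387
```

send_rows(series=[[[0,0,-30,0,0,0,140],[0,0,-70,0,0,0,140],[0,0,-110,0,0,0,140],[0,0,-150,0,0,0,140],[0,0,-190,0,0,0,140]]])

```text
time: 11.5
ee_pos: [0.4739, -0.0632, 0.2142]
tcp_rot: [[0.991, -0.134, 0.0], [-0.134, -0.991, 0.0], [0.0, -0.0, -1.0]]
wrist_force: [1.4, 1.2, -0.1]
opening: 0.0386
```

Run:
```python
from h import *
s=ctrl.state();print(s['ee_pos'],s['opening'],s['joint_pos'],s['wrist_force'])
plan([((400,-180,200),-60)],0)
```

```text
[ 0.47393352 -0.06322221  0.21424861] 0.03858202541960809 [-28.23668763  13.90847961  36.13538255 114.3195069  -10.00532456
  54.76377137   5.19760503] [ 1.40788618  1.18921289 -0.13730214]
[[-8.2,17.9,2.0,0.0,0.0,0.13,0],[-16.5,35.9,4.1,0.0,0.0,0.261,0],[-24.7,53.8,6.1,0.0,0.0,0.391,0],[-32.9,71.8,8.1,0.0,0.0,0.522,0],[-41.2,89.7,10.1,0.0,0.0,0.652,0]]
[[4.3,19.3,2.0,0.0,0.0,0.13,0],[8.7,38.5,4.1,0.0,0.0,0.261,0],[8.7,38.5,4.1,0.0,0.0,0.261,0]]
```

send_rows(series=[[[-8,18,2,0,0,0.13,0],[-16,36,4,0,0,0.261,0],[-25,54,6,0,0,0.391,0],[-33,72,8,0,0,0.522,0],[-41,90,10,0,0,0.652,0]]])

```text
time: 12.0
ee_pos: [0.4211, -0.1473, 0.2026]
tcp_rot: [[0.703, -0.711, 0.001], [-0.711, -0.703, 0.001], [0.0, -0.001, -1.0]]
wrist_force: [0.2, -0.2, 0.1]
opening: 0.0854
```

send_rows(series=[[[4,19,2,0,0,0.13,0],[9,38,4,0,0,0.261,0],[9,38,4,0,0,0.261,0]]])

```text
time: 12.3
ee_pos: [0.3996, -0.1819, 0.1985]
tcp_rot: [[0.494, -0.87, 0.0], [-0.87, -0.494, 0.0], [0.0, -0.0, -1.0]]
wrist_force: [0.1, 0.4, 0.7]
opening: 0.0852
```

Run:
```python
from h import *
C=cams()
for c in C: cv2.imwrite(f'pics/{c}1.png',cv2.resize(cv2.cvtColor(C[c]['image'],cv2.COLOR_RGB2BGR),(800,600),interpolation=cv2.INTER_CUBIC))
r,s=fit(C,TRAY,.349,-.261,np.radians(101),.012,names=['scene']);print(r,s)
```

```text
[ 0.34802227 -0.25937609  1.76969741] 111.38472747802734
```

View pics/top1.png

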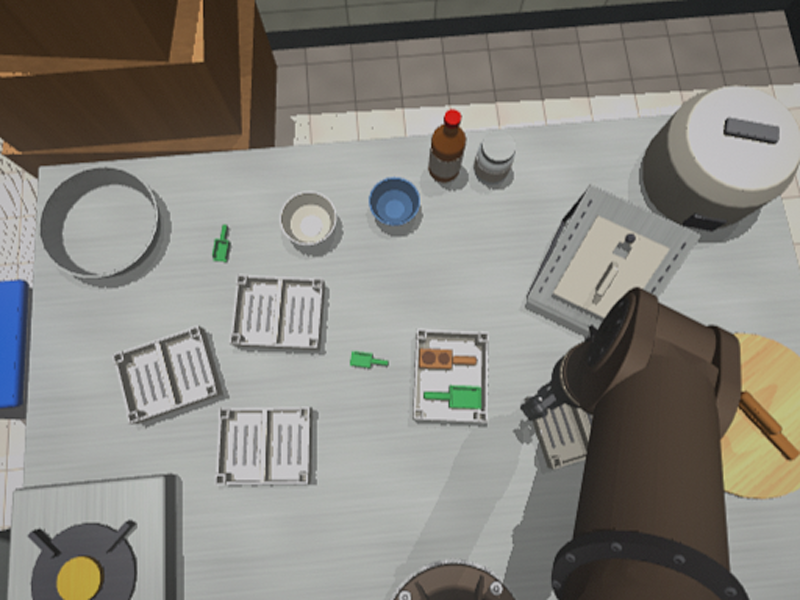

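View pics/scene1.png

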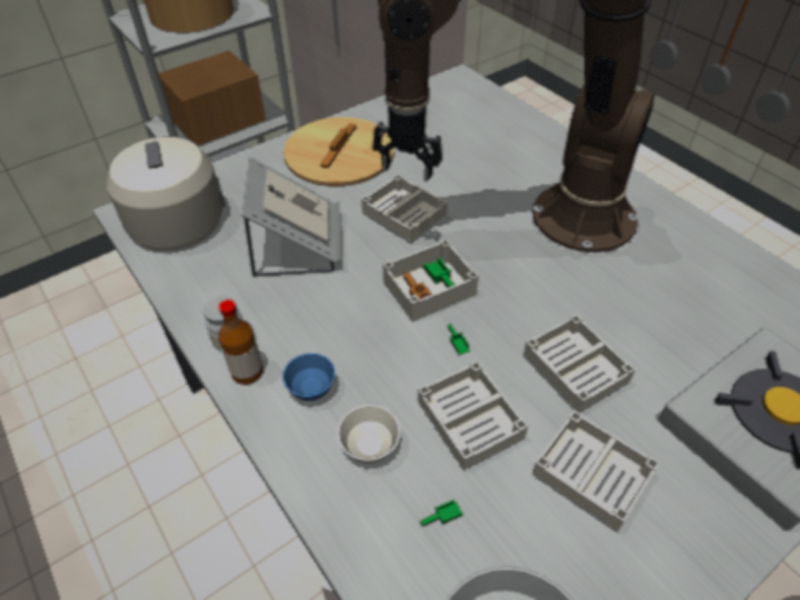

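Run:
```python
from h import *
plan([((347.5,-261.5,120),-79),((347.5,-261.5,33),-79)],0)
```

```text
[[14.6,29.1,26.1,0.0,0.0,0.111,0],[29.1,58.2,52.3,0.0,0.0,0.222,0],[43.7,87.4,78.4,-0.001,0.0,0.333,0],[43.7,87.4,107.4,-0.001,0.0,0.333,0],[43.7,87.4,136.4,-0.001,0.0,0.333,0]]
[[0.0,0.0,29.0,0.0,0.0,0.0,0],[0.0,0.0,29.0,0.0,0.0,0.0,0]]
```

send_rows(series=[[[15,29,26,0,0,0.111,0],[29,58,52,0,0,0.222,0],[44,87,78,0,0,0.333,0],[44,87,107,0,0,0.333,0],[44,87,136,0,0,0.333,0]]])

```text
time: 12.9
ee_pos: [0.3482, -0.2619, 0.0613]
tcp_rot: [[0.191, -0.982, 0.001], [-0.982, -0.191, -0.0], [0.0, -0.001, -1.0]]
wrist_force: [2.0, -0.0, 0.4]
opening: 0.0856
```

Run:
```python
from h import *
C=cams();rr=[]
for c in('top','scene'):
    im,o=crop(C[c],proj(C[c],np.array([.348,-.26,.04]))[0],66,70,6)
    draw(im,C[c],TRAY,np.array([.3475,-.2615,.012]),Rz(np.radians(101)),6,o)
    rr.append(im)
cv2.imwrite('pics/t1.png',np.hstack(rr)); s=ctrl.state();print(s['ee_pos'],s['opening'],s['joint_pos'],s['wrist_force'])
plan([((347.5,-261.5,33),-79)],0)
```

```text
[ 0.34671597 -0.26021321  0.06005939] 0.08544215376743101 [ -1.7091377   28.08042585  42.3151516  129.37165122 -34.19964088
  34.2577982  -12.46929677] [ 0.30192234 -0.73548618  1.0575846 ]
[[1.5,-0.6,27.1,0.004,0.003,0.001,0],[1.5,-0.6,27.1,0.004,0.003,0.001,0]]
```

View pics/t1.png

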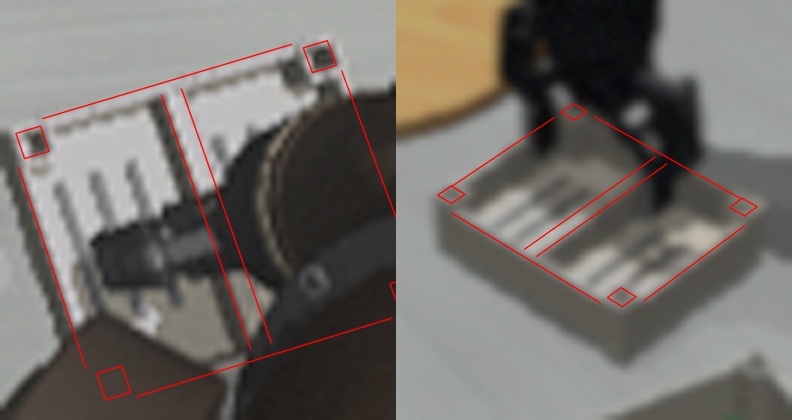

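send_rows(series=[[[0,0,15,0,0,0,0],[1,0,27,0,0,0,0],[1,0,27,0,0,0,255],[1,0,27,0,0,0,255],[1,0,27,0,0,0,255]]], grip_force=60)

```text
time: 13.5
ee_pos: [0.3488, -0.2626, 0.0363]
tcp_rot: [[0.191, -0.982, 0.001], [-0.982, -0.191, -0.0], [0.001, -0.001, -1.0]]
wrist_force: [0.9, -0.0, -0.3]
opening: 0.0437
```

send_rows(series=[[[0,0,0,0,0,0,255],[0,0,0,0,0,0,255],[0,0,0,0,0,0,255]]])

```text
time: 13.8
ee_pos: [0.3482, -0.2625, 0.0357]
tcp_rot: [[0.19, -0.982, 0.001], [-0.982, -0.19, 0.0], [-0.0, -0.001, -1.0]]
wrist_force: [-0.8, 1.8, 8.2]
opening: 0.0091
```

Run:
```python
from h import *
s=ctrl.state();print(s['ee_pos'],s['opening'],s['joint_pos'],s['wrist_force'])
x,y=b2w(0,0)
plan([((347.5,-261.5,150),-79),((x,y,150),-7.7)],255)
```

```text
[ 0.34821644 -0.26247951  0.03572916] 0.009056823266748818 [  1.55686573  30.49428663  38.44612002 130.05374384 -38.0901176
  30.83771757  -9.185032  ] [-0.77248252  1.84850849  8.21471686]
[[-0.4,0.1,-38.1,0.0,0.0,0.0,255],[-0.8,0.3,-76.2,0.0,0.0,-0.001,255],[-1.1,0.4,-114.3,-0.001,0.0,-0.001,255],[-23.5,-14.9,-114.3,-0.001,0.0,-0.139,255],[-45.9,-30.3,-114.2,-0.001,0.0,-0.277,255]]
[[-17.3,-20.9,0.0,0.0,0.0,-0.138,255],[-34.6,-41.8,0.0,0.0,0.0,-0.277,255],[-52.0,-62.7,0.0,0.0,0.0,-0.415,255],[-69.3,-83.6,0.0,0.0,0.0,-0.553,255],[-86.6,-104.5,0.0,0.0,0.0,-0.691,255]]
[[0.0,-27.2,0.0,0.0,0.0,-0.138,255],[0.0,-54.3,0.0,0.0,0.0,-0.277,255],[0.0,-54.3,0.0,0.0,0.0,-0.277,255]]
```

send_rows(series=[[[0,0,-30,0,0,0,255],[-1,0,-72,0,0,0,255],[-1,0,-114,0,0,0,255],[-23,-15,-114,0,0,-0.139,255],[-46,-30,-114,0,0,-0.277,255]]])

```text
time: 14.3
ee_pos: [0.3693, -0.2118, 0.1504]
tcp_rot: [[0.454, -0.891, 0.003], [-0.891, -0.454, -0.001], [0.002, -0.002, -1.0]]
wrist_force: [0.5, 0.7, -4.3]
opening: 0.0092
```

send_rows(series=[[[-17,-21,0,0,0,-0.138,255],[-35,-42,0,0,0,-0.277,255],[-52,-63,0,0,0,-0.415,255],[-69,-84,0,0,0,-0.553,255],[-87,-104,0,0,0,-0.691,255]]])

```text
time: 14.8
ee_pos: [0.4222, -0.0862, 0.1492]
tcp_rot: [[0.919, -0.395, -0.0], [-0.395, -0.919, 0.0], [-0.0, 0.0, -1.0]]
wrist_force: [0.7, -0.6, -1.9]
opening: 0.0088
```

send_rows(series=[[[0,-27,0,0,0,-0.138,255],[0,-54,0,0,0,-0.277,255],[0,-54,0,0,0,-0.277,255],[0,-54,0,0,0,-0.277,255]]])

```text
time: 15.2
ee_pos: [0.4434, -0.0376, 0.1491]
tcp_rot: [[0.991, -0.135, -0.001], [-0.135, -0.991, -0.0], [-0.001, 0.0, -1.0]]
wrist_force: [-0.4, -0.7, -3.3]
opening: 0.0086
```

```bash
cat >> h.py <<'E'
def gridpic(d,p,name,w=84,h=70,s=8):
    im,o=crop(d,proj(d,np.array(p))[0],w,h,s)
    for u in range(o[0]//10*10+10,o[0]+im.shape[1]//s,10):
        cv2.putText(im,str(u),((u-o[0])*s,8),0,.3,(0,0,255),1); im[::4,(u-o[0])*s+s//2]=(0,0,255)
    for v in range(o[1]//10*10+10,o[1]+im.shape[0]//s,10):
        cv2.putText(im,str(v),(0,(v-o[1])*s),0,.3,(255,0,0),1); im[(v-o[1])*s+s//2,::4]=(255,0,0)
    cv2.imwrite('pics/'+name+'.png',im)
def st():
    s=ctrl.state();print(s['time'],np.round(np.array(s['ee_pos'])*1000,1),'yaw',np.degrees(np.arctan2(s['tcp_rot'][1][0],s['tcp_rot'][0][0])).round(2),'open',round(s['opening']*1000,1),np.round(s['joint_pos'],0),np.round(s['wrist_force'],1)); return s
E
python3 - <<'E'
from h import *
s=st();C=cams()
p=np.array(s['ee_pos']);gridpic(C['scene'],p,'h1');
rr=[]
for c in C:
    im,o=crop(C[c],proj(C[c],p)[0],66,70,6)
    draw(im,C[c],TRAY,p-[0,0,.024],Rz(np.radians(-7.7)),6,o); rr.append(im)
cv2.imwrite('pics/h1o.png',np.hstack(rr))
E
```

```text
15.2 [443.4 -37.6 149.1] yaw -7.75 open 8.6 [-29.  16.  33. 123. -12.  44.   4.] [-0.4 -0.7 -3.3]
```

View pics/h1o.png

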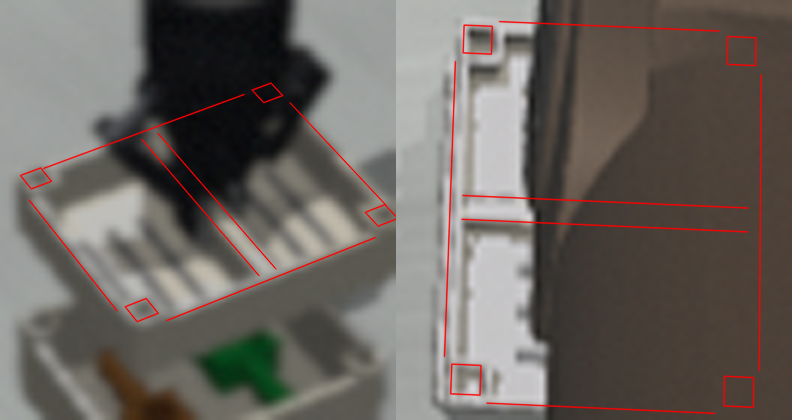

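View pics/h1.png

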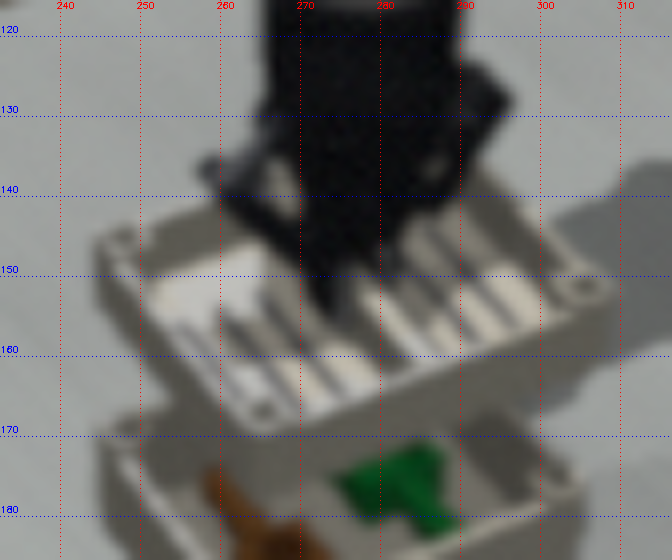

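```bash
cat >> h.py <<'E'
def sfit(d,pairs,g):
    # pairs: [(sx,sy,u,v)], known z (post-top) in g[3]; fits x,y,yaw(deg)
    S=np.array([[a*.071,b*.056,0] for a,b,_,_ in pairs]);uv=np.array([q[2:] for q in pairs],float)
    f=lambda p:(proj(d,S@Rz(p[2]).T+[p[0],p[1],g[3]])-uv).ravel()
    r=least_squares(f,[g[0],g[1],np.radians(g[2])]);print(np.round(r.x[:2]*1000,1),np.degrees(r.x[2]).round(2),'res',np.round(r.fun,1));return r.x
E
python3 - <<'E'
from h import *
C=cams()
sfit(C['scene'],[(1,-1,247.5,146),(1,1,264.5,167.5),(-1,1,304.5,151.5)],(.444,-.037,-7.7,.165))
sfit(C['scene'],[(1,-1,248,169),(1,1,264,191),(-1,1,302,175)],(.444,-.037,-7.7,.06))
st()
E
```

```text
[445.5 -36.7] -7.52 res [-0.5 -0.4  0.3  0.1  0.2  0.2]
[444.9 -37.8] -7.87 res [-0.3 -0.1  0.2 -0.2  0.   0.2]
15.4 [443.4 -38.7 149.2] yaw -7.88 open 8.6 [-29.  16.  33. 123. -13.  44.   5.] [ 1.3 -0.4 -3.3]
```

send_rows(series=[[[0,0,30,0,0,0,255],[0,0,48,0,0,0,255],[0,0,54,0,0,0,255],[0,0,60,0,0,0,255],[0,0,65,0,0,0,255]]])

```text
time: 15.9
ee_pos: [0.4442, -0.0381, 0.0845]
tcp_rot: [[0.991, -0.135, 0.001], [-0.135, -0.991, 0.0], [0.001, -0.0, -1.0]]
wrist_force: [0.1, 0.6, -3.4]
opening: 0.0091
```

send_rows(series=[[[0,0,2,0,0,0,255],[0,0,4,0,0,0,255],[0,0,4,0,0,0,255]]])

```text
time: 16.2
ee_pos: [0.4443, -0.038, 0.0838]
tcp_rot: [[0.991, -0.136, 0.002], [-0.136, -0.991, 0.003], [0.001, -0.004, -1.0]]
wrist_force: [-19.5, 0.9, 68.5]
opening: 0.0087
```

Run:
```python
from h import *
s=st();C=cams()
gridpic(C['scene'],[.445,-.037,.07],'p1')
```

```text
16.2 [444.3 -38.   83.8] yaw -7.82 open 8.7 [-24.  23.  29. 126. -19.  35.  11.] [-19.5   0.9  68.5]
```

View pics/p1.png

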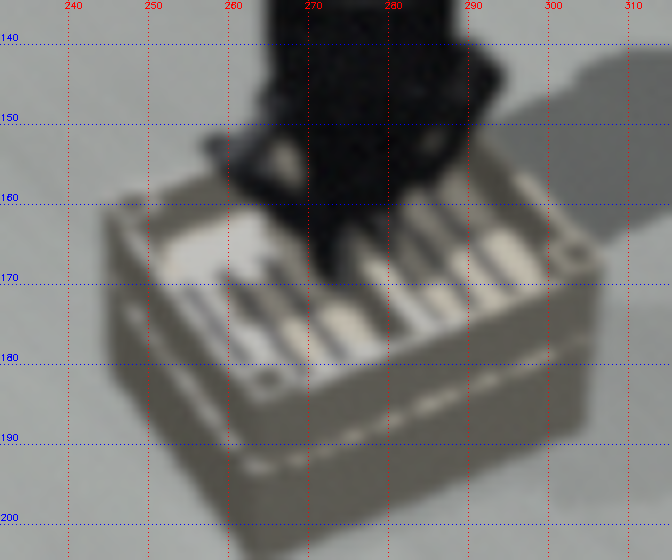

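send_rows(series=[[[0,0,-4,0,0,0,255],[0,0,-4,0,0,0,60],[0,0,-4,0,0,0,60],[0,0,-4,0,0,0,60],[0,0,-4,0,0,0,60]]])

```text
time: 16.8
ee_pos: [0.4439, -0.0378, 0.0841]
tcp_rot: [[0.991, -0.135, -0.0], [-0.135, -0.991, -0.0], [-0.0, 0.0, -1.0]]
wrist_force: [-0.1, 0.2, 0.3]
opening: 0.0649
```

send_rows(series=[[[0,0,-30,0,0,0,60],[0,0,-70,0,0,0,60],[0,0,-110,0,0,0,60],[0,0,-130,0,0,0,60]]])

```text
time: 17.2
ee_pos: [0.4449, -0.0382, 0.2169]
tcp_rot: [[0.991, -0.135, 0.003], [-0.135, -0.991, 0.0], [0.003, -0.001, -1.0]]
wrist_force: [1.0, 0.8, -0.1]
opening: 0.0655
```

```bash
sed -i 's/^BX,BY,BA=.*/BX,BY,BA=444.3,-38.0,-7.8/' h.py
python3 - <<'E'
from h import *
s=st();C=cams()
im=cv2.cvtColor(C['scene']['image'],cv2.COLOR_RGB2BGR);cv2.imwrite('pics/sc2.png',cv2.resize(im,(800,600),interpolation=cv2.INTER_CUBIC))
gridpic(C['top'],[.353,.305,.05],'t3')
gridpic(C['scene'],[.353,.305,.05],'t3s')
for q in ((.592,.270,82.4),(.494,.4737,104.2),(.3533,.3054,85.6)):
    r,sc=fit(C,TRAY,q[0],q[1],np.radians(q[2]),.012);print(r.round(4),np.degrees(r[2]),sc)
E
```

```text
17.2 [444.9 -38.2 216.9] yaw -7.77 open 65.5 [-33.  10.  36. 118.  -7.  54.  -1.] [ 1.   0.8 -0.1]
[0.5923 0.2703 1.4425] 82.65160528669364 118.67941284179688
[0.4939 0.4739 1.8116] 103.79864041736701 106.73881530761719
[0.3528 0.3055 1.4944] 85.62009156675771 108.53562927246094
```

View pics/sc2.png

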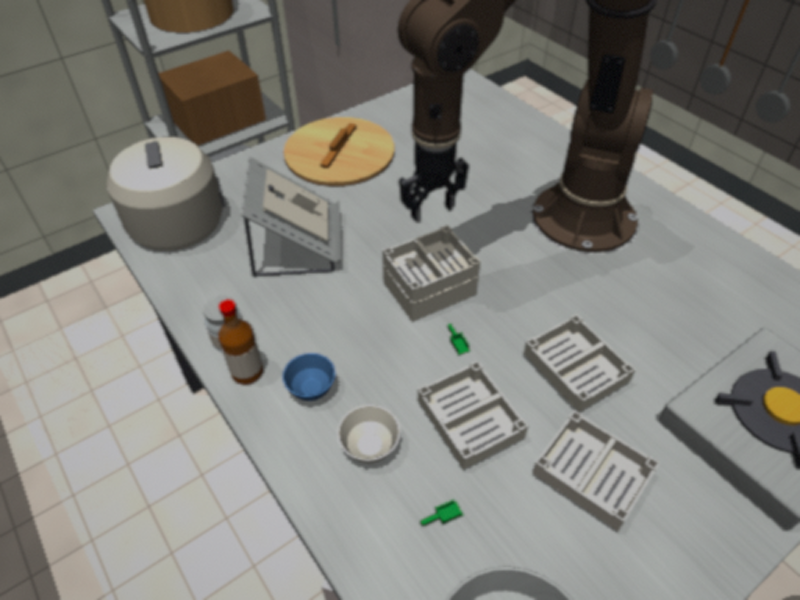

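View pics/t3.png

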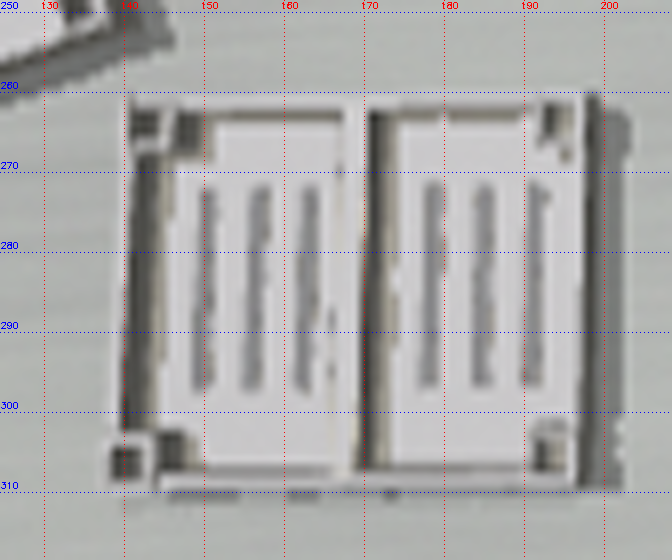

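View pics/t3s.png

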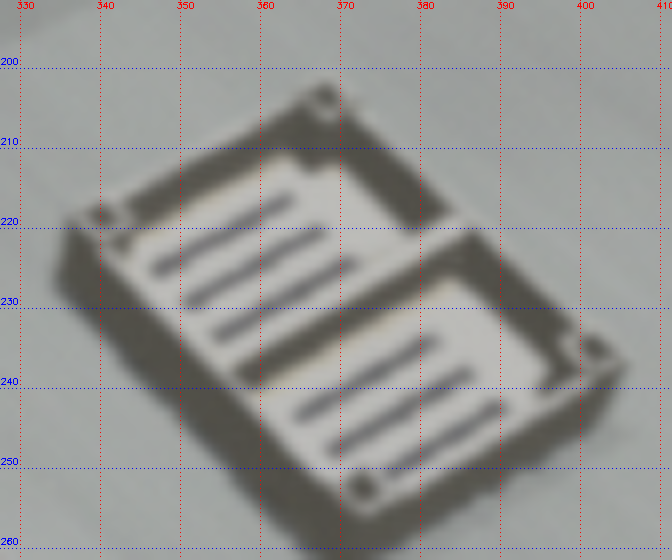

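Run:
```python
from h import *
C=cams()
sfit(C['top'],[(1,-1,143,264),(1,1,140.5,306.5),(-1,-1,194,264),(-1,1,192.5,305)],(.353,.305,85,.052))
sfit(C['scene'],[(-1,-1,340,218.5),(-1,1,368,203.5),(1,1,401,235),(1,-1,372.5,252.5)],(.353,.305,85,.052))
```

```text
[353.2 304.1] 85.38 res [-0.4 -0.  -0.2 -0.2  0.1 -0.5  0.5  0.7]
[354.6 302.5] 85.36 res [-0.2  0.1 -0.1 -0.1  0.4  0.1 -0.1 -0.1]
```

Run:
```python
from h import *
plan([((400,140,190),40),((353.5,303.5,90),85.5),((353.5,303.5,37),85.5)],0,extra=0)
```

```text
[[-11.2,-28.3,4.0,0.0,0.0,-0.139,0],[-22.4,-56.7,8.0,0.0,0.0,-0.278,0],[-33.6,-85.0,12.0,0.0,0.0,-0.416,0],[-44.8,-113.4,16.1,0.0,0.0,-0.555,0],[-56.1,-141.7,20.1,0.0,0.0,-0.694,0]]
[[9.5,-29.0,4.0,0.0,0.0,-0.139,0],[17.4,-56.2,20.7,0.0,0.0,-0.271,0],[25.3,-83.4,37.3,0.0,0.0,-0.403,0],[33.2,-110.6,54.0,0.0,0.0,-0.536,0],[41.1,-137.8,70.7,0.0,0.0,-0.668,0]]
[[23.1,-16.5,16.7,0.0,0.0,-0.132,0],[46.1,-32.9,33.3,0.0,0.0,-0.265,0],[46.1,-32.9,59.8,0.0,0.0,-0.265,0],[46.1,-32.9,86.3,0.0,0.0,-0.265,0]]
```

send_rows(series=[[[-11,-28,4,0,0,-0.139,0],[-22,-57,8,0,0,-0.278,0],[-34,-85,12,0,0,-0.416,0],[-45,-113,16,0,0,-0.555,0],[-56,-142,20,0,0,-0.694,0]]])

```text
time: 17.9
ee_pos: [0.4062, 0.1111, 0.1927]
tcp_rot: [[0.845, 0.535, -0.003], [0.535, -0.845, -0.001], [-0.003, -0.0, -1.0]]
wrist_force: [-0.3, 0.7, 0.4]
opening: 0.0855
```

send_rows(series=[[[9,-29,4,0,0,-0.139,0],[17,-56,21,0,0,-0.271,0],[25,-83,37,0,0,-0.403,0],[33,-111,54,0,0,-0.536,0],[41,-138,71,0,0,-0.668,0]]])

```text
time: 18.4
ee_pos: [0.3677, 0.2496, 0.1211]
tcp_rot: [[0.332, 0.943, -0.002], [0.943, -0.332, -0.002], [-0.002, -0.002, -1.0]]
wrist_force: [-0.3, -0.7, 0.0]
opening: 0.0857
```

send_rows(series=[[[23,-16,14,0,0,-0.132,0],[46,-33,20,0,0,-0.265,0],[46,-33,20,0,0,-0.265,0]]])

```text
time: 18.7
ee_pos: [0.351, 0.3062, 0.1008]
tcp_rot: [[0.07, 0.998, -0.004], [0.998, -0.07, -0.001], [-0.001, -0.003, -1.0]]
wrist_force: [0.2, -0.1, 0.4]
opening: 0.0853
```

Run:
```python
from h import *
s=st();C=cams()
gridpic(C['scene'],[.353,.305,.05],'t3s2')
plan([((353.5,303.5,37),85.5)],0)
```

```text
18.7 [351.  306.2 100.8] yaw 85.99 open 85.3 [-52.  21.   6. 121.  -4.  38.  42.] [ 0.2 -0.1  0.4]
[[0.4,0.5,32.4,-0.001,0.001,0.0,0],[0.8,1.0,64.8,-0.002,0.002,-0.001,0],[0.8,1.0,64.8,-0.002,0.002,-0.001,0]]
```

View pics/t3s2.png

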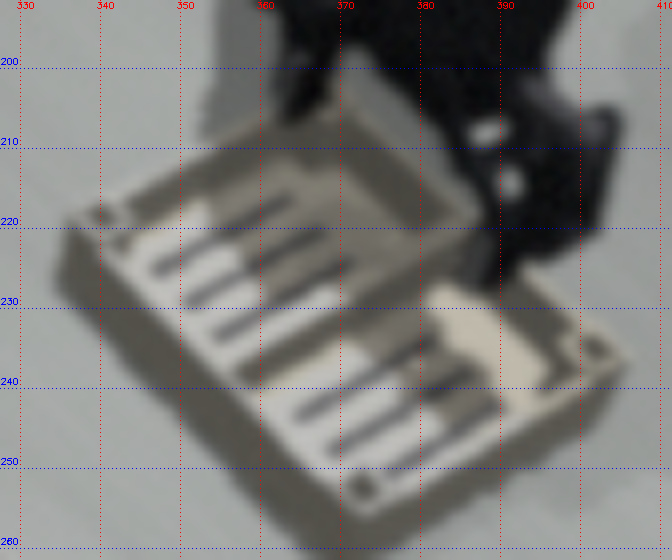

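send_rows(series=[[[0,1,32,0,0,0,0],[1,1,58,0,0,0,0],[1,1,64,0,0,0,0],[1,1,64,0,0,0,130],[1,1,64,0,0,0,255]]])

```text
time: 19.3
ee_pos: [0.3551, 0.3042, 0.04]
tcp_rot: [[0.08, 0.997, 0.0], [0.997, -0.08, 0.0], [0.0, 0.0, -1.0]]
wrist_force: [-0.1, 0.0, -0.0]
opening: 0.0594
```

send_rows(series=[[[0,0,0,0,0,0,255],[0,0,0,0,0,0,255],[0,0,0,0,0,0,255],[0,0,0,0,0,0,255]]])

```text
time: 19.7
ee_pos: [0.3549, 0.3051, 0.0399]
tcp_rot: [[0.079, 0.997, 0.001], [0.997, -0.079, 0.001], [0.001, 0.001, -1.0]]
wrist_force: [-0.9, 1.0, 5.6]
opening: 0.0085
```

Run:
```python
from h import *
s=st()
plan([((353.5,303.5,175),85.5),((444.3,-38,185),-7.8)],255,extra=2)
```

```text
19.7 [354.9 305.1  39.9] yaw 85.49 open 8.5 [-51.  27.   5. 124.  -5.  29.  43.] [-0.9  1.   5.6]
[[-0.4,-0.3,-33.8,0.0,0.0,0.0,255],[-0.8,-0.6,-67.5,0.0,-0.001,0.0,255],[-1.2,-0.9,-101.3,0.001,-0.001,0.0,255],[-1.5,-1.2,-135.1,0.001,-0.001,0.0,255],[-29.3,8.6,-135.9,0.001,-0.001,0.136,255]]
[[-26.2,13.4,-0.8,0.0,0.0,0.136,255],[-52.4,26.9,-1.7,0.0,0.0,0.271,255],[-78.6,40.3,-2.5,0.0,0.0,0.407,255],[-104.8,53.8,-3.3,0.0,0.0,0.543,255],[-131.0,67.2,-4.2,0.0,0.0,0.678,255]]
[[-12.0,26.9,-0.8,0.0,0.0,0.136,255],[-23.9,53.8,-1.7,0.0,0.0,0.271,255],[-35.9,80.7,-2.5,0.0,0.0,0.407,255],[-47.8,107.6,-3.3,0.0,0.0,0.543,255],[-59.8,134.5,-4.2,0.0,0.0,0.678,255]]
[[7.6,28.5,-0.8,0.0,0.0,0.136,255],[7.6,28.5,-0.8,0.0,0.0,0.136,255],[7.6,28.5,-0.8,0.0,0.0,0.136,255]]
```

send_rows(series=[[[0,0,-34,0,0,0,255],[-1,0,-68,0,0,0,255],[-1,-1,-101,0,0,0,255],[-1,-1,-135,0,0,0,255],[-29,9,-136,0,0,0.136,255]]])

```text
time: 20.2
ee_pos: [0.3623, 0.2795, 0.1793]
tcp_rot: [[0.209, 0.978, 0.005], [0.978, -0.209, 0.007], [0.008, 0.003, -1.0]]
wrist_force: [1.3, 0.5, -3.9]
opening: 0.0085
```

send_rows(series=[[[-26,13,-1,0,0,0.136,255],[-52,27,-2,0,0,0.271,255],[-79,40,-2,0,0,0.407,255],[-105,54,-3,0,0,0.543,255],[-131,67,-4,0,0,0.678,255]]])

```text
time: 20.7
ee_pos: [0.3986, 0.1313, 0.1793]
tcp_rot: [[0.782, 0.623, -0.0], [0.623, -0.782, -0.0], [-0.0, -0.0, -1.0]]
wrist_force: [0.3, 0.5, -2.7]
opening: 0.0085
```

send_rows(series=[[[-12,27,-1,0,0,0.136,255],[-24,54,-2,0,0,0.271,255],[-36,81,-2,0,0,0.407,255],[-48,108,-3,0,0,0.543,255],[-60,134,-4,0,0,0.678,255]]])

```text
time: 21.2
ee_pos: [0.4359, -0.0106, 0.1833]
tcp_rot: [[1.0, -0.006, -0.0], [-0.006, -1.0, 0.0], [-0.0, -0.0, -1.0]]
wrist_force: [0.7, -0.0, -3.0]
opening: 0.0088
```

send_rows(series=[[[8,28,-1,0,0,0.136,255],[8,28,-1,0,0,0.136,255],[8,28,-1,0,0,0.136,255]]])

```text
time: 21.5
ee_pos: [0.4437, -0.0376, 0.1841]
tcp_rot: [[0.991, -0.136, -0.001], [-0.136, -0.991, 0.0], [-0.001, 0.0, -1.0]]
wrist_force: [-1.2, -0.0, -3.0]
opening: 0.0086
```

Run:
```python
from h import *
s=st();C=cams();s=st()
p=np.array(s['ee_pos']);gridpic(C['scene'],p-[0,0,.03],'h2');
rr=[]
for c in C:
    im,o=crop(C[c],proj(C[c],p)[0],66,70,6)
    draw(im,C[c],TRAY,p-[0,0,.028],Rz(np.radians(-7.8)),6,o); rr.append(im)
cv2.imwrite('pics/h2o.png',np.hstack(rr))
```

```text
21.5 [443.7 -37.6 184.1] yaw -7.81 open 8.6 [-32.  13.  36. 121. -10.  49.   2.] [-1.2 -0.  -3. ]
21.6 [443.6 -36.5 184. ] yaw -7.66 open 8.4 [-32.  13.  35. 121. -10.  49.   2.] [-0.4  0.1 -3.1]
```

View pics/h2o.png

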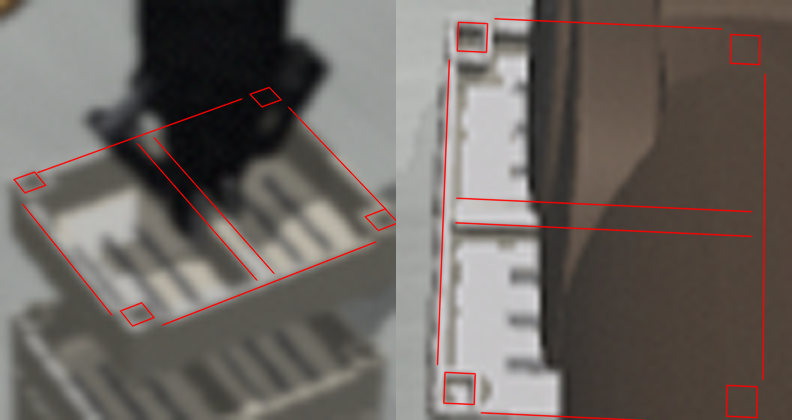

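View pics/h2.png

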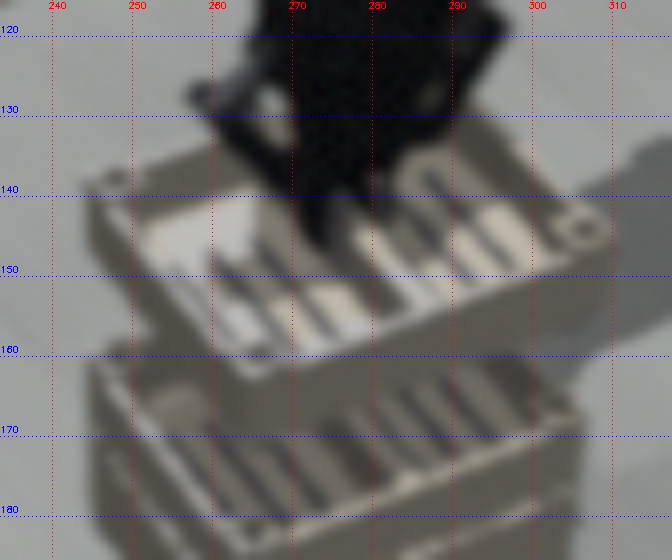

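Run:
```python
from h import *
C=cams()
st()
sfit(C['scene'],[(1,-1,247.7,138),(1,1,265.5,159.8),(-1,1,306,144)],(.444,-.037,-7.7,.156+.04))
sfit(C['scene'],[(1,-1,247.7,160),(1,1,264.7,182),(-1,1,303,166.3)],(.444,-.037,-7.7,.1))
```

```text
21.7 [443.8 -36.3 184.1] yaw -7.65 open 8.7 [-32.  13.  35. 121. -10.  49.   2.] [-0.4 -0.3 -3.1]
[443.3 -36.1] -7.64 res [-0.2 -0.1  0.   0.1  0.2  0. ]
[443.8 -38.3] -7.71 res [-0.1  0.1 -0.1 -0.   0.1 -0. ]
```

send_rows(series=[[[0.8,1.8,20,0,0,0,255],[0.8,1.8,36,0,0,0,255],[0.8,1.8,43,0,0,0,255],[0.8,1.8,49,0,0,0,255],[0.8,1.8,54,0,0,0,255]]])

```text
time: 22.2
ee_pos: [0.4449, -0.039, 0.1302]
tcp_rot: [[0.991, -0.135, 0.0], [-0.135, -0.991, 0.0], [0.0, -0.0, -1.0]]
wrist_force: [0.9, -0.1, -2.4]
opening: 0.0082
```

send_rows(series=[[[0,0,1,0,0,0,255],[0,0,2,0,0,0,255],[0,0,2,0,0,0,255]]])

```text
time: 22.5
ee_pos: [0.4449, -0.0393, 0.1285]
tcp_rot: [[0.991, -0.136, 0.0], [-0.136, -0.991, 0.0], [0.0, -0.0, -1.0]]
wrist_force: [0.1, 0.6, -3.8]
opening: 0.0086
```

Run:
```python
from h import *
s=st();C=cams()
gridpic(C['scene'],[.445,-.037,.1],'p2')
```

```text
22.5 [444.9 -39.3 128.5] yaw -7.8 open 8.6 [-28.  18.  33. 124. -15.  41.   7.] [ 0.1  0.6 -3.8]
```

View pics/p2.png

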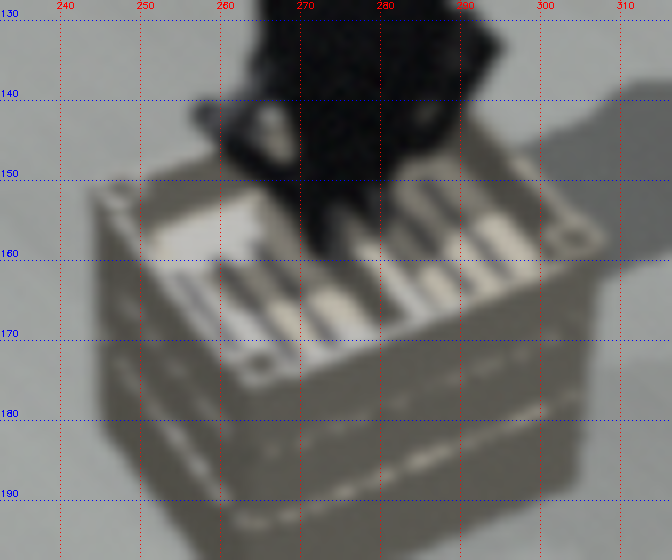

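send_rows(series=[[[0,0,1,0,0,0,255],[0,0,1.5,0,0,0,255],[0,0,1.5,0,0,0,60],[0,0,1.5,0,0,0,60],[0,0,1,0,0,0,60]]])

```text
time: 23.1
ee_pos: [0.4449, -0.0392, 0.1274]
tcp_rot: [[0.991, -0.136, 0.0], [-0.136, -0.991, 0.0], [0.0, -0.0, -1.0]]
wrist_force: [0.0, 0.2, 0.0]
opening: 0.0518
```

send_rows(series=[[[0,0,-30,0,0,0,60],[0,0,-70,0,0,0,60],[0,0,-105,0,0,0,60],[0,0,-105,0,0,0,60]]])

```text
time: 23.5
ee_pos: [0.4472, -0.0396, 0.2362]
tcp_rot: [[0.991, -0.136, 0.007], [-0.136, -0.991, 0.001], [0.007, -0.002, -1.0]]
wrist_force: [-0.7, -0.3, -0.7]
opening: 0.0655
```

Run:
```python
from h import *
s=st();C=cams();s=st()
im=cv2.cvtColor(C['scene']['image'],cv2.COLOR_RGB2BGR);cv2.imwrite('pics/sc3.png',cv2.resize(im,(800,600),interpolation=cv2.INTER_CUBIC))
gridpic(C['top'],[.593,.27,.05],'t1a')
gridpic(C['scene'],[.593,.27,.05],'t1s')
for q in ((.592,.270,82.4),(.494,.4737,104.2)):
    r,sc=fit(C,TRAY,q[0],q[1],np.radians(q[2]),.012);print(r.round(4),np.degrees(r[2]),sc)
```

```text
23.5 [447.2 -39.6 236.2] yaw -7.81 open 65.5 [-34.   9.  37. 116.  -6.  56.  -1.] [-0.7 -0.3 -0.7]
23.6 [445.1 -39.  232.8] yaw -7.77 open 65.6 [-34.   9.  37. 117.  -7.  56.  -1.] [-0.3  0.  -0.3]
[0.5922 0.2703 1.4428] 82.66627182742339 118.57757568359375
[0.4945 0.4738 1.8211] 104.34189697983001 106.96269989013672
```

View pics/sc3.png

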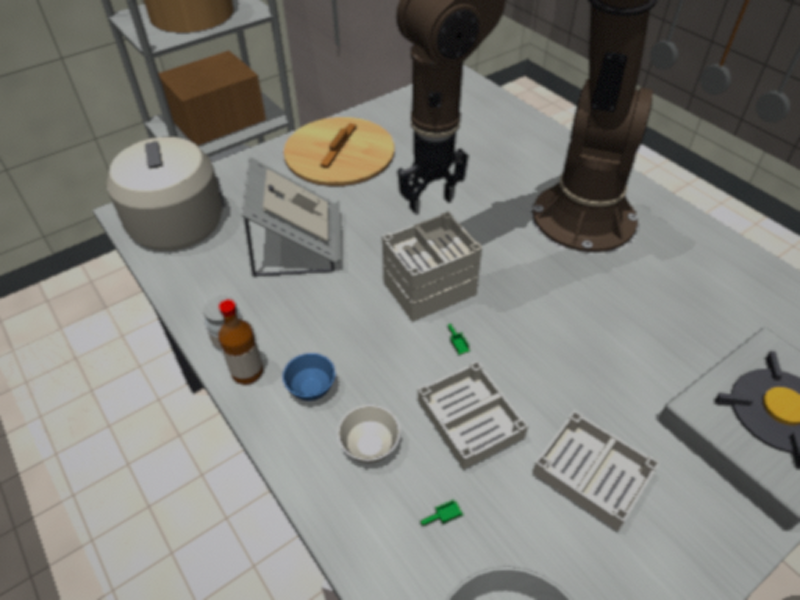

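View pics/t1s.png

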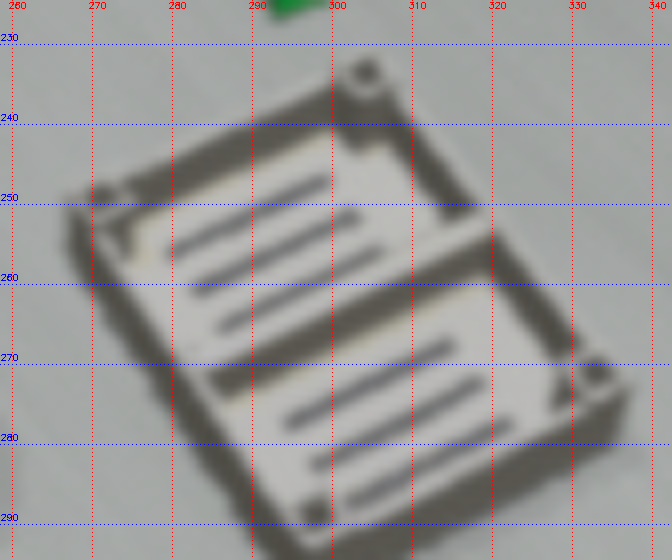

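Run:
```python
from h import *
C=cams()
r=sfit(C['scene'],[(-1,-1,271.5,249),(-1,1,304,233.5),(1,1,333,271),(1,-1,298,288.5)],(.592,.27,82,.052))
plan([((520,110,215),40),((593,269.5,85),82.3),],0,extra=2)
```

```text
[591.3 268.1] 82.04 res [-0.4 -0.1  0.4 -0.   0.  -0.2  0.   0.2]
[[9.2,-26.3,2.7,0.0,0.0,-0.139,0],[18.3,-52.7,5.5,0.0,0.0,-0.278,0],[27.5,-79.0,8.2,0.0,0.001,-0.417,0],[36.7,-105.4,10.9,0.0,0.001,-0.556,0],[45.9,-131.7,13.6,0.0,0.001,-0.695,0]]
[[23.9,-14.4,2.7,0.0,0.0,-0.139,0],[48.3,-30.4,24.4,0.0,0.0,-0.262,0],[72.7,-46.5,46.1,0.0,0.0,-0.385,0],[97.2,-62.6,67.7,0.0,0.0,-0.508,0],[121.6,-78.7,89.4,0.0,0.0,-0.631,0]]
[[29.2,1.4,21.7,0.0,0.0,-0.123,0],[58.4,2.8,43.3,0.0,0.0,-0.246,0],[58.4,2.8,43.3,0.0,0.0,-0.246,0],[58.4,2.8,43.3,0.0,0.0,-0.246,0]]
```

send_rows(series=[[[9,-26,3,0,0,-0.139,0],[18,-53,5,0,0,-0.278,0],[27,-79,8,0,0,-0.417,0],[37,-105,11,0,0,-0.556,0],[46,-132,14,0,0,-0.695,0]]])

```text
time: 24.2
ee_pos: [0.5079, 0.086, 0.2166]
tcp_rot: [[0.845, 0.535, -0.003], [0.535, -0.845, -0.001], [-0.003, -0.001, -1.0]]
wrist_force: [0.7, -0.2, 0.3]
opening: 0.0854
```

send_rows(series=[[[24,-14,3,0,0,-0.139,0],[48,-30,24,0,0,-0.262,0],[73,-46,46,0,0,-0.385,0],[97,-63,68,0,0,-0.508,0],[122,-79,89,0,0,-0.631,0]]])

```text
time: 24.7
ee_pos: [0.569, 0.2176, 0.1264]
tcp_rot: [[0.367, 0.93, -0.003], [0.93, -0.367, -0.001], [-0.002, -0.003, -1.0]]
wrist_force: [0.3, 0.6, 0.4]
opening: 0.0853
```

send_rows(series=[[[29,1,22,0,0,-0.123,0],[58,3,43,0,0,-0.246,0],[58,3,43,0,0,-0.246,0],[58,3,43,0,0,-0.246,0]]])

```text
time: 25.1
ee_pos: [0.5929, 0.269, 0.084]
tcp_rot: [[0.135, 0.991, -0.004], [0.991, -0.135, -0.002], [-0.002, -0.003, -1.0]]
wrist_force: [0.1, -0.5, 0.1]
opening: 0.0854
```

Run:
```python
from h import *
C=cams();st()
gridpic(C['scene'],[.593,.27,.05],'t1s2')
plan([((592.3,269.5,39),82.2)],0)
```

```text
25.2 [593.9 268.   86. ] yaw 82.11 open 85.4 [-36.  36.  10.  96.  -8.  49.  60.] [ 0.2 -0.6  0.3]
[[0.6,-0.9,23.5,0.0,0.001,-0.001,0],[1.3,-1.8,47.0,-0.001,0.001,-0.002,0],[1.3,-1.8,47.0,-0.001,0.001,-0.002,0]]
```

View pics/t1s2.png

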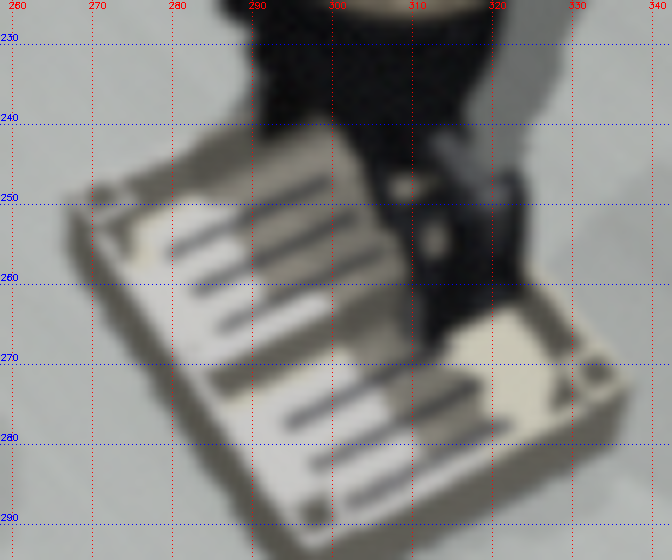

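send_rows(series=[[[0.5,-1,30,0,0,0,0],[0.5,-1,46,0,0,0,0],[0.5,-1,46,0,0,0,0],[0.5,-1,46,0,0,0,130],[0.5,-1,46,0,0,0,255]]])

```text
time: 25.7
ee_pos: [0.5939, 0.2704, 0.0415]
tcp_rot: [[0.135, 0.991, 0.001], [0.991, -0.135, 0.001], [0.001, 0.001, -1.0]]
wrist_force: [0.6, -0.1, 0.1]
opening: 0.0589
```

send_rows(series=[[[0,0,0,0,0,0,255],[0,0,0,0,0,0,255],[0,0,0,0,0,0,255],[0,0,0,0,0,0,255]]])

```text
time: 26.1
ee_pos: [0.5934, 0.2705, 0.0408]
tcp_rot: [[0.134, 0.991, 0.001], [0.991, -0.134, 0.0], [0.001, 0.001, -1.0]]
wrist_force: [-1.7, -0.5, 3.4]
opening: 0.0084
```

Run:
```python
from h import *
s=st()
plan([((592.3,269.5,215),82.2),((444.3,-38.5,225),-7.8)],255,extra=3)
```

```text
26.1 [593.4 270.5  40.8] yaw 82.27 open 8.4 [-35.  39.   9.  97.  -8.  44.  60.] [-1.7 -0.5  3.4]
[[-0.2,-0.2,-34.8,0.0,0.0,0.0,255],[-0.4,-0.3,-69.7,0.0,0.0,0.001,255],[-0.6,-0.5,-104.5,0.0,0.0,0.001,255],[-0.8,-0.7,-139.3,0.0,0.0,0.001,255],[-1.0,-0.9,-174.2,0.001,-0.001,0.001,255]]
[[-27.1,-8.7,-0.8,0.0,0.0,0.131,255],[-54.2,-17.5,-1.7,0.0,0.0,0.262,255],[-81.3,-26.2,-2.5,0.0,0.0,0.393,255],[-108.4,-34.9,-3.3,0.0,0.0,0.524,255],[-135.5,-43.7,-4.2,0.0,0.0,0.654,255]]
[[-26.8,9.6,-0.8,0.0,0.0,0.131,255],[-53.6,19.1,-1.7,0.0,0.0,0.262,255],[-80.5,28.7,-2.5,0.0,0.0,0.393,255],[-107.3,38.3,-3.3,0.0,0.0,0.524,255],[-134.1,47.8,-4.2,0.0,0.0,0.654,255]]
[[-15.5,23.9,-0.8,0.0,0.0,0.131,255],[-30.9,47.8,-1.7,0.0,0.0,0.262,255],[-30.9,47.8,-1.7,0.0,0.0,0.262,255],[-30.9,47.8,-1.7,0.0,0.0,0.262,255],[-30.9,47.8,-1.7,0.0,0.0,0.262,255]]
```

send_rows(series=[[[0,0,-35,0,0,0,255],[0,0,-70,0,0,0,255],[-0.5,-0.5,-105,0,0,0,255],[-1,-0.5,-140,0,0,0,255],[-1,-1,-174,0,0,0.001,255]]])

```text
time: 26.6
ee_pos: [0.5917, 0.2692, 0.2155]
tcp_rot: [[0.136, 0.991, -0.001], [0.991, -0.136, -0.0], [-0.0, -0.0, -1.0]]
wrist_force: [0.2, 0.4, -1.9]
opening: 0.0083
```

send_rows(series=[[[-27,-9,-1,0,0,0.131,255],[-54,-17,-2,0,0,0.262,255],[-81,-26,-2,0,0,0.393,255],[-108,-35,-3,0,0,0.524,255],[-135,-44,-4,0,0,0.654,255]]])

```text
time: 27.1
ee_pos: [0.5291, 0.1406, 0.218]
tcp_rot: [[0.714, 0.7, -0.001], [0.7, -0.714, -0.0], [-0.001, -0.0, -1.0]]
wrist_force: [0.4, -1.3, -2.0]
opening: 0.0082
```

send_rows(series=[[[-27,10,-1,0,0,0.131,255],[-54,19,-2,0,0,0.262,255],[-80,29,-2,0,0,0.393,255],[-107,38,-3,0,0,0.524,255],[-134,48,-4,0,0,0.654,255]]])

```text
time: 27.6
ee_pos: [0.4677, 0.0124, 0.2221]
tcp_rot: [[0.993, 0.121, -0.001], [0.121, -0.993, 0.0], [-0.001, -0.0, -1.0]]
wrist_force: [-0.3, -0.2, -2.5]
opening: 0.0083
```

send_rows(series=[[[-15,24,-1,0,0,0.131,255],[-31,48,-2,0,0,0.262,255],[-31,48,-2,0,0,0.262,255],[-31,48,-2,0,0,0.262,255],[-31,48,-2,0,0,0.262,255]]])

```text
time: 28.1
ee_pos: [0.4444, -0.0374, 0.2243]
tcp_rot: [[0.991, -0.132, 0.0], [-0.132, -0.991, 0.0], [0.0, -0.0, -1.0]]
wrist_force: [0.1, 0.4, -2.5]
opening: 0.0085
```

Run:
```python
from h import *
s=st();C=cams();s=st()
p=np.array(s['ee_pos']);gridpic(C['scene'],p-[0,0,.03],'h3')
```

```text
28.1 [444.4 -37.4 224.3] yaw -7.6 open 8.5 [-34.  10.  37. 117.  -7.  55.  -1.] [ 0.1  0.4 -2.5]
28.2 [444.4 -37.4 224.2] yaw -7.6 open 8.4 [-34.  10.  37. 117.  -7.  55.  -1.] [ 0.2  0.1 -2.4]
```

View pics/h3.png

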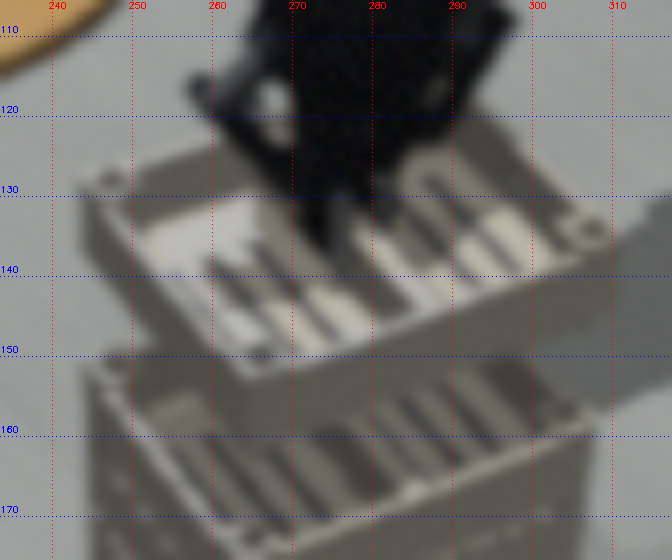

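Run:
```python
from h import *
C=cams()
st()
sfit(C['scene'],[(1,-1,247.5,128),(1,1,266,149.8),(-1,1,307,134)],(.444,-.037,-7.7,.2354))
sfit(C['scene'],[(1,-1,247.5,151),(1,1,265,172.8),(-1,1,304.5,157)],(.444,-.037,-7.7,.14))
```

```text
28.3 [444.3 -37.6 224.2] yaw -7.65 open 8.6 [-34.  10.  37. 117.  -7.  55.  -1.] [ 0.7 -0.4 -1.7]
[443.1 -36.1] -7.39 res [-0.2 -0.  -0.1  0.1  0.4 -0.1]
[443.  -38.2] -7.52 res [ 0.1 -0.   0.1  0.  -0.1  0. ]
```

send_rows(series=[[[0.3,1.8,20,0,0,0,255],[0.3,1.8,36,0,0,0,255],[0.3,1.8,43,0,0,0,255],[0.3,1.8,49,0,0,0,255],[0.3,1.8,53,0,0,0,255]]])

```text
time: 28.8
ee_pos: [0.4444, -0.04, 0.1712]
tcp_rot: [[0.991, -0.134, 0.0], [-0.134, -0.991, -0.0], [0.0, 0.0, -1.0]]
wrist_force: [0.5, 0.2, -1.6]
opening: 0.0086
```

send_rows(series=[[[0,0,1,0,0,0,255],[0,0,2,0,0,0,255],[0,0,3,0,0,0,255],[0,0,3,0,0,0,255]]])

```text
time: 29.2
ee_pos: [0.4445, -0.0401, 0.169]
tcp_rot: [[0.991, -0.135, 0.001], [-0.135, -0.991, 0.001], [0.001, -0.001, -1.0]]
wrist_force: [-1.7, 0.3, 4.8]
opening: 0.0086
```

Run:
```python
from h import *
s=st();C=cams();st()
gridpic(C['scene'],[.445,-.037,.14],'p3')
```

```text
29.2 [444.5 -40.1 169. ] yaw -7.74 open 8.6 [-31.  14.  36. 122. -12.  47.   4.] [-1.7  0.3  4.8]
29.3 [444.5 -40.1 169. ] yaw -7.74 open 8.7 [-31.  14.  36. 122. -12.  47.   4.] [-1.5  0.3  5. ]
```

View pics/p3.png

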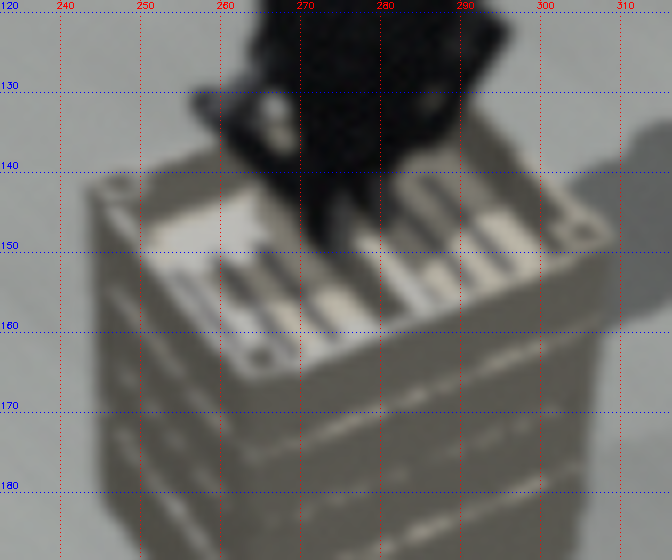

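Seated at 169.0 as expected. Release and lift.

send_rows(series=[[[0,0,0,0,0,0,60],[0,0,0,0,0,0,60],[0,0,0,0,0,0,60],[0,0,0,0,0,0,60]]])

```text
time: 29.7
ee_pos: [0.4442, -0.0401, 0.1684]
tcp_rot: [[0.991, -0.135, 0.0], [-0.135, -0.991, 0.0], [0.0, -0.0, -1.0]]
wrist_force: [0.4, 0.9, -0.4]
opening: 0.065
```

send_rows(series=[[[0,0,-30,0,0,0,60],[0,0,-65,0,0,0,60],[0,0,-90,0,0,0,60],[0,0,-90,0,0,0,60]]])

```text
time: 30.1
ee_pos: [0.446, -0.0403, 0.2612]
tcp_rot: [[0.991, -0.135, 0.006], [-0.135, -0.991, 0.001], [0.005, -0.002, -1.0]]
wrist_force: [0.7, 0.0, -0.9]
opening: 0.0657
```

Run:
```python
from h import *
C=cams();s=st()
im=cv2.cvtColor(C['scene']['image'],cv2.COLOR_RGB2BGR);cv2.imwrite('pics/sc4.png',cv2.resize(im,(800,600),interpolation=cv2.INTER_CUBIC))
gridpic(C['scene'],[.494,.474,.05],'t2s');gridpic(C['top'],[.494,.474,.05],'t2t')
for q in ((.494,.4737,104.2),):
    r,sc=fit(C,TRAY,q[0],q[1],np.radians(q[2]),.012);print(r.round(4),np.degrees(r[2]),sc)
```

```text
30.2 [444.3 -40.  258.4] yaw -7.72 open 65.3 [-35.   7.  38. 115.  -5.  60.  -3.] [ 0.  -0.  -0.2]
[0.4946 0.4738 1.8194] 104.2431051318291 106.82341766357422
```

View pics/sc4.png

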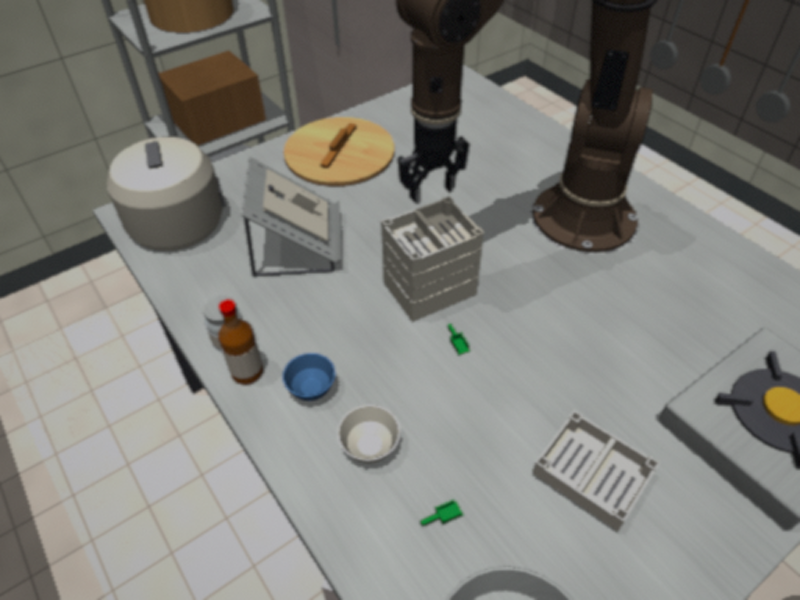

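View pics/t2s.png

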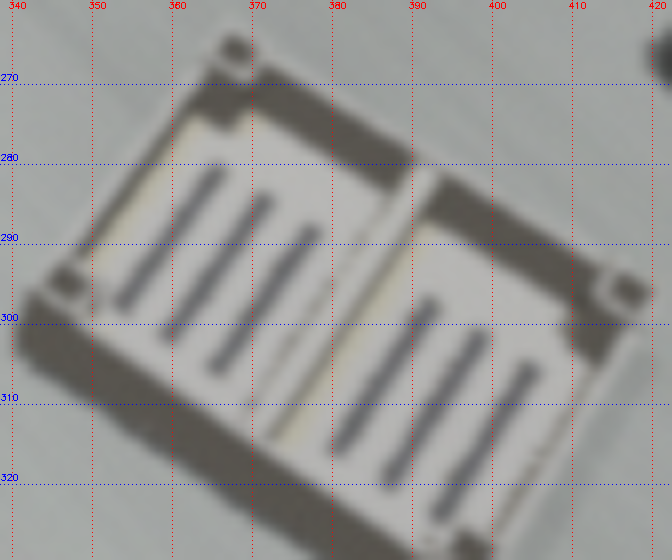

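View pics/t2t.png

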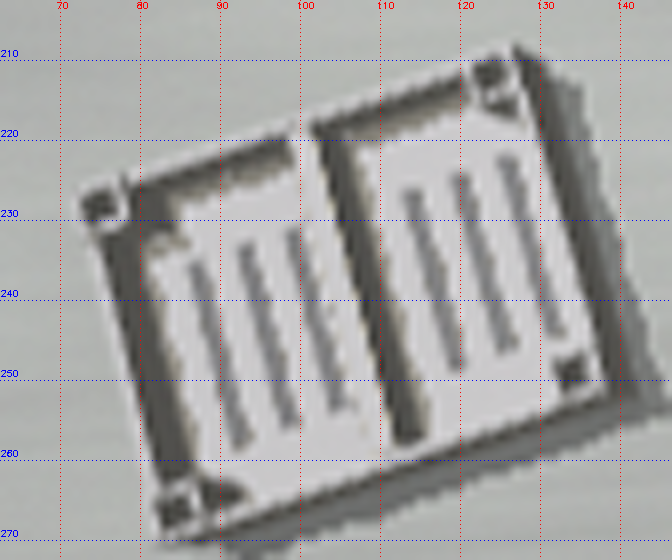

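Run:
```python
from h import *
C=cams()
a=sfit(C['scene'],[(-1,-1,347,295),(-1,1,368,266),(1,1,416.5,296),(1,-1,397.5,328)],(.494,.474,104,.052))
b=sfit(C['top'],[(1,-1,75,228),(1,1,84.5,266),(-1,-1,123.5,212),(-1,1,134,249)],(.494,.474,104,.052))
plan([((460,200,235),50),((494.5,474,90),104.2),],0,extra=2)
```

```text
[495.  474.4] 104.51 res [-0.2 -0.  -0.1 -0.1  0.5 -0.3 -0.1  0.3]
[494.9 475.5] 104.13 res [-0.1  0.  -0.3  0.2  0.3 -0.4  0.1  0.1]
[[-2.0,-30.0,2.8,0.0,0.0,-0.126,0],[-4.0,-60.0,5.6,0.0,0.0,-0.252,0],[-6.0,-90.0,8.4,0.0,0.001,-0.378,0],[-8.0,-120.0,11.2,0.0,0.001,-0.504,0],[-10.0,-150.0,14.0,0.0,0.001,-0.63,0]]
[[16.1,-25.4,2.8,0.0,0.0,-0.126,0],[32.1,-50.9,5.6,0.0,0.0,-0.252,0],[48.2,-76.3,8.4,0.0,0.001,-0.378,0],[68.2,-104.4,26.5,0.0,0.0,-0.496,0],[88.3,-132.5,44.6,0.0,0.0,-0.614,0]]
[[32.6,-11.4,18.1,0.0,0.0,-0.118,0],[65.2,-22.8,36.2,0.0,0.0,-0.236,0],[97.8,-34.2,54.4,0.0,0.0,-0.355,0],[130.3,-45.6,72.5,0.0,0.0,-0.473,0],[162.9,-57.0,90.6,0.0,0.0,-0.591,0]]
[[33.4,8.7,18.1,0.0,0.0,-0.118,0],[33.4,8.7,18.1,0.0,0.0,-0.118,0],[33.4,8.7,18.1,0.0,0.0,-0.118,0]]
```

Target (494.8, 474.7, 104.2°).

send_rows(series=[[[-2,-30,3,0,0,-0.126,0],[-4,-60,6,0,0,-0.252,0],[-6,-90,8,0,0,-0.378,0],[-8,-120,11,0,0,-0.504,0],[-10,-150,14,0,0,-0.63,0]]])

```text
time: 30.8
ee_pos: [0.4538, 0.1108, 0.243]
tcp_rot: [[0.878, 0.479, -0.002], [0.479, -0.878, -0.001], [-0.002, -0.0, -1.0]]
wrist_force: [-0.2, 0.3, -0.4]
opening: 0.0855
```

send_rows(series=[[[16,-25,3,0,0,-0.126,0],[32,-51,6,0,0,-0.252,0],[48,-76,8,0,0,-0.378,0],[68,-104,26,0,0,-0.496,0],[88,-132,45,0,0,-0.614,0]]])

```text
time: 31.3
ee_pos: [0.469, 0.2689, 0.1979]
tcp_rot: [[0.442, 0.897, -0.001], [0.897, -0.442, -0.0], [-0.001, -0.001, -1.0]]
wrist_force: [0.1, -0.7, 0.7]
opening: 0.0853
```

send_rows(series=[[[33,-11,18,0,0,-0.118,0],[65,-23,36,0,0,-0.236,0],[98,-34,54,0,0,-0.355,0],[130,-46,72,0,0,-0.473,0],[163,-57,91,0,0,-0.591,0]]])

```text
time: 31.8
ee_pos: [0.4902, 0.4398, 0.1058]
tcp_rot: [[-0.133, 0.991, -0.002], [0.991, 0.133, -0.001], [-0.001, -0.002, -1.0]]
wrist_force: [1.7, 1.0, 0.4]
opening: 0.0858
```

send_rows(series=[[[34,8.5,18,0,0,-0.118,0],[34,8.5,18,0,0,-0.118,0],[34,8.5,18,0,0,-0.118,0],[34,8.5,18,0,0,-0.118,0]]])

```text
time: 32.2
ee_pos: [0.4951, 0.4724, 0.0896]
tcp_rot: [[-0.243, 0.97, -0.001], [0.97, 0.243, -0.002], [-0.001, -0.001, -1.0]]
wrist_force: [0.1, 0.1, 0.8]
opening: 0.0854
```

Run:
```python
from h import *
C=cams();st()
gridpic(C['scene'],[.494,.474,.05],'t2s2')
plan([((494.8,474.7,40),104.2)],0)
```

```text
32.3 [495.5 472.7  90.7] yaw 104.04 open 85.6 [-51.  38.   4.  90.  -3.  52.  59.] [ 0.  -0.3  0.8]
[[1.1,-0.1,25.3,0.0,0.0,-0.001,0],[2.2,-0.2,50.7,0.0,0.001,-0.003,0],[2.2,-0.2,50.7,0.0,0.001,-0.003,0]]
```

View pics/t2s2.png

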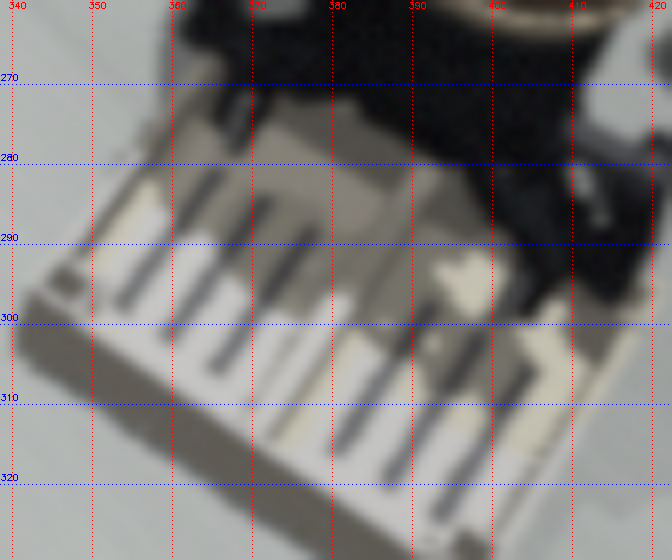

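send_rows(series=[[[1,0,30,0,0,0,0],[1.5,0,50,0,0,0,0],[1.5,0,50,0,0,0,0],[1.5,0,50,0,0,0,130],[1.5,0,50,0,0,0,255]]])

```text
time: 32.8
ee_pos: [0.4954, 0.4758, 0.0421]
tcp_rot: [[-0.244, 0.97, 0.002], [0.97, 0.244, 0.002], [0.001, 0.002, -1.0]]
wrist_force: [0.3, 1.0, -1.0]
opening: 0.0595
```

send_rows(series=[[[0,0,0,0,0,0,255],[0,0,0,0,0,0,255],[0,0,0,0,0,0,255],[0,0,0,0,0,0,255]]])

```text
time: 33.2
ee_pos: [0.4947, 0.4757, 0.0409]
tcp_rot: [[-0.245, 0.97, 0.001], [0.97, 0.245, 0.001], [0.001, 0.001, -1.0]]
wrist_force: [0.1, -0.2, 4.4]
opening: 0.0079
```

Run:
```python
from h import *
s=st()
plan([((494.8,474.7,180),104.2),((480,330,265),75),((444.3,-40,265),-7.8)],255,extra=3)
```

```text
33.2 [494.7 475.7  40.9] yaw 104.15 open 7.9 [-51.  42.   4.  92.  -4.  47.  59.] [ 0.1 -0.2  4.4]
[[-0.2,0.0,-34.8,0.0,0.0,0.0,255],[-0.4,0.0,-69.5,0.0,0.0,0.0,255],[-0.7,0.0,-104.3,0.001,0.0,-0.001,255],[-0.9,-0.1,-139.1,0.001,-0.001,-0.001,255],[-28.2,-10.0,-156.1,0.001,-0.001,0.101,255]]
[[-28.2,-7.1,-17.0,0.0,0.0,0.102,255],[-56.4,-14.3,-34.0,0.0,0.0,0.204,255],[-84.6,-21.4,-51.0,0.0,0.0,0.306,255],[-112.8,-28.5,-68.0,0.0,0.0,0.408,255],[-145.6,-36.6,-68.0,0.0,0.0,0.539,255]]
[[-32.3,9.9,0.0,0.0,0.0,0.131,255],[-64.6,19.8,0.0,0.0,0.0,0.263,255],[-96.9,29.7,0.0,0.0,0.0,0.394,255],[-129.3,39.6,0.0,0.0,0.0,0.526,255],[-161.6,49.4,0.0,0.0,0.0,0.657,255]]
[[-19.6,27.6,0.0,0.0,0.0,0.131,255],[-39.1,55.1,0.0,0.0,0.0,0.263,255],[-58.7,82.7,0.0,0.0,0.0,0.394,255],[-78.2,110.3,0.0,0.0,0.0,0.526,255],[-97.8,137.8,0.0,0.0,0.0,0.657,255]]
[[0.0,0.0,0.0,0.0,0.0,0.0,255],[0.0,0.0,0.0,0.0,0.0,0.0,255],[0.0,0.0,0.0,0.0,0.0,0.0,255]]
```

send_rows(series=[[[0,0,-35,0,0,0,255],[0,0,-70,0,0,0,255],[-1,0,-104,0,0,0,255],[-1,0,-139,0,0,0,255],[-28,-10,-156,0,0,0.101,255]]])

```text
time: 33.7
ee_pos: [0.4912, 0.4502, 0.1992]
tcp_rot: [[-0.149, 0.989, 0.002], [0.989, 0.149, 0.006], [0.005, 0.003, -1.0]]
wrist_force: [0.3, -0.3, -2.2]
opening: 0.0084
```

send_rows(series=[[[-28,-7,-17,0,0,0.102,255],[-56,-14,-34,0,0,0.204,255],[-85,-21,-51,0,0,0.306,255],[-113,-28,-68,0,0,0.408,255],[-146,-37,-68,0,0,0.539,255]]])

```text
time: 34.2
ee_pos: [0.4768, 0.2958, 0.2663]
tcp_rot: [[0.386, 0.922, 0.002], [0.922, -0.386, 0.002], [0.003, 0.001, -1.0]]
wrist_force: [1.4, 0.7, -1.8]
opening: 0.0083
```

send_rows(series=[[[-32,10,0,0,0,0.131,255],[-65,20,0,0,0,0.263,255],[-97,30,0,0,0,0.394,255],[-129,40,0,0,0,0.526,255],[-161,49,0,0,0,0.657,255]]])

```text
time: 34.7
ee_pos: [0.4593, 0.127, 0.2641]
tcp_rot: [[0.87, 0.493, -0.0], [0.493, -0.87, -0.0], [-0.0, -0.0, -1.0]]
wrist_force: [0.2, -0.6, -1.9]
opening: 0.0083
```

send_rows(series=[[[-20,28,0,0,0,0.131,255],[-39,55,0,0,0,0.263,255],[-59,83,0,0,0,0.394,255],[-78,110,0,0,0,0.526,255],[-98,138,0,0,0,0.657,255]]])

```text
time: 35.2
ee_pos: [0.4429, -0.0411, 0.2642]
tcp_rot: [[0.99, -0.141, -0.0], [-0.141, -0.99, 0.0], [-0.0, -0.0, -1.0]]
wrist_force: [0.9, -0.8, -3.1]
opening: 0.0086
```

send_rows(series=[[[0,0,0,0,0,0,255],[0,0,0,0,0,0,255],[0,0,0,0,0,0,255]]])

```text
time: 35.5
ee_pos: [0.4435, -0.039, 0.2642]
tcp_rot: [[0.991, -0.133, -0.0], [-0.133, -0.991, 0.0], [-0.0, -0.0, -1.0]]
wrist_force: [-0.2, -0.1, -2.0]
opening: 0.0085
```

Run:
```python
from h import *
s=st();C=cams();s=st()
p=np.array(s['ee_pos']);gridpic(C['scene'],p-[0,0,.03],'h4')
```

```text
35.5 [443.5 -39.  264.2] yaw -7.66 open 8.5 [-35.   6.  37. 114.  -4.  61.  -3.] [-0.2 -0.1 -2. ]
35.6 [443.6 -38.8 264.2] yaw -7.65 open 8.5 [-35.   6.  37. 114.  -4.  61.  -3.] [ 0.6 -0.4 -2.9]
```

View pics/h4.png

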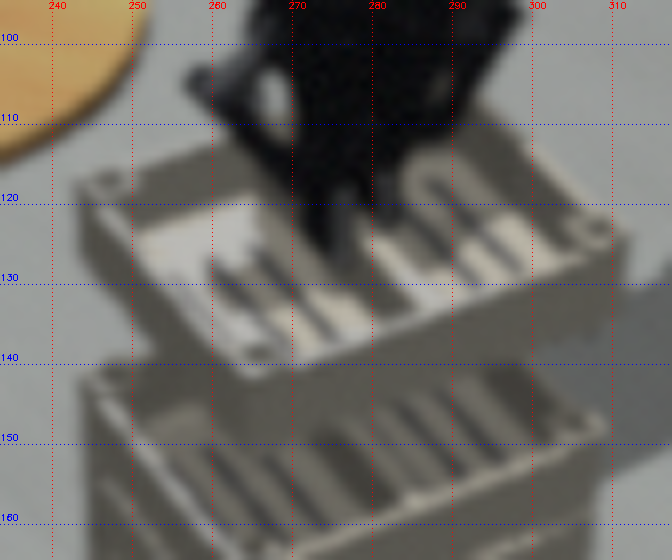

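Run:
```python
from h import *
C=cams()
st()
sfit(C['scene'],[(1,-1,247,118),(1,1,266,138.8),(-1,1,308,123)],(.444,-.037,-7.7,.2753))
sfit(C['scene'],[(1,-1,247,141.5),(1,1,265,163),(-1,1,306,147.5)],(.444,-.037,-7.7,.18))
```

```text
35.7 [443.6 -39.1 264.2] yaw -7.68 open 8.2 [-35.   6.  37. 114.  -4.  61.  -3.] [ 0.4  1.  -1.8]
[443.5 -36.9] -6.72 res [-0.4 -0.5  0.1  0.4  0.3 -0.1]
[442.6 -38.4] -7.71 res [ 0.4 -0.2  0.2  0.2 -0.5 -0. ]
```

send_rows(series=[[[0.2,1.2,20,0,0,0,255],[0.2,1.2,36,0,0,0,255],[0.2,1.2,43,0,0,0,255],[0.2,1.2,49,0,0,0,255],[0.2,1.2,53,0,0,0,255]]])

```text
time: 36.2
ee_pos: [0.4438, -0.041, 0.2112]
tcp_rot: [[0.991, -0.135, 0.0], [-0.135, -0.991, -0.0], [0.0, 0.0, -1.0]]
wrist_force: [-0.1, -0.6, -1.0]
opening: 0.0084
```

send_rows(series=[[[0,0,1,0,0,0,255],[0,0,2,0,0,0,255],[0,0,3,0,0,0,255],[0,0,3,0,0,0,255]]])

```text
time: 36.6
ee_pos: [0.444, -0.0412, 0.209]
tcp_rot: [[0.991, -0.136, 0.001], [-0.136, -0.991, 0.001], [0.001, -0.001, -1.0]]
wrist_force: [-2.9, 1.5, 3.8]
opening: 0.0085
```

Run:
```python
from h import *
s=st();C=cams();st()
gridpic(C['scene'],[.445,-.037,.17],'p4')
```

```text
36.6 [444.  -41.2 209. ] yaw -7.8 open 8.5 [-33.  11.  37. 119.  -8.  53.   1.] [-2.9  1.5  3.8]
36.7 [444.  -41.2 209. ] yaw -7.8 open 8.4 [-33.  11.  37. 119.  -8.  53.   1.] [-2.   0.7  5.6]
```

View pics/p4.png

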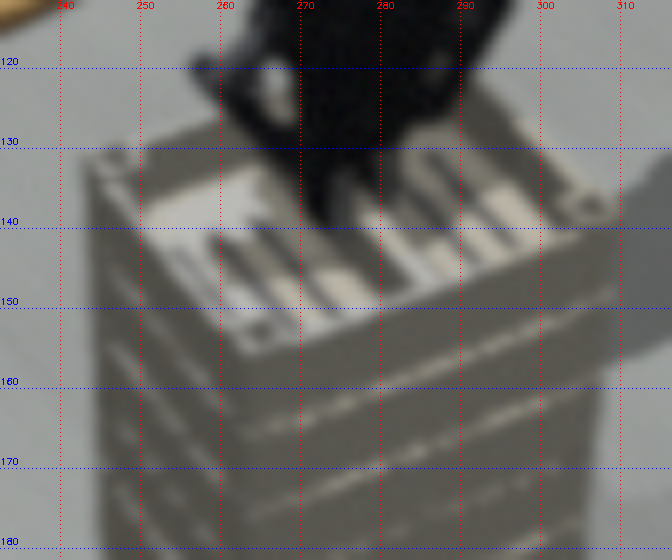

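send_rows(series=[[[0,0,0,0,0,0,60],[0,0,0,0,0,0,60],[0,0,0,0,0,0,60],[0,0,0,0,0,0,60]]])

```text
time: 37.1
ee_pos: [0.4437, -0.0412, 0.2083]
tcp_rot: [[0.991, -0.136, 0.0], [-0.136, -0.991, 0.0], [0.0, -0.0, -1.0]]
wrist_force: [0.1, 1.0, -0.2]
opening: 0.0645
```

send_rows(series=[[[0,0,-30,0,0,0,60],[0,0,-65,0,0,0,60],[0,0,-90,0,0,0,60],[0,0,-90,0,0,0,60]]])

```text
time: 37.5
ee_pos: [0.4454, -0.0414, 0.3013]
tcp_rot: [[0.991, -0.136, 0.006], [-0.136, -0.991, 0.001], [0.005, -0.002, -1.0]]
wrist_force: [0.4, -1.2, -0.5]
opening: 0.0654
```

Run:
```python
from h import *
C=cams();s=st()
for c in C:
    im=cv2.cvtColor(C[c]['image'],cv2.COLOR_RGB2BGR);cv2.imwrite(f'pics/{c}5.png',cv2.resize(im,(800,600),interpolation=cv2.INTER_CUBIC))
d=C['top'];im,o=crop(d,(392,165),80,74,8)
from h import gridpic
def gp(d,c,name,w,h,s=8):
    p=unproj(d,c,0);gridpic(d,p,name,w,h,s)
gp(C['top'],(392,165),'lt',86,72);gp(C['scene'],(190,140),'ls',72,72)
```

```text
37.6 [443.8 -41.1 298.4] yaw -7.78 open 65.5 [-36.   4.  37. 111.  -3.  66.  -5.] [-0.8 -0.3 -0.9]
```

View pics/scene5.png

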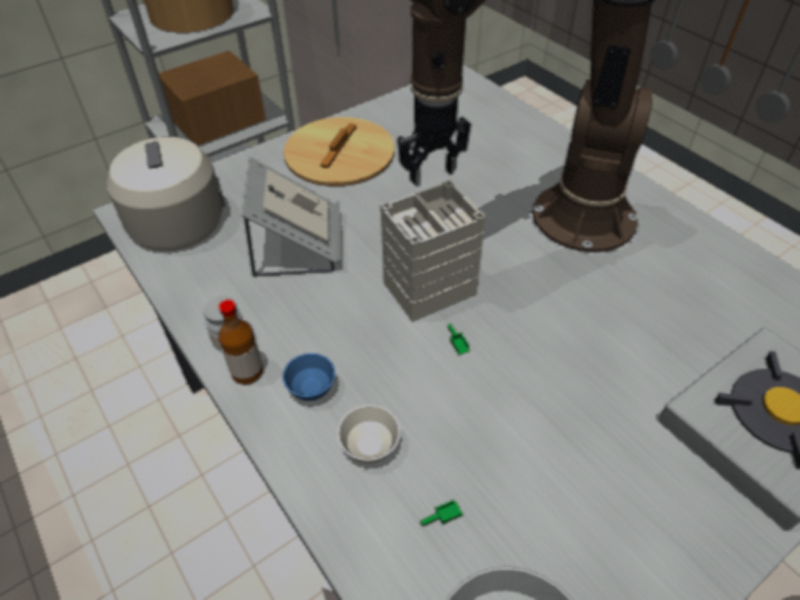

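View pics/lt.png

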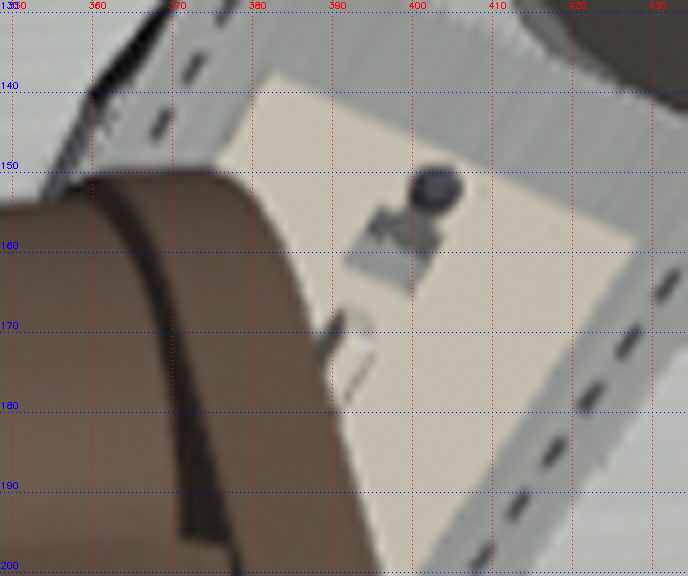

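View pics/ls.png

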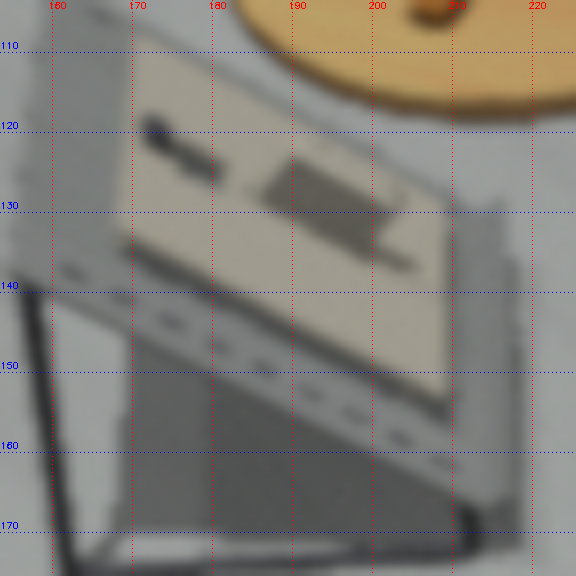

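```bash
cat >> h.py <<'E'
def lidR(yaw,tilt=40):
    t=np.radians(tilt); return Rz(yaw)@np.array([[np.cos(t),0,-np.sin(t)],[0,1,0],[np.sin(t),0,np.cos(t)]])
LC=np.array([[80,65,4],[80,-65,4],[-80,-65,4],[-80,65,4]])/1e3
UT=np.array([[382.4,137.8],[428.2,158.2],[395.2,208.2],[353.2,187.8]]);US=np.array([[168.5,132.3],[170.3,109],[209.5,128.5],[209.3,153]])
def lidfit(C,which=('top','scene'),fixed=None):
    def f(p):
        P=LC@lidR(p[3]).T+p[:3]; r=[]
        if 'top' in which:r.append(proj(C['top'],P)-UT)
        if 'scene' in which:r.append(proj(C['scene'],P)-US)
        return np.vstack(r).ravel()
    r=least_squares(f,[.62,-.28,.12,-.6]);return r.x,r.fun
E
python3 - <<'E'
from h import *
C=cams()
for w in(('top','scene'),('top',),('scene',)):
    x,f=lidfit(C,w);print(np.round(x*1000,1),np.degrees(x[3]).round(1),np.round(f,1))
x,f=lidfit(C);R=lidR(x[3])
print('stud pred',[proj(C[c],R@[.07,0,.011]+x[:3]) for c in C],'fin ends top',proj(C['top'],np.array([[.022,0,.038],[-.034,0,.038]])@R.T+x[:3]))
out=[]
for c,uv in(('top',(392,170)),('scene',(190,132))):
    im,o=crop(C[c],uv,60 if c=='scene' else 80,80,6);draw(im,C[c],LID,x[:3],R,6,o);out.append(im)
cv2.imwrite('pics/lf.png',np.hstack(out))
E
```

```text
[ 594.1 -325.4  116.8 -551.9] -31.6 [-0.7  0.2 -0.2  0.8  0.6 -0.6  0.1 -0.2 -0.1 -0.1  0.3 -1.1 -0.6  0.5
 -0.1  0.3]
[ 592.5 -322.7  124.  -556.5] -31.9 [-0.6 -0.2  0.2  0.8  0.6 -0.4 -0.2 -0.3]
[ 591.9 -329.6  112.5 -542.3] -31.1 [ 0.3  0.1  0.3 -0.8 -0.7  0.5  0.1  0.2]
stud pred [array([[173.22322644, 119.71398833]]), array([[402.82693096, 152.52114238]])] fin ends top [[393.7325473  171.39492345]
 [382.8833927  188.85711709]]
```

View pics/lf.png

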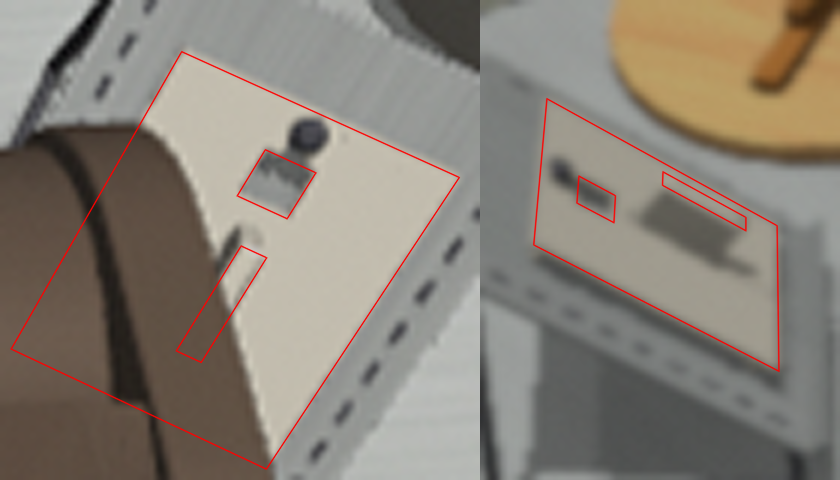

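```bash
cat >> h.py <<'E'
LP=np.array([594.1,-325.4,116.8]);LY=np.radians(-31.6)
def lidtool(yaw,tilt,flip=1):
    R=lidR(yaw,tilt); x=R[:,1]*flip; z=-R[:,2]; return np.c_[x,np.cross(z,x),z]
E
python3 - <<'E'
from h import *
R=lidR(LY);T=lidtool(LY,40)
H=LP+R@[-6,0,28];n=R[:,2];print('H',H,'n',n,'pre',H+90*n)
print(RR.from_matrix(np.array(ctrl.state()['tcp_rot']).T@T).magnitude()*57.3)
plan([(H+95*n,T)],60,extra=2)
E
```

```text
H [ 574.85580933 -313.56089491  134.39251875] n [-0.54747952  0.33681165  0.76604444] pre [ 525.58265252 -283.24784659  203.33651863]
76.16334667743551
[[11.2,22.7,9.0,-0.062,0.04,-0.111,60],[22.4,45.5,18.0,-0.124,0.081,-0.221,60],[33.5,68.2,27.0,-0.185,0.121,-0.332,60],[44.7,91.0,36.1,-0.247,0.162,-0.442,60],[55.9,113.7,45.1,-0.309,0.202,-0.553,60]]
[[-4.0,20.7,16.7,-0.062,0.04,-0.111,60],[-8.0,41.3,33.5,-0.124,0.081,-0.221,60],[-11.9,62.0,50.2,-0.185,0.121,-0.332,60],[-15.9,82.7,67.0,-0.247,0.162,-0.442,60],[-19.9,103.4,83.7,-0.309,0.202,-0.553,60]]
[[0.0,0.0,0.0,0.0,0.0,0.0,60],[0.0,0.0,0.0,0.0,0.0,0.0,60]]
```

send_rows(series=[[[11,23,9,-0.062,0.04,-0.111,60],[22,45,18,-0.124,0.081,-0.221,60],[33,68,27,-0.185,0.121,-0.332,60],[45,91,36,-0.247,0.162,-0.442,60],[56,114,45,-0.309,0.202,-0.553,60]]])

```text
time: 38.2
ee_pos: [0.4836, -0.1622, 0.2521]
tcp_rot: [[0.897, 0.374, 0.237], [0.431, -0.862, -0.269], [0.103, 0.343, -0.934]]
wrist_force: [0.4, -1.0, 1.1]
opening: 0.0651
```

Run:
```python
from h import *
st()
```

```text
38.2 [ 483.6 -162.2  252.1] yaw 25.65 open 65.1 [-33.   4.  38. 122.  18.  41.  17.] [ 0.4 -1.   1.1]
```

send_rows(series=[[[-4,21,17,-0.062,0.04,-0.111,60],[-8,41,33,-0.124,0.081,-0.221,60],[-12,62,50,-0.185,0.121,-0.332,60],[-16,83,67,-0.247,0.162,-0.442,60],[-20,103,84,-0.309,0.202,-0.553,60]]])

```text
time: 38.7
ee_pos: [0.5084, -0.2704, 0.2091]
tcp_rot: [[0.604, 0.64, 0.475], [0.797, -0.489, -0.356], [0.004, 0.593, -0.805]]
wrist_force: [0.2, 0.4, -0.4]
opening: 0.0653
```

Run:
```python
from h import *
C=cams()
s=st();print(np.round(s['tcp_rot'],3),lidtool(LY,40).round(3))
for c in C:
    im=cv2.cvtColor(C[c]['image'],cv2.COLOR_RGB2BGR);cv2.imwrite(f'pics/{c}6.png',cv2.resize(im,(800,600),interpolation=cv2.INTER_CUBIC))
```

```text
38.8 [ 511.2 -269.1  210.9] yaw 52.69 open 65.5 [-16.   9.  35. 133.  51.   8.  20.] [0.9 0.3 0.3]
[[ 0.606  0.634  0.48 ]
 [ 0.795 -0.493 -0.353]
 [ 0.012  0.596 -0.803]] [[ 0.524  0.652  0.547]
 [ 0.852 -0.401 -0.337]
 [ 0.     0.643 -0.766]]
```

View pics/scene6.png

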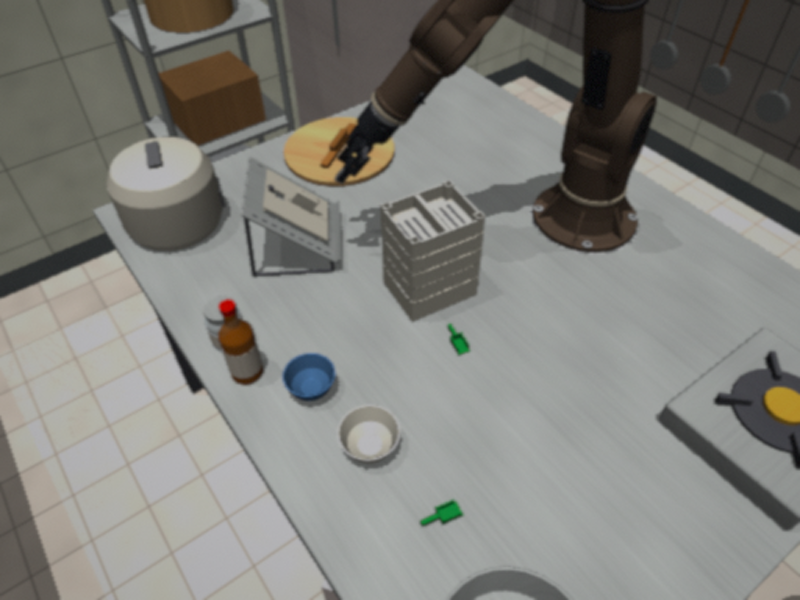

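Run:
```python
from h import *
R=lidR(LY);T=lidtool(LY,25)
H=LP+R@[-6,0,31];tz=T[:,2];print('H',H,tz)
plan([(H-75*tz,T)],60,extra=3)
```

```text
H [ 573.21337077 -312.55045996  136.69065208] [ 0.35995536 -0.22144601 -0.90630779]
[[-0.1,15.9,15.7,0.101,0.02,-0.046,60],[-0.2,31.7,31.3,0.202,0.041,-0.092,60],[-0.2,31.7,31.3,0.202,0.041,-0.092,60],[-0.2,31.7,31.3,0.202,0.041,-0.092,60],[-0.2,31.7,31.3,0.202,0.041,-0.092,60]]
```

send_rows(series=[[[0,16,16,0.1,0.02,-0.046,60],[0,32,31,0.2,0.04,-0.092,60],[0,32,31,0.2,0.04,-0.092,60],[0,32,31,0.2,0.04,-0.092,60],[0,32,31,0.2,0.04,-0.092,60]]])

```text
time: 39.3
ee_pos: [0.5513, -0.2932, 0.2078]
tcp_rot: [[0.521, 0.77, 0.369], [0.853, -0.475, -0.215], [0.009, 0.427, -0.904]]
wrist_force: [-0.6, -0.5, 1.0]
opening: 0.0655
```

Run:
```python
from h import *
s=st();R=lidR(LY);T=lidtool(LY,25)
print(np.round(s['tcp_rot'],3),T.round(3))
H=LP+R@[-6,0,31];tz=T[:,2]
plan([(H-75*tz,T)],60,extra=1)
```

```text
39.3 [ 551.3 -293.2  207.8] yaw 58.59 open 65.5 [ 22.  15.  -2. 116.  11.  24.  70.] [-0.6 -0.5  1. ]
[[ 0.521  0.77   0.369]
 [ 0.853 -0.475 -0.215]
 [ 0.009  0.427 -0.904]] [[ 0.524  0.772  0.36 ]
 [ 0.852 -0.475 -0.221]
 [ 0.     0.423 -0.906]]
[[-5.0,-3.9,1.6,0.004,-0.01,-0.001,60],[-5.0,-3.9,1.6,0.004,-0.01,-0.001,60]]
```

send_rows(series=[[[-5,-4,2,0.004,-0.01,-0.001,60],[-5,-4,2,0.004,-0.01,-0.001,60],[-5,-4,2,0.004,-0.01,-0.001,60]]])

```text
time: 39.6
ee_pos: [0.5438, -0.2951, 0.2031]
tcp_rot: [[0.524, 0.773, 0.357], [0.852, -0.472, -0.227], [-0.007, 0.423, -0.906]]
wrist_force: [0.9, -0.7, 0.7]
opening: 0.0654
```

Run:
```python
from h import *
C=cams();s=st();R=lidR(LY);T=lidtool(LY,25)
H=LP+R@[-6,0,31];tz=T[:,2];print(H-75*tz)
gridpic(C['scene'],[.58,-.31,.15],'l2s',90,72);gridpic(C['top'],[.58,-.31,.15],'l2t',90,72)
plan([(H,T)],60,extra=1)
```

```text
39.7 [ 544.2 -295.1  203.5] yaw 58.44 open 65.2 [ 21.  15.  -1. 116.  13.  24.  69.] [ 0.4 -0.9  1.1]
[ 546.21671904 -295.94200901  204.66373611]
[[0.4,1.2,37.4,0.001,0.003,0.002,60],[0.8,2.4,74.9,0.001,0.006,0.004,60],[0.8,2.4,74.9,0.001,0.006,0.004,60]]
```

View pics/l2s.png

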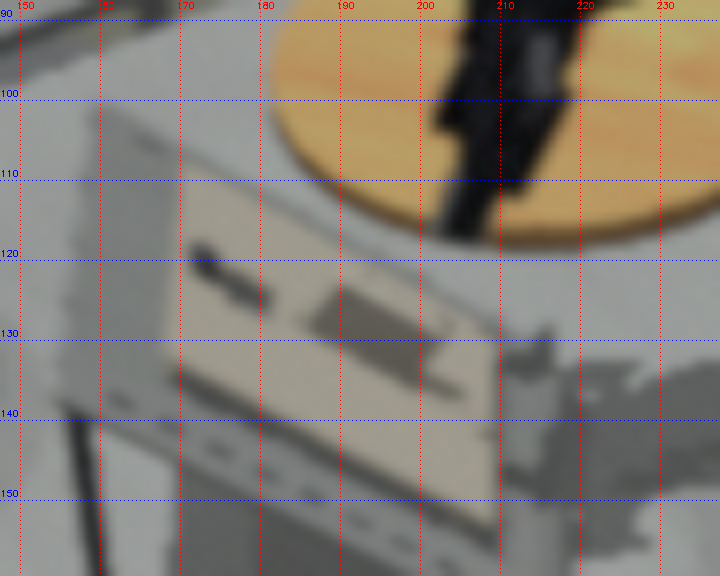

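View pics/l2t.png

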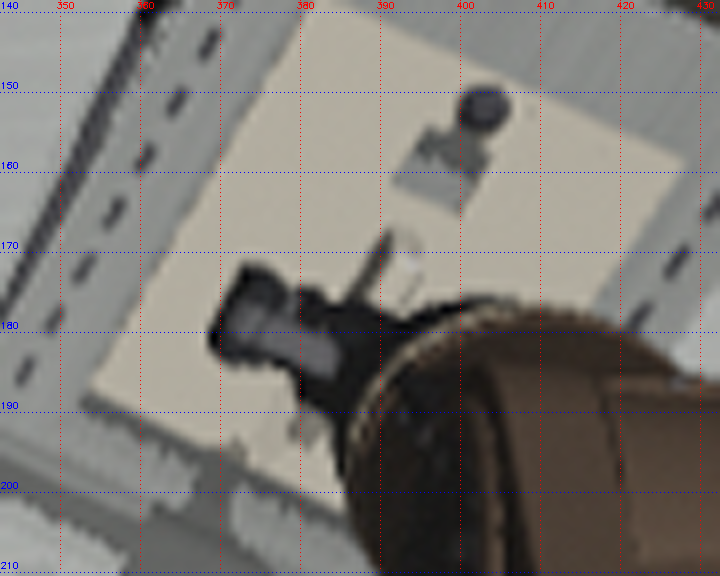

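send_rows(series=[[[0,1,30,0,0.003,0.002,60],[1,2,55,0,0.006,0.004,60],[1,2,55,0,0.006,0.004,60]]])

```text
time: 40.0
ee_pos: [0.5653, -0.3081, 0.1519]
tcp_rot: [[0.525, 0.772, 0.358], [0.851, -0.476, -0.221], [-0.0, 0.421, -0.907]]
wrist_force: [-0.7, -0.2, 0.1]
opening: 0.0652
```

Run:
```python
from h import *
C=cams();s=st();R=lidR(LY);T=lidtool(LY,25)
H=LP+R@[-6,0,31]
print('tcp in lid',R.T@(np.array(s['ee_pos'])*1000-LP))
gridpic(C['scene'],[.58,-.31,.15],'l3s',90,72)
plan([(H,T)],60,extra=1)
```

```text
40.1 [ 565.6 -308.4  154.6] yaw 58.33 open 65.2 [ 21.  21.   0. 116.  14.  18.  68.] [-0.3  0.1  0. ]
tcp in lid [-1.1014133  -0.39938945 50.28260082]
[[0.4,0.2,19.9,0.001,0.001,-0.001,60],[0.4,0.2,19.9,0.001,0.001,-0.001,60]]
```

View pics/l3s.png

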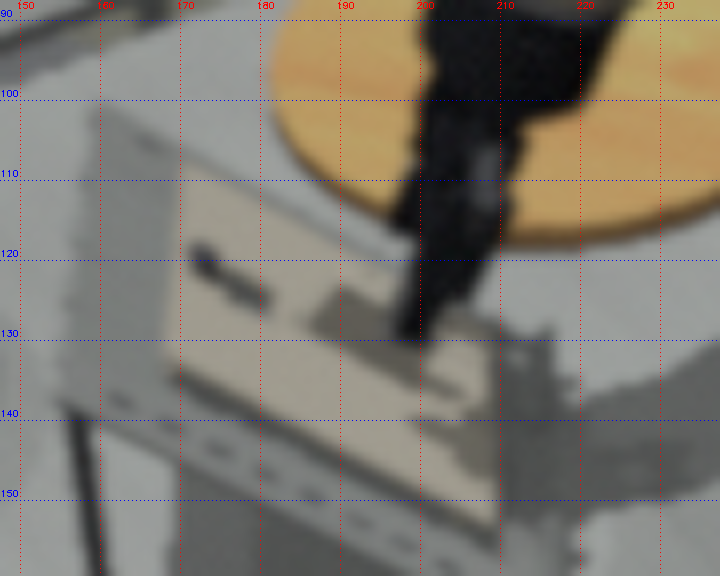

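send_rows(series=[[[0,0,12,0,0,0,60],[0,0,20,0,0,0,60],[0,0,20,0,0,0,60]]], grip_force=80)

```text
time: 40.4
ee_pos: [0.5729, -0.3136, 0.1359]
tcp_rot: [[0.526, 0.771, 0.36], [0.851, -0.476, -0.223], [0.0, 0.423, -0.906]]
wrist_force: [1.2, -0.1, -0.6]
opening: 0.0655
```

send_rows(series=[[[0,0,0,0,0,0,160],[0,0,0,0,0,0,255],[0,0,0,0,0,0,255],[0,0,0,0,0,0,255],[0,0,0,0,0,0,255]]])

```text
time: 40.9
ee_pos: [0.573, -0.3136, 0.1371]
tcp_rot: [[0.526, 0.77, 0.361], [0.851, -0.476, -0.223], [0.0, 0.425, -0.905]]
wrist_force: [-2.6, 1.5, 4.1]
opening: 0.0103
```

Run:
```python
from h import *
C=cams();s=st();R=lidR(LY)
print('tcp in lid',R.T@(np.array(s['ee_pos'])*1000-LP))
gridpic(C['scene'],[.58,-.31,.15],'l4s',90,72)
Q=np.array(s['tcp_rot']); print('lid x in tool',Q.T@R[:,0],'lid z in tool',Q.T@R[:,2])
```

```text
41.0 [ 573.  -313.6  137. ] yaw 58.28 open 10.1 [ 21.  23.   1. 116.  14.  16.  67.] [-3.8  1.8  6.5]
tcp in lid [-5.5043898  -1.04564207 31.00934042]
lid x in tool [ 0.00184072  0.96646588 -0.25678846] lid z in tool [-0.0011016  -0.25678678 -0.96646745]
```

View pics/l4s.png

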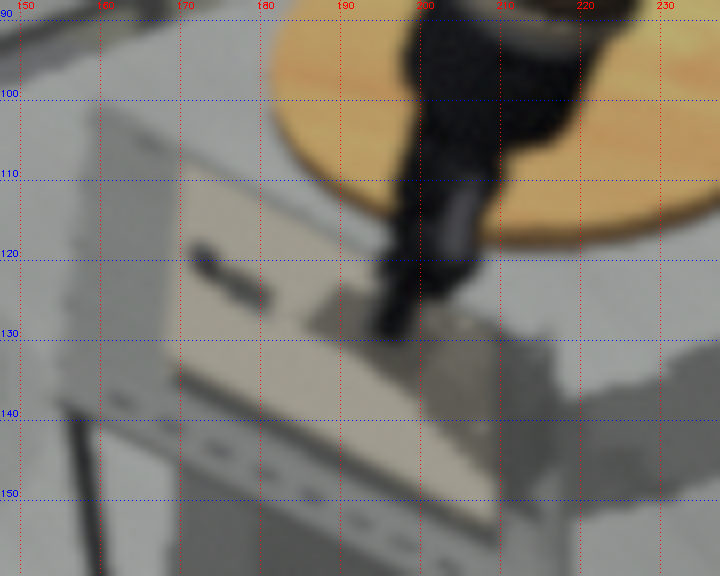

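send_rows(series=[[[0,0,-1,0,0,0,255],[0,6,-2.6,0,0,0,255],[0,12.5,-4.3,0,0,0,255],[0,19,-6,0,0,0,255],[0,25,-7.6,0,0,0,255]]])

```text
time: 41.5
ee_pos: [0.5901, -0.3242, 0.1546]
tcp_rot: [[0.526, 0.77, 0.361], [0.851, -0.476, -0.223], [0.0, 0.424, -0.905]]
wrist_force: [0.8, 0.8, -2.0]
opening: 0.01
```

Run:
```python
from h import *
C=cams();s=st();R=lidR(LY)
print('tcp in lid0',R.T@(np.array(s['ee_pos'])*1000-LP))
gridpic(C['scene'],[.58,-.31,.15],'l5s',90,72);gridpic(C['top'],[.58,-.31,.15],'l5t',90,72)
```

```text
41.6 [ 590.6 -324.5  155.1] yaw 58.27 open 9.8 [ 23.  24.  -1. 112.  13.  20.  69.] [-0.7  0.4 -2.1]
tcp in lid0 [22.02955818 -1.08562649 31.53475939]
```

View pics/l5s.png

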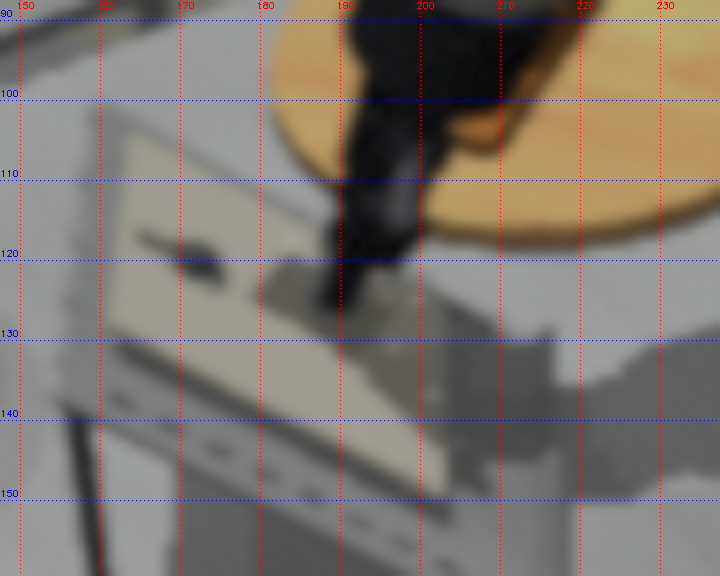

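View pics/l5t.png

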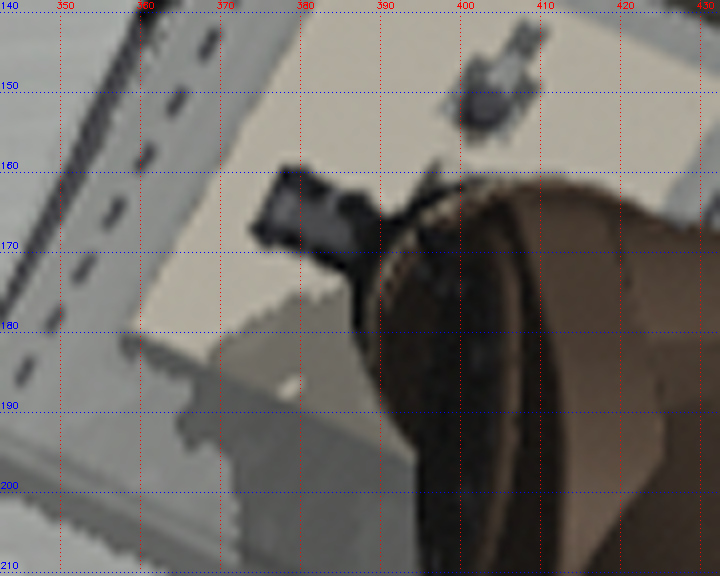

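Run:
```python
from h import *
C=cams();s=st();R=lidR(LY)
d=R.T@(np.array(s['ee_pos'])*1000-LP)-[-5.5,-1.05,31];print(d)
out=[]
for c in C:
    T=(LP+R@d)/1e3
    im,o=crop(C[c],proj(C[c],T+R@[.03,0,0])[0],60,60,6);draw(im,C[c],LID,T,R,6,o)
    th=np.linspace(0,6.28,30);P=np.c_[.07+.008*np.cos(th),.008*np.sin(th),0*th+.0145]@R.T+LP/1e3
    draw(im,C[c],[(P[i],P[i+1]) for i in range(29)],0,np.eye(3),6,o,(255,0,0));out.append(im)
cv2.imwrite('pics/l5o.png',np.hstack(out))
```

```text
41.7 [ 589.5 -323.9  154.1] yaw 58.27 open 9.9 [ 23.  24.  -1. 112.  13.  20.  69.] [ 0.   0.1 -1.8]
[25.91387732 -0.09458166  0.58262022]
```

View pics/l5o.png

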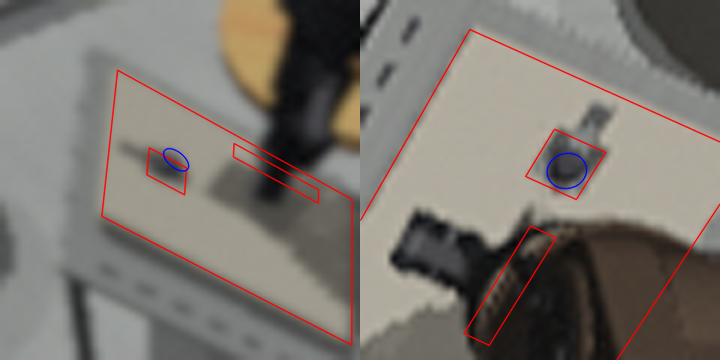

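send_rows(series=[[[0,-2,-8,0,0,0,255],[0,-4.3,-16,0,0,0,255],[0,-6.4,-24,0,0,0,255],[0,-9,-34,0,0,0,255],[0,-12,-45,0,0,0,255]]])

```text
time: 42.2
ee_pos: [0.5635, -0.3077, 0.1907]
tcp_rot: [[0.526, 0.77, 0.361], [0.851, -0.476, -0.223], [0.0, 0.424, -0.905]]
wrist_force: [-0.0, -1.0, -2.4]
opening: 0.0102
```

Run:
```python
from h import *
C=cams();s=st();R=lidR(LY)
print(R.T@(np.array(s['ee_pos'])*1000-LP)-[-5.5,-1.05,31])
gridpic(C['scene'],[.58,-.31,.17],'l6s',90,72)
```

```text
42.3 [ 563.8 -307.8  191.6] yaw 58.29 open 10.3 [ 23.  18.  -2. 114.  12.  23.  69.] [-0.2 -0.1 -2.9]
[26.81257276  0.15341791 48.82402531]
```

View pics/l6s.png

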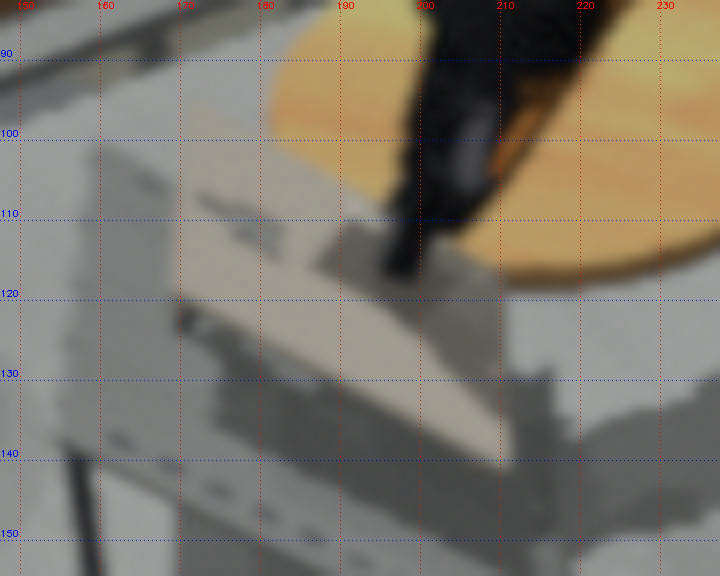

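Run:
```python
from h import *
s=ctrl.state();Q=np.array(s['tcp_rot']);rel=lidR(LY).T@Q
np.save('rel.npy',rel)
Rf=Rz(np.radians(-7.8));Tf=Rf@rel
off=Rf@[-5.5,-0.5,0]
tgt=np.array([444,-41.2,0])+off
print(tgt,Tf.round(3))
plan([((550,-290,330),Q),(tgt+[0,0,330],Tf),(tgt+[0,0,295],Tf)],255,ml=38,ma=7,extra=3)
```

```text
[438.48302909 -40.94893827   0.        ] [[ 0.138  0.958 -0.253]
 [ 0.99  -0.133  0.034]
 [-0.001 -0.255 -0.967]]
[[2.0,10.0,-33.5,0.0,0.0,0.0,255],[4.0,19.9,-67.1,0.0,0.0,0.0,255],[6.0,29.9,-100.6,0.0,0.0,0.0,255],[8.0,39.8,-134.2,0.0,0.0,0.0,255],[27.2,14.3,-146.2,0.086,0.005,-0.053,255]]
[[20.6,-25.4,-9.7,0.086,0.005,-0.053,255],[41.1,-50.9,-19.5,0.172,0.009,-0.106,255],[61.7,-76.3,-29.2,0.258,0.014,-0.158,255],[82.2,-101.7,-38.9,0.344,0.019,-0.211,255],[102.8,-127.1,-48.6,0.43,0.023,-0.264,255]]
[[26.9,-20.9,1.0,0.086,0.005,-0.053,255],[53.8,-41.9,2.0,0.172,0.009,-0.106,255],[54.8,-38.9,36.9,0.172,0.009,-0.106,255],[54.8,-38.9,36.9,0.172,0.009,-0.106,255],[54.8,-38.9,36.9,0.172,0.009,-0.106,255]]
[[0.0,0.0,0.0,0.0,0.0,0.0,255]]
```

send_rows(series=[[[2,10,-33,0,0,0,255],[4,20,-67,0,0,0,255],[6,30,-101,0,0,0,255],[8,40,-134,0,0,0,255],[27,14,-146,0.086,0.005,-0.053,255]]])

```text
time: 42.8
ee_pos: [0.537, -0.262, 0.3334]
tcp_rot: [[0.485, 0.821, 0.301], [0.874, -0.449, -0.183], [-0.015, 0.352, -0.936]]
wrist_force: [1.0, 0.2, -3.1]
opening: 0.0099
```

send_rows(series=[[[21,-25,-10,0.086,0.005,-0.053,255],[41,-51,-19,0.172,0.009,-0.106,255],[62,-76,-29,0.258,0.014,-0.158,255],[82,-102,-39,0.344,0.019,-0.211,255],[103,-127,-49,0.43,0.023,-0.264,255]]])

```text
time: 43.3
ee_pos: [0.4662, -0.1026, 0.3292]
tcp_rot: [[0.236, 0.967, -0.092], [0.971, -0.238, -0.006], [-0.027, -0.088, -0.996]]
wrist_force: [0.9, -0.2, -2.6]
opening: 0.0099
```

send_rows(series=[[[27,-21,1,0.086,0.005,-0.053,255],[54,-42,2,0.172,0.009,-0.106,255],[54,-41,15,0.172,0.009,-0.106,255],[54,-41,15,0.172,0.009,-0.106,255],[54,-41,15,0.172,0.009,-0.106,255]]])

```text
time: 43.8
ee_pos: [0.4386, -0.0422, 0.3157]
tcp_rot: [[0.138, 0.957, -0.254], [0.99, -0.134, 0.034], [-0.001, -0.257, -0.967]]
wrist_force: [-0.6, 0.1, -1.4]
opening: 0.01
```

Run:
```python
from h import *
C=cams();s=st()
rel=np.load('rel.npy');Rf=Rz(np.radians(-7.8));Tf=Rf@rel
print(np.round(s['tcp_rot'],3))
L=np.array(s['tcp_rot'])@rel.T;print('lid R',L.round(3))
gridpic(C['scene'],[.44,-.04,.25],'l7s',84,72);gridpic(C['top'],[.44,-.04,.25],'l7t',84,72)
tgt=np.array([444,-41.2,0])+Rf@[-5.5,-0.5,0]
plan([(tgt+[0,0,285],Tf)],255)
```

```text
43.9 [438.8 -42.2 316.2] yaw 82.02 open 9.8 [ 12.  14. -15.  97.   1.  84.  79.] [ 0.3  0.  -2.2]
[[ 0.139  0.957 -0.253]
 [ 0.99  -0.134  0.035]
 [-0.001 -0.256 -0.967]]
lid R [[ 0.991  0.137  0.001]
 [-0.137  0.991  0.   ]
 [-0.    -0.     1.   ]]
[[1.2,7.6,30.3,0.0,0.0,-0.001,255],[1.2,7.6,30.3,0.0,0.0,-0.001,255]]
```

View pics/l7s.png

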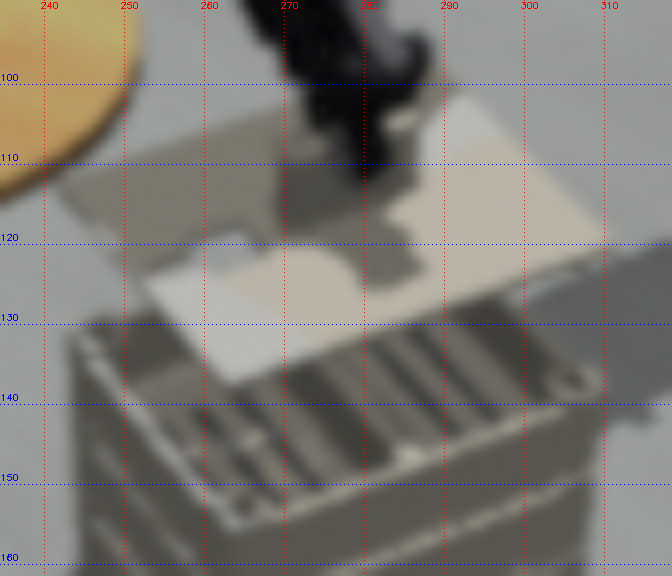

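View pics/l7t.png

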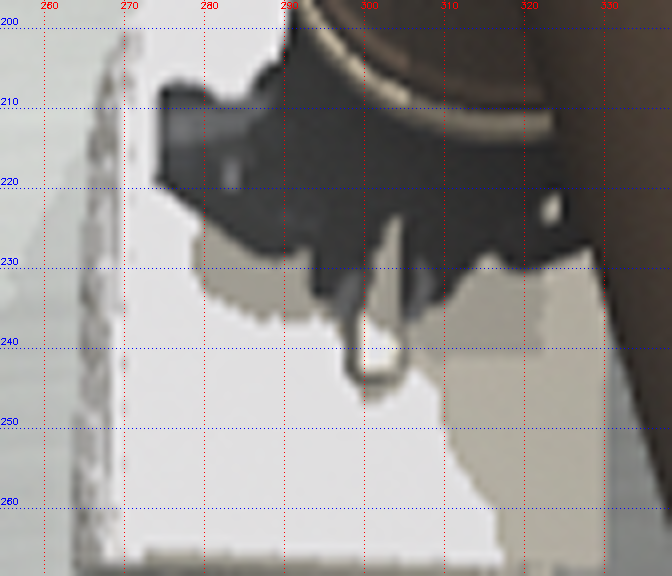

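```bash
cat >> h.py <<'E'
def cfit(d,pairs,g):
    S=np.array([[a*.08,b*.065,0] for a,b,_,_ in pairs]);uv=np.array([q[2:] for q in pairs],float)
    f=lambda p:(proj(d,S@Rz(p[2]).T+[p[0],p[1],g[3]])-uv).ravel()
    r=least_squares(f,[g[0],g[1],np.radians(g[2])]);print(np.round(r.x[:2]*1000,1),np.degrees(r.x[2]).round(2),'res',np.round(r.fun,1));return r.x
E
python3 - <<'E'
from h import *
C=cams();s=st()
rel=np.load('rel.npy')
L=np.array(s['tcp_rot'])@rel.T;print('pred lid',np.array(s['ee_pos'])*1000-L@[-5.5,-0.5,31])
cfit(C['scene'],[(1,-1,243,113),(1,1,264,137.5),(-1,1,310.5,119.5)],(.444,-.04,-7.8,.289))
sfit(C['scene'],[(1,-1,247,131),(1,1,265,152.8),(-1,1,306.8,137)],(.444,-.04,-7.8,.22))
out=[]
for c in C:
    T=np.array(s['ee_pos'])-L@[-.0055,-.0005,.031]
    im,o=crop(C[c],proj(C[c],T)[0],66,80,6);draw(im,C[c],LID,T,L,6,o)
    draw(im,C[c],TRAY,np.array([.444,-.0412,.18]),Rz(np.radians(-7.8)),6,o,(255,0,0));out.append(im)
cv2.imwrite('pics/l7o.png',np.hstack(out))
E
```

```text
44.0 [438.7 -42.  316.3] yaw 82.05 open 9.6 [ 12.  14. -15.  97.   1.  84.  79.] [ 0.9 -0.7 -3. ]
pred lid [444.2388752  -42.21316114 285.26609012]
[444.1 -40.5] -7.04 res [-1.5 -0.5 -0.2  0.2  1.6 -0. ]
[441.5 -40. ] -7.86 res [ 0.1 -0.1  0.2 -0.  -0.3  0.1]
```

View pics/l7o.png

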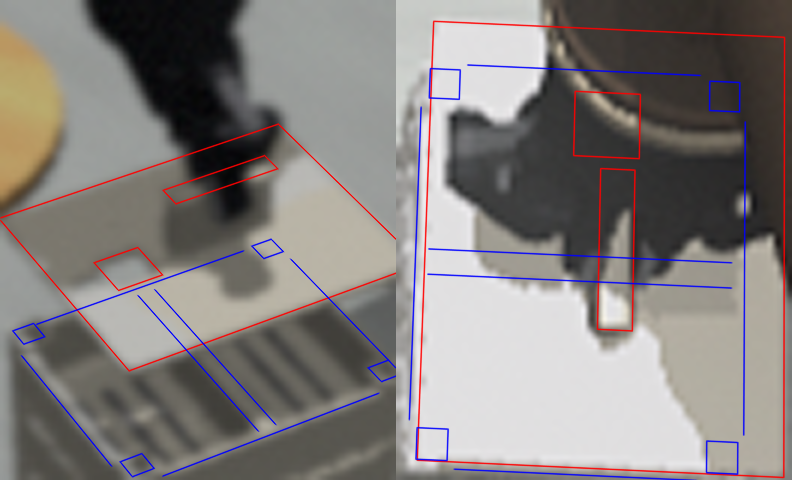

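Run:
```python
from h import *
rel=np.load('rel.npy');Rf=Rz(np.radians(-7.8));Tf=Rf@rel
tgt=np.array([444,-41.2,0])+Rf@[-5.5,-0.5,0]
plan([(tgt+[0,0,269],Tf)],255,ml=20,extra=2)
```

```text
[[0.3,3.9,15.3,0.0,0.0,0.0,255],[0.7,7.8,30.5,0.0,0.0,0.0,255],[1.0,11.7,45.8,-0.001,0.0,-0.001,255],[1.0,11.7,45.8,-0.001,0.0,-0.001,255],[1.0,11.7,45.8,-0.001,0.0,-0.001,255]]
```

send_rows(series=[[[0,4,15,0,0,0,255],[0.7,8,30,0,0,0,255],[1,11.7,45,0,0,0,255],[1,11.7,45,0,0,0,255],[1,11.7,45,0,0,0,255]]])

```text
time: 44.5
ee_pos: [0.4385, -0.0405, 0.2698]
tcp_rot: [[0.137, 0.957, -0.254], [0.991, -0.133, 0.035], [-0.0, -0.257, -0.966]]
wrist_force: [0.2, -0.5, -2.5]
opening: 0.0097
```

Run:
```python
from h import *
C=cams();s=st()
rel=np.load('rel.npy')
L=np.array(s['tcp_rot'])@rel.T;print('pred lid',np.array(s['ee_pos'])*1000-L@[-5.5,-0.5,31])
T=np.array(s['ee_pos'])-L@[-.0055,-.0005,.031]
c='scene'
im,o=crop(C[c],proj(C[c],T)[0],84,72,9);
E2=[(a,b) for a,b in rect(-80,80,-65,65,0)]
draw(im,C[c],rect(-80,80,-65,65,4),T,L,9,o)
draw(im,C[c],rect(-80,80,-65,65,40),np.array([.444,-.0412,.18]),Rz(np.radians(-7.8)),9,o,(255,0,0))
P=np.array([[a*.071,b*.056,-.012] for a,b in((1,1),(1,-1),(-1,1))])
for q in (proj(C[c],P@L.T+T)-o+.5)*9: cv2.circle(im,tuple(int(v) for v in q),4,(0,255,0),1)
cv2.imwrite('pics/l8o.png',im)
gridpic(C['scene'],[.44,-.04,.24],'l8s',84,72)
```

```text
44.6 [438.9 -40.4 270.2] yaw 82.11 open 10.1 [ 12.  16. -15. 101.   1.  78.  79.] [ 0.2  0.1 -2.1]
pred lid [444.41238229 -40.62357085 239.18175688]
```

View pics/l8o.png

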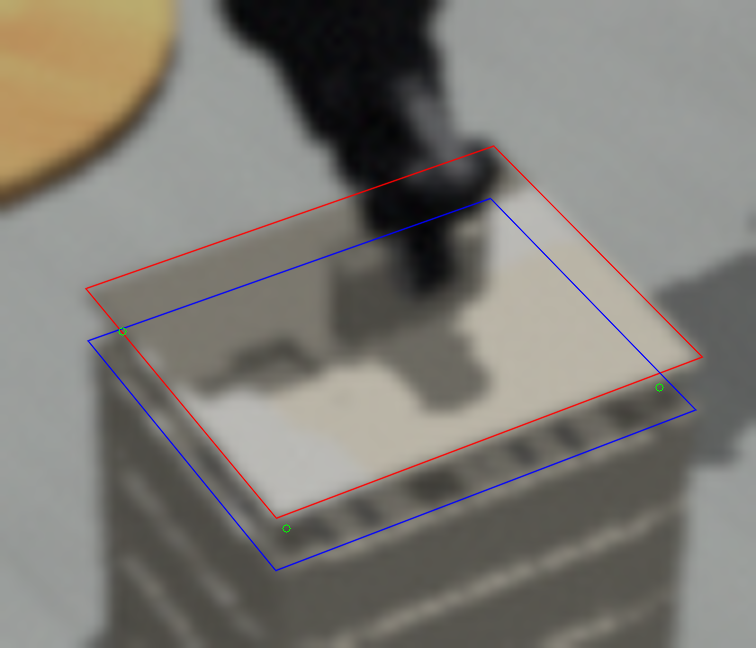

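View pics/l8s.png

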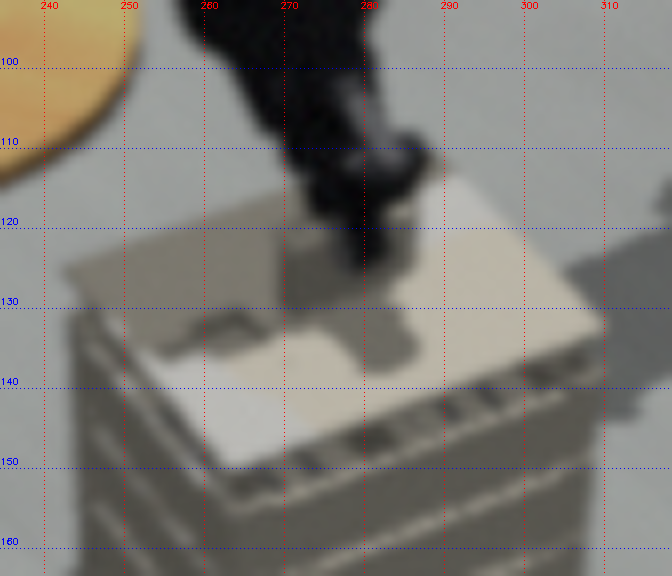

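send_rows(series=[[[-0.5,1.3,5.8,0,0,0,255],[-0.5,2.4,9.7,0,0,0,255],[-0.5,3.2,12.6,0,0,0,255],[-0.5,3.9,15.5,0,0,0,255],[-0.5,4.4,17.4,0,0,0,255]]])

```text
time: 45.1
ee_pos: [0.4381, -0.0407, 0.2518]
tcp_rot: [[0.137, 0.957, -0.255], [0.991, -0.132, 0.035], [-0.0, -0.257, -0.966]]
wrist_force: [-3.8, -1.4, 21.2]
opening: 0.0099
```

Run:
```python
from h import *
C=cams();s=st()
gridpic(C['scene'],[.44,-.04,.23],'l9s',84,72)
```

```text
45.2 [438.1 -40.7 252. ] yaw 82.13 open 9.9 [ 11.  17. -15. 102.   2.  75.  78.] [-2.  -0.1  5.6]
```

View pics/l9s.png

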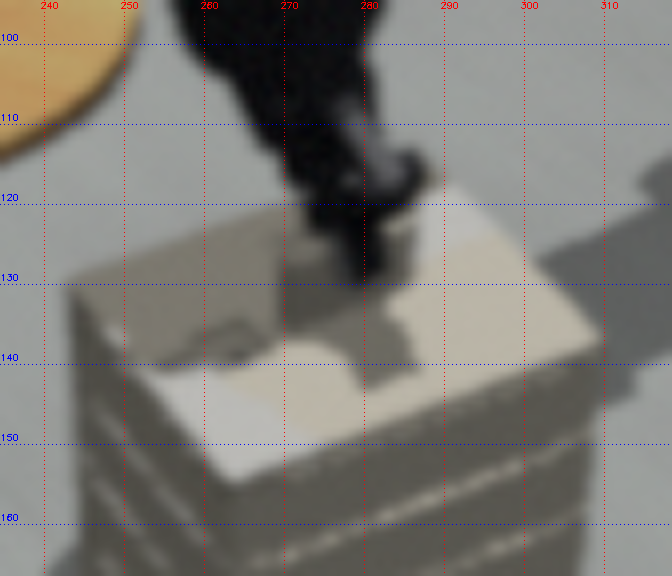

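send_rows(series=[[[0,0.3,1,0,0,0,255],[0,0.4,1.5,0,0,0,255]]])

```text
time: 45.4
ee_pos: [0.4382, -0.0407, 0.2517]
tcp_rot: [[0.137, 0.957, -0.254], [0.991, -0.133, 0.035], [-0.001, -0.256, -0.967]]
wrist_force: [-6.1, -1.1, 24.0]
opening: 0.0101
```

send_rows(series=[[[0,-0.3,-1,0,0,0,255],[0,-0.3,-1,0,0,0,120],[0,-0.3,-1,0,0,0,80],[0,-0.3,-1,0,0,0,80],[0,-0.3,-1,0,0,0,80]]])

```text
time: 45.9
ee_pos: [0.4381, -0.0407, 0.2506]
tcp_rot: [[0.137, 0.957, -0.255], [0.991, -0.132, 0.035], [-0.0, -0.257, -0.966]]
wrist_force: [-0.1, -0.9, 0.7]
opening: 0.0586
```

send_rows(series=[[[0,0,-12,0,0,0,80],[0,0,-40,0,0,0,80],[0,0,-80,0,0,0,80],[0,0,-120,0,0,0,80],[0,0,-120,0,0,0,80]]])

```text
time: 46.4
ee_pos: [0.4715, -0.0449, 0.372]
tcp_rot: [[0.137, 0.959, -0.246], [0.991, -0.133, 0.035], [0.001, -0.249, -0.969]]
wrist_force: [0.0, 1.2, 0.5]
opening: 0.0585
```

Run:
```python
from h import *
C=cams();s=st()
gridpic(C['scene'],[.44,-.04,.21],'l10s',84,72)
T=np.array([.4435,-.0410,.220]);out=[]
for c in C:
    im,o=crop(C[c],proj(C[c],T)[0],66,80,6)
    draw(im,C[c],LID,T,Rz(np.radians(-7.8)),6,o);out.append(im)
cv2.imwrite('pics/l10o.png',np.hstack(out))
plan([((330,-200,380),np.array(s['tcp_rot']))],80)
```

```text
46.5 [469.3 -44.9 367.8] yaw 82.13 open 58.8 [ 11.  16. -14.  88.   1.  91.  79.] [ 0.1  0.  -1.8]
[[-34.5,-23.2,3.6,0.0,0.0,0.0,80],[-69.1,-46.4,7.2,0.0,0.0,0.0,80],[-103.6,-69.6,10.8,0.0,0.0,0.0,80],[-138.2,-92.8,14.4,0.0,0.0,0.0,80],[-172.7,-116.0,18.0,0.0,0.0,0.0,80]]
[[0.0,0.0,0.0,0.0,0.0,0.0,80]]
```

View pics/l10s.png

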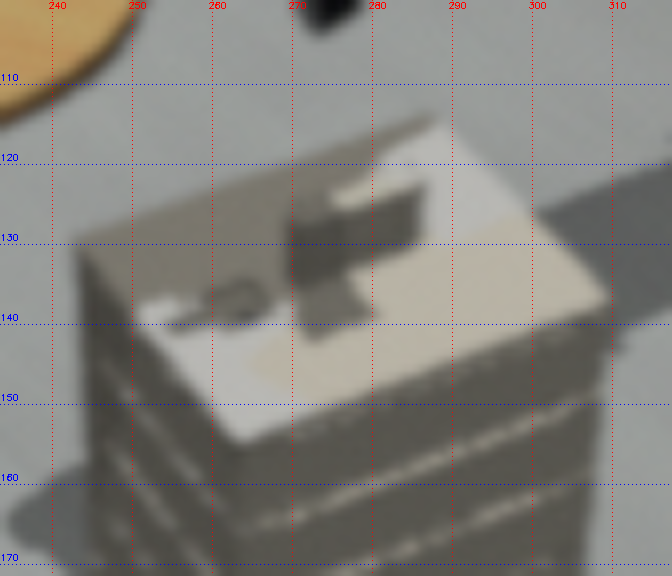

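View pics/l10o.png

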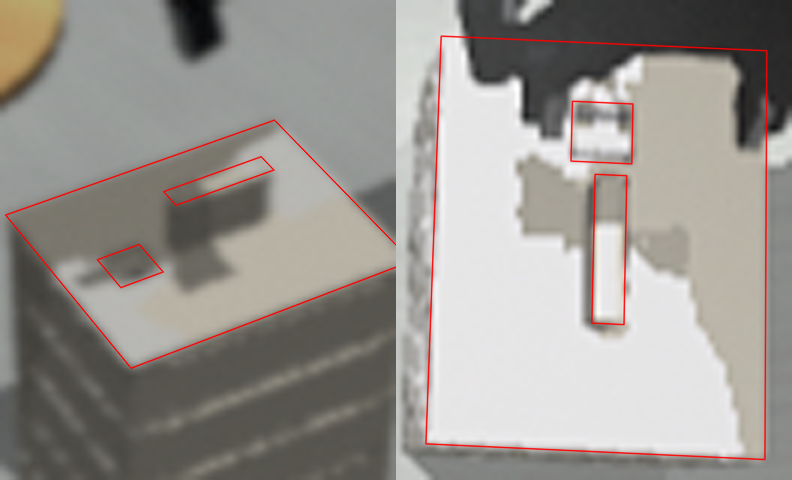

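send_rows(series=[[[-35,-23,4,0,0,0,80],[-69,-46,7,0,0,0,80],[-104,-70,11,0,0,0,80],[-138,-93,14,0,0,0,80],[-138,-93,14,0,0,0,80]]])

```text
time: 47.0
ee_pos: [0.3533, -0.1727, 0.3772]
tcp_rot: [[0.145, 0.956, -0.257], [0.99, -0.14, 0.035], [-0.003, -0.259, -0.966]]
wrist_force: [-0.5, 0.5, 0.3]
opening: 0.0587
```

Run:
```python
from h import *
C=cams();s=st()
ims=[cv2.resize(cv2.cvtColor(C[c]['image'],cv2.COLOR_RGB2BGR),(400,300),interpolation=cv2.INTER_AREA) for c in C]
out=[]
for c in C:
    im,o=crop(C[c],proj(C[c],np.array([.444,-.04,.13]))[0],100,75,4);out.append(im)
cv2.imwrite('pics/fin.png',np.vstack([np.hstack(ims),np.hstack(out)]))
```

```text
47.1 [ 356.4 -169.   376.8] yaw 82.02 open 58.8 [24.  7. -9. 97.  3. 91. 96.] [0.3 0.3 0.3]
```

View pics/fin.png

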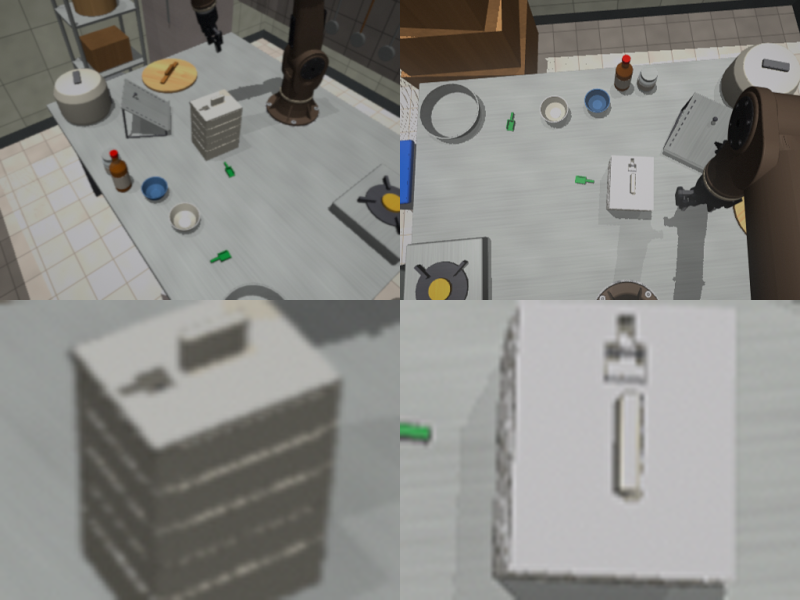

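Four trays and the lid sit closed on the base, the bowls are untouched, and the arm is clear. Handing in.

Run:
```python
from bench import ctrl
print(ctrl.finish_job())
```

```text
the job is handed in; nothing more can be done
None
```

The tray set is packed and the job is handed in at about 47 s on the robot's clock; the hand-in reports no verdict. The largest scoop and the pastry mould lie flat in the base. All four trays are stacked on it, and the lid came off the stud (slid 26 mm up the slope, then lifted off) and sits on top.

**Seating:** The trays seated at TCP heights of 83.8, about 127.5, 169.0 and 209.0 mm, each within about 1 mm of the height expected for a seated tray. The lid matched a level overlay at z = 220 mm in both cameras.

**Disagreements:**
- The camera and the TCP differed by 1–2.5 mm in x and y.
- The stack leans about 3 mm toward −y from bottom to top.
- The lid contact read about 1 mm high (252.0 mm against 251) before a last light press, when it read 251.7.
- The first tray was pressed with 68 N at the wrist, under the 120 N limit. I used lighter presses after that.

The last pictures show the bowls where they stood at the start, no loose trays, and the arm clear of everything.

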